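Weigh the frit jars on the spring scale

ROBOT

A 6-joint arm with a two-finger parallel gripper is mounted at the origin on the work surface. World frame = base frame: x ahead of the robot, y to its left, z up, the work surface at z = 0. Lengths are in mm, angles in rad, forces in N, time in s.
With the tool pointing down it reaches from about 275 to 1000 mm from the base axis. Payload 8.4 kg.
Tool frame: the origin (TCP) lies at the very end of the fingers, on their centre line; the grasp point (between the pads) lies 19 mm behind it (r.pinch_z is the distance from the TCP to the grasp point, in mm); z points along the fingers, y is the direction in which the jaws open and shut (so a half turn about z gives the same grasp; the last joint's range is limited). The gripper opens to 85 mm and grips with 20 to 120 N. Pads are 22 mm wide; open, the fingers measure 114 mm over their backs; the gripper's body (76 mm by 85 mm) begins 54 mm behind the grasp point. The pads swing forward as they close: fully open they stand 13 mm farther back than shut.
Start: joints at [-0.002, 0.353, 1.633, -0, 1.155, -0.002], TCP at [625.002, -0, 231.281] pointing down, gripper open.
Joint ranges: [-2.63, 2.63], [-0.92, 2.1], [0.06, 2.66], [-1.3, 4.44], [0, 2.69], [-3.02, 3.02]. Speed limits (rad/s): [2.22, 2.22, 2.79, 3.14, 3.14, 3.14].

INTERFACE

Orientations are given as [roll, pitch, yaw] about the fixed x, y, z axes, in that order (R = Rz(yaw) Ry(pitch) Rx(roll)).
In Python, from rig import r, optics gives the robot as it stands.
- The arm moves only by the shell command python3 -m creep 'ROWS' [FORCE]. ROWS is JSON, a list of rows, each an object with "dp": the shift along the tool's x, y, z in mm, a list of three; "angular": the turn, a rotation vector about the tool's x, y, z in rad, a list of three; "fingers": the finger opening in mm, from 0 to 85.4. In form: [{"dp": [dx, dy, dz], "angular": [wx, wy, wz], "fingers": fingers}, ...]. A call has 1 to 5 rows; each row is the pose to reach, as a shift and turn from the pose commanded when the call began, along the tool's axes at that moment; what a row does not reach only later rows make up. A row lasts 1/12 s, in which the tool goes at most 41.7 mm and 7.16 degrees, less where a joint would pass 70% of its speed; a pose out of reach is approached as far as the arm can. A call with a gripper value outside its range is refused whole. The fingers move at their own pace and stop on an object; FORCE is the grip in N (left out, the last holds). Time passes only in rows, so rows that repeat a pose let the fingers close. It gives the time, the measured TCP pose, the force and the opening at its end, in the units of the state.
- r.sense(): the state, without advancing time (a new reading comes with each control period).
- optics.grab_frame(name): name is "scene" or "side" or "wrist"; returns the picture (420x560x3 uint8, blue, green, red); there is no depth.
- optics.camera_params(name): a dict with "fx", "fy", "cx", "cy" (pixels), "eye" and "rotation" of the camera in the world; the wrist camera has in their place "T_tool_cam" (4x4, takes a point from camera to tool coordinates, whose origin is the TCP and whose axes are the flange's). Camera axes: x right, y up, looking along -z (the intrinsics and any distortion apply to the point x, -y, -z); pixel columns grow to the right and rows downward; lengths in mm; the calibration is good to about 2 mm. A picture is of the moment at which its call begins: read the wrist's pose just before it. camera_params takes no time and is no camera call.
- r.sign_off(): hands the job in, once; it reports no verdict.
The state is a dict: "clock": time; "qpos": joint angles; "qvel": joint speeds; "joint_efforts": joint torques, N m; "eef_pos": TCP position; "tcp_rot": TCP orientation; "contact_force": force on the tool from outside, world axes, zero at the start; "wrist_torque": the same for the moment, N m; "opening": opening from 0.0 (shut) to 1.0 (fully open).
Only numpy, scipy, OpenCV 4.12 (cv2) and the standard library are available. Lean on these libraries where they do the work, as an engineer would, in place of code of your own. Each camera call takes 0.05 s, during which the arm holds its last target.

TASK

Clear the pail off the scale and hang it by its handle on the two-pronged hook; then check the scale with the steel check weight and put the weight back in its tray. After that weigh every frit jar there is, one at a time from the shortest to the tallest, and stand each one upright on the plywood board when it has been weighed. For each weighing set the thing alone and gently, without driving the pan to its stop, in the middle of the pan (within a centimetre) and let go of it for a good two seconds; leave the bottle, tape, brush and mug alone.

Things in the scene. Friction and masses are not known exactly. Their poses are not given: they have to be found in the camera images.
- pan (a joint): pan of the spring scale: how far it has sunk, 0 (empty) to 0.020 m (on its stop); about 1.4 mm per N, oil-damped
- scale: white spring scale, fixed. Housing 150 x 150 mm, 58 mm high, with a low sloping dial (up to 60 mm high) reaching to 160 mm out on its -x side; origin on the table under the pan's centre, z up
- pan_center (a point): centre of the upper face of the scale's round flat steel pan (diameter 144 mm, 90 mm above the table when empty); it sinks with the pan
- hook: fixed two-pronged hook stand: wooden base plate 12 mm thick; round post of 16 mm, 215 mm high; origin on the table at the post's axis. Two prongs (8 mm thick) at y = +32 and -32 mm point along the stand's -x from a crossbar at the post's top, dip to their seat at x = -85 mm and turn up to tips at x = -110 mm, tops 226 mm high. Base plate reaches to x = -105 mm
- hook_seat (a point): the lowest point of the hook, midway between the two prongs, on the height of their upper sides (204 mm above the table), 85 mm in front of the post; axes as the stand's: the prongs point along -x
- pail: aluminium pail, rim diameter 90 mm, 65 mm high, 0.18 kg, with a stiff square handle; origin at the centre of its underside, z up. The handle's top bar runs along the pail's y, 10 mm thick, 110 mm long, its axis 140 mm above the underside; legs at y = +55 and -55 mm. Starts on the scale pan. It hangs with the bar across both prongs, one on either side of the bar's middle
- pail_grip (a point): middle of the pail handle's top bar (on the bar's axis)
- weight: turned steel check weight, 0.5 kg: cylinder of diameter 52 mm up to 46 mm, neck of 20 mm, round knob of diameter 30 mm from 69 to 87 mm above its underside; origin at the centre of the underside, z up. Starts in its tray
- tray: fixed square black tray for the check weight, 90 x 90 mm outside, 16 mm high, 4 mm walls and floor; origin at the centre of its underside
- board: fixed plywood board 180 mm (its x) by 310 mm (its y), 12 mm thick, bare; origin at the centre of its underside
- vase: amber glass bottle, diameter 64 mm, 160 mm high; to be left alone; origin at the centre of its underside
- tape: roll of copper foil tape lying flat, diameter 72 mm, 20 mm high; to be left alone; origin at the centre of its underside
- brush: bench brush lying down, about 200 mm long; to be left alone
- cup: white mug, diameter 76 mm, 85 mm high; to be left alone; origin at the centre of its underside
- jar1: wide-based green glass frit jar, the shortest kind: base diameter 68 mm, 55 mm high to the top of its fixed round steel lid (diameter 52 mm, 20 mm thick, on a neck of 44 mm that is 12 mm high below it), 0.25 kg or so; origin at the centre of its underside, z up. May be absent
- jar2: wide-based green glass frit jar, the second shortest kind: base diameter 76 mm, 70 mm high to the top of its fixed round steel lid (diameter 52 mm, 20 mm thick, on a neck of 44 mm that is 12 mm high below it), 0.38 kg or so; origin at the centre of its underside, z up. May be absent
- jar3: wide-based green glass frit jar, the second tallest kind: base diameter 84 mm, 85 mm high to the top of its fixed round steel lid (diameter 52 mm, 20 mm thick, on a neck of 44 mm that is 12 mm high below it), 0.51 kg or so; origin at the centre of its underside, z up. May be absent
- jar4: wide-based green glass frit jar, the tallest kind: base diameter 92 mm, 100 mm high to the top of its fixed round steel lid (diameter 52 mm, 20 mm thick, on a neck of 44 mm that is 12 mm high below it), 0.64 kg or so; origin at the centre of its underside, z up. May be absent

How it is judged (in metres and radians):
On the way, in this order (a step that is already met when the one before it is completed fails the run):
1. the pail hangs by its handle on the hook, released (contact force between pail and hook above 0.8 N and height (world z) of pail above 0.045 m and angle between pail's own z axis and vertical below 0.25 rad and x of pail in the frame of hook_seat between -0.03 and 0.04 m and contact force between the fingers and pail below 0.1 N), for 0.4 s.
2. the check weight alone stands centred (within 12 mm) on the pan, released and at rest for 1 s (horizontal distance between weight and pan_center below 0.012 m and z of weight in the frame of pan_center between -0.004 and 0.006 m and contact force between weight and scale above 1 N and angle between weight's own z axis and vertical below 0.08 rad and contact force between the fingers and weight below 0.1 N and linear speed of weight below 0.02 m/s and horizontal distance between weight and jar1 above 0.09 m and horizontal distance between weight and jar2 above 0.09 m and horizontal distance between weight and jar3 above 0.09 m and horizontal distance between weight and jar4 above 0.09 m and horizontal distance between weight and pail above 0.09 m), for 1 s.
3. the check weight stands in its tray again, released (horizontal distance between weight and tray below 0.032 m and z of weight in the frame of tray between 0 and 0.01 m and angle between weight's own z axis and vertical below 0.08 rad and contact force between the fingers and weight below 0.1 N), for 0.3 s.
4. the shortest kind of jar (if present) alone stands upright and centred (within 12 mm) on the pan, released and at rest for 1 s (horizontal distance between jar1 and pan_center below 0.012 m and z of jar1 in the frame of pan_center between -0.004 and 0.006 m and contact force between jar1 and scale above 1 N and angle between jar1's own z axis and vertical below 0.08 rad and contact force between the fingers and jar1 below 0.1 N and linear speed of jar1 below 0.02 m/s and horizontal distance between jar1 and weight above 0.09 m and horizontal distance between jar1 and jar2 above 0.09 m and horizontal distance between jar1 and jar3 above 0.09 m and horizontal distance between jar1 and jar4 above 0.09 m and horizontal distance between jar1 and pail above 0.09 m), for 1 s.
5. the second shortest kind of jar (if present) alone stands upright and centred (within 12 mm) on the pan, released and at rest for 1 s (horizontal distance between jar2 and pan_center below 0.012 m and z of jar2 in the frame of pan_center between -0.004 and 0.006 m and contact force between jar2 and scale above 1 N and angle between jar2's own z axis and vertical below 0.08 rad and contact force between the fingers and jar2 below 0.1 N and linear speed of jar2 below 0.02 m/s and horizontal distance between jar2 and weight above 0.09 m and horizontal distance between jar2 and jar1 above 0.09 m and horizontal distance between jar2 and jar3 above 0.09 m and horizontal distance between jar2 and jar4 above 0.09 m and horizontal distance between jar2 and pail above 0.09 m), for 1 s.
6. the second tallest kind of jar (if present) alone stands upright and centred (within 12 mm) on the pan, released and at rest for 1 s (horizontal distance between jar3 and pan_center below 0.012 m and z of jar3 in the frame of pan_center between -0.004 and 0.006 m and contact force between jar3 and scale above 1 N and angle between jar3's own z axis and vertical below 0.08 rad and contact force between the fingers and jar3 below 0.1 N and linear speed of jar3 below 0.02 m/s and horizontal distance between jar3 and weight above 0.09 m and horizontal distance between jar3 and jar1 above 0.09 m and horizontal distance between jar3 and jar2 above 0.09 m and horizontal distance between jar3 and jar4 above 0.09 m and horizontal distance between jar3 and pail above 0.09 m), for 1 s.
7. the tallest kind of jar (if present) alone stands upright and centred (within 12 mm) on the pan, released and at rest for 1 s (horizontal distance between jar4 and pan_center below 0.012 m and z of jar4 in the frame of pan_center between -0.004 and 0.006 m and contact force between jar4 and scale above 1 N and angle between jar4's own z axis and vertical below 0.08 rad and contact force between the fingers and jar4 below 0.1 N and linear speed of jar4 below 0.02 m/s and horizontal distance between jar4 and weight above 0.09 m and horizontal distance between jar4 and jar1 above 0.09 m and horizontal distance between jar4 and jar2 above 0.09 m and horizontal distance between jar4 and jar3 above 0.09 m and horizontal distance between jar4 and pail above 0.09 m), for 1 s.
At the end, for the whole second after the job is handed in: The pail hangs released on the hook (clear of the table by over 45 mm, tilted under 0.25 rad), the check weight stands upright in its tray, all jars present stand upright and at rest with their centres on the plywood board (at least 5 mm inside its edge), and the pan is empty (sunk under 2 mm) (all of step 1 and all of step 3 and linear speed of pail below 0.03 m/s and value of joint pan below 0.002 m and x of jar1 in the frame of board between -0.085 and 0.085 m and y of jar1 in the frame of board between -0.15 and 0.15 m and z of jar1 in the frame of board between 0.008 and 0.018 m and angle between each of jar1, jar2, jar3, jar4's own z axis and vertical below 0.08 rad and linear speed of each of jar1, jar2, jar3, jar4 below 0.02 m/s and x of jar2 in the frame of board between -0.085 and 0.085 m and y of jar2 in the frame of board between -0.15 and 0.15 m and z of jar2 in the frame of board between 0.008 and 0.018 m and x of jar3 in the frame of board between -0.085 and 0.085 m and y of jar3 in the frame of board between -0.15 and 0.15 m and z of jar3 in the frame of board between 0.008 and 0.018 m and x of jar4 in the frame of board between -0.085 and 0.085 m and y of jar4 in the frame of board between -0.15 and 0.15 m and z of jar4 in the frame of board between 0.008 and 0.018 m); the robot touches nothing.
It fails at once if the vase is disturbed (moved over 40 mm) (distance of vase from where it was at the start of the episode above 0.04 m).
It fails at once if the tape is disturbed (moved over 40 mm) (distance of tape from where it was at the start of the episode above 0.04 m).
It fails at once if the brush is disturbed (moved over 40 mm) (distance of brush from where it was at the start of the episode above 0.04 m).
It fails at once if the cup is disturbed (moved over 40 mm) (distance of cup from where it was at the start of the episode above 0.04 m).
It fails at once if the pan is pressed or dropped onto its stop (value of joint pan above 0.0185 m).
Of jar1, jar2, jar3, jar4 only 2 to 3 are there at a start; the rules pass over those that are not, and their reading is None.
At some moment in a run one of jar1, jar2, jar3, jar4 may be knocked a few centimetres aside while the robot is not near it.
It also fails if it takes over 210 s, if anything falls off the work surface, if the arm or the gripper's body presses on something with over 40 N, if the wrist force passes 120 N, or if a joint passes its speed limit or range.

## Working session

There is one attempt and no reset: what is moved stays moved. The work goes in short steps, Python scripts to look and compute and a shell command to move; the robot and the scene stay as the last step left them, time stands still between calls to the robot, and variables do not carry over. Pictures are saved under pics/ and viewed, and the job is handed in when it is done.

```bash
ls; mkdir -p pics; python3 - <<'E'
from rig import r, optics
import cv2
print(r.sense(), r.pinch_z)
for n in ["scene","side","wrist"]:
    cv2.imwrite(f"pics/{n}0.png",optics.grab_frame(n)); print(n,optics.camera_params(n))
E
```

```text
pics
{'clock': 0.0, 'qpos': array([-2.40308272e-03,  3.53628676e-01,  1.63410278e+00, -1.57924997e-05,
        1.15519181e+00, -2.35021507e-03]), 'qvel': array([ 3.07774193e-04, -1.08549833e-03, -3.92741629e-04, -1.10504020e-03,
        1.43036925e-05,  1.42364979e-03]), 'joint_efforts': array([-2.03471049e-03, -6.05236173e+01, -3.42063046e+01, -2.62302356e-04,
        9.48130677e-03,  3.61521288e-06]), 'eef_pos': array([ 6.24546537e+02, -5.78693379e-03,  2.30587250e+02]), 'tcp_rot': array([-3.14026201e+00,  1.13123514e-05,  1.57074985e+00]), 'contact_force': array([ 0.45913659, -0.15257399, -0.08119822]), 'wrist_torque': array([ 0.01065581, -0.03138223, -0.03347032]), 'opening': 1.0014971903887746} 18.700000000000003
scene {'fx': 392.4464416296551, 'fy': 392.4464416296551, 'cx': 279.71344403590314, 'cy': 203.38116698726583, 'eye': array([1277.09981056, -586.65630781,  848.73598388]), 'rotation': array([0.91302887, 0.00972297, 0.88793807])}
side {'fx': 517.2443807076763, 'fy': 517.2443807076763, 'cx': 277.04263677779306, 'cy': 205.97018837653715, 'eye': array([  160.44023156, -1117.99414425,  1215.3924139 ]), 'rotation': array([ 0.8490171 ,  0.01952117, -0.36730546])}
wrist {'fx': 313.49144183224615, 'fy': 313.49144183224615, 'cx': 277.6584260134063, 'cy': 210.5958289860754, 'T_tool_cam': array([[-1.21160787e-03,  9.60549872e-01,  2.78105151e-01,
         6.92800535e+01],
       [ 9.99998691e-01,  8.65555880e-04,  1.36709692e-03,
         4.19270997e-02],
       [ 1.07244922e-03,  2.78106444e-01, -9.60549663e-01,
        -1.42310900e+02],
       [ 0.00000000e+00,  0.00000000e+00,  0.00000000e+00,
         1.00000000e+00]])}
```

View pics/scene0.png

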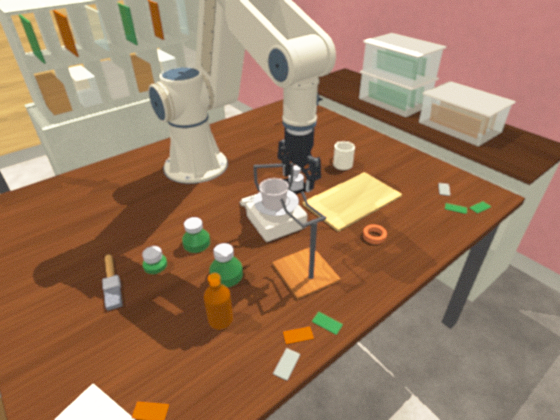

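View pics/side0.png

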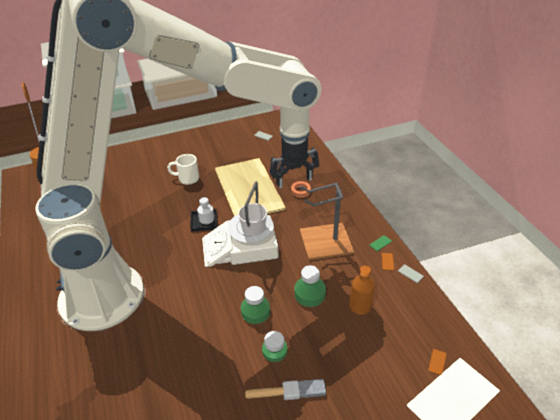

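View pics/wrist0.png

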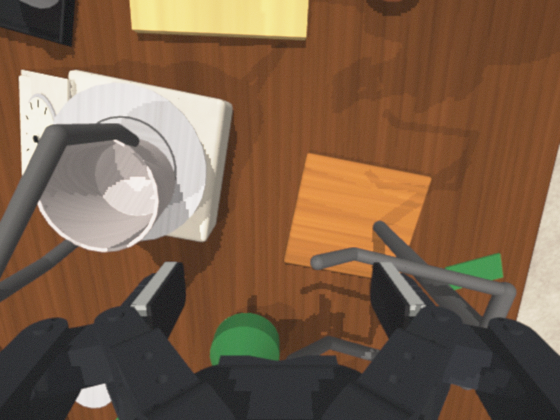

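```bash
cat > h.py <<'E'
from rig import r, optics
import numpy as np, cv2
from scipy.spatial.transform import Rotation as Ro
np.set_printoptions(precision=2,suppress=True)
def cam(n,st=None):
    p=optics.camera_params(n)
    K=np.array([p["fx"],p["fy"],p["cx"],p["cy"]])
    if n=="wrist":
        st=st or r.sense(); T=np.eye(4); T[:3,:3]=Ro.from_euler("xyz",st["tcp_rot"]).as_matrix(); T[:3,3]=st["eef_pos"]
        M=T@p["T_tool_cam"]; return K,M[:3,3],M[:3,:3]
    return K,np.array(p["eye"]),Ro.from_euler("xyz",p["rotation"]).as_matrix()
def ray(c,u,v):
    K,e,R=c; d=R@np.array([(u-K[2])/K[0],-(v-K[3])/K[1],-1.]); return e,d/np.linalg.norm(d)
def onz(c,u,v,z):
    e,d=ray(c,u,v); return e+d*(z-e[2])/d[2]
def proj(c,P):
    K,e,R=c; q=R.T@(np.asarray(P,float)-e); return np.array([K[2]+K[0]*q[0]/-q[2],K[3]+K[1]*-q[1]/-q[2]])
def tri(*obs):
    A=np.zeros((3,3));b=np.zeros(3);rs=[ray(c,*uv) for c,uv in obs]
    for e,d in rs:
        M=np.eye(3)-np.outer(d,d);A+=M;b+=M@e
    P=np.linalg.solve(A,b); return P,[np.linalg.norm((np.eye(3)-np.outer(d,d))@(P-e)) for e,d in rs]
def shoot(n,name,crop=None,scale=1):
    st=r.sense();im=optics.grab_frame(n);o=im
    if crop: x0,y0,x1,y1=crop;o=im[y0:y1,x0:x1]
    if scale!=1:o=cv2.resize(o,None,fx=scale,fy=scale,interpolation=cv2.INTER_CUBIC)
    cv2.imwrite(f"pics/{name}.png",o);return im,cam(n,st)
def tooldelta(P,st=None):
    st=st or r.sense();return Ro.from_euler("xyz",st["tcp_rot"]).as_matrix().T@(np.asarray(P)-st["eef_pos"])
E
python3 - <<'E'
from h import *
import cv2
for n in ["scene","side"]:
    c=cam(n); print(n,proj(c,[0,0,0]),proj(c,[624.5,0,230.6]))
for n,cr in [("scene",(100,130,420,320)),("side",(170,140,390,380))]:
    im=cv2.imread(f"pics/{n}0.png");x0,y0,x1,y1=cr
    cv2.imwrite(f"pics/{n}0z.png",cv2.resize(im[y0:y1,x0:x1],None,fx=2.5,fy=2.5,interpolation=cv2.INTER_CUBIC))
E
```

```text
scene [195.6  164.65] [297.78 186.16]
side [101.05 295.7 ] [293.92 185.76]
```

View pics/scene0z.png

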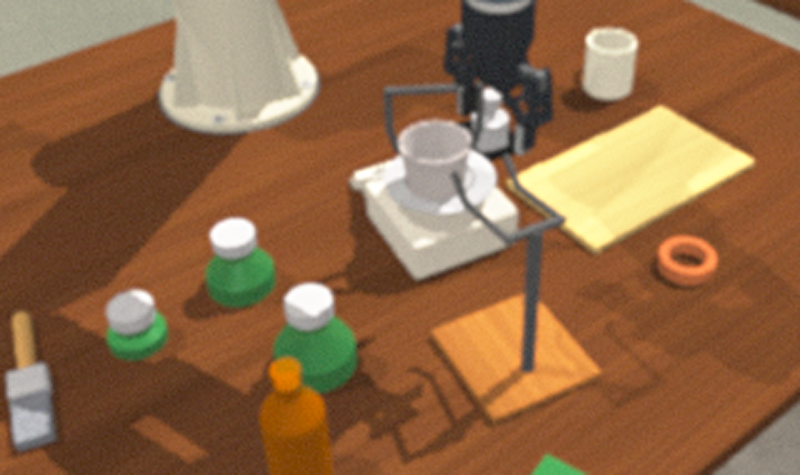

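View pics/side0z.png

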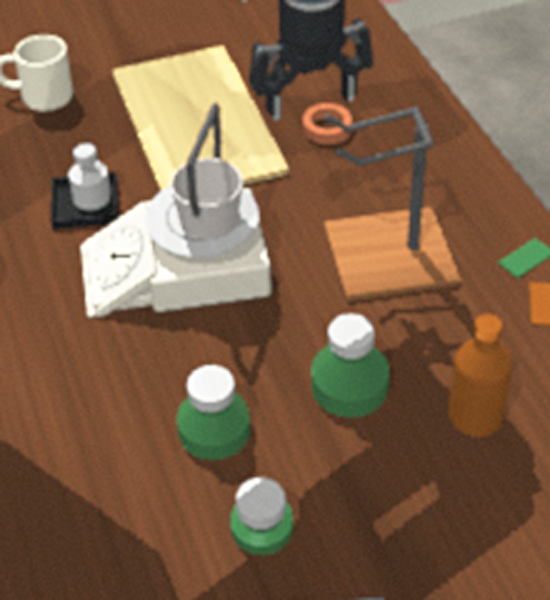

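```bash
python3 - <<'E'
from h import *
S=cam("scene");D=cam("side")
def s(u,v):return (S,(100+u/2.5,130+v/2.5))
def d(u,v):return (D,(170+u/2.5,140+v/2.5))
for n,a,b in [("xbar+y",s(562,220),d(417,113)),("xbar-y",s(513,238),d(429,140)),
 ("tip -y",s(457,176),d(340,152)),("tip+y?",s(498,150),d(333,122)),("post base",s(528,371),d(414,248)),
 ("bar-y end",s(387,90),d(192,160)),("lidS",s(130,297),d(262,488)),("lidM",s(235,226),d(212,376)),("lidL",s(308,292),d(352,325)),
 ("knob",s(491,97),d(85,152)),("vase top",s(286,364),d(489,323)),("board far",s(660,107),d(222,48)),("board right",s(753,160),d(287,170)),("cup top",s(611,40),d(42,45))]:
    P,e=tri(a,b);print(n,P,np.array(e))
w=cam("wrist")
print("pan",onz(D,*d(203,215)[1],90),onz(S,*s(437,183)[1],90))
print("board corners")
for p in [(115,68),(222,48),(287,170),(178,190)]: print(onz(D,*d(*p)[1],12))
for p in [(508,182),(598,250),(753,160),(660,107)]: print(onz(S,*s(*p)[1],12))
print("tray");
for p in [(55,180),(115,175),(118,220),(55,228)]: print(onz(D,*d(*p)[1],14))
print("bases");
for p in [(262,538),(214,440),(350,395),(480,420)]: print(onz(D,*d(*p)[1],5))
print("hookplate",[onz(D,*d(*p)[1],12) for p in [(325,217),(430,208),(460,286),(348,293)]])
E
```

```text
xbar+y [755.68 -25.15 213.05] [1.69 1.69]
xbar-y [744.93 -80.84 214.71] [0.03 0.03]
tip -y [636.44 -63.47 218.63] [0.94 0.94]
tip+y? [645.69 -16.92 231.44] [5.31 5.31]
post base [750.49 -54.8    6.47] [0.06 0.06]
bar-y end [465.83 -28.23 231.48] [1.29 1.29]
lidS [ 418.73 -367.12   66.97] [0.53 0.53]
lidM [ 413.72 -225.26   92.17] [1.03 1.03]
lidL [ 581.7  -227.84  108.99] [1.37 1.37]
knob [383.71 208.12  83.11] [0.39 0.39]
vase top [ 699.65 -321.85  161.56] [2.2 2.2]
board far [612.14 297.48 137.52] [4.81 4.81]
board right [700.81 312.83  -3.47] [104.39 104.39]
cup top [385.92 455.6   90.27] [3.04 3.04]
pan [489.19  25.01  90.  ] [499.8   16.04  90.  ]
board corners
[492.66 467.89  12.  ]
[663.09 453.49  12.  ]
[650.85 146.27  12.  ]
[496.19 164.74  12.  ]
[481.65 155.57  12.  ]
[661.69 148.75  12.  ]
[667.82 459.23  12.  ]
[490.44 462.59  12.  ]
tray
[342.91 247.45  14.  ]
[423.53 225.7   14.  ]
[402.13 136.29  14.  ]
[319.46 153.35  14.  ]
bases
[ 410.34 -386.05    5.  ]
[ 404.83 -246.47    5.  ]
[ 574.86 -245.18    5.  ]
[ 699.08 -334.33    5.  ]
hookplate [array([662.94,  38.34,  12.  ]), array([801.17,   0.91,  12.  ]), array([ 771.93, -142.95,   12.  ]), array([ 635.62, -100.67,   12.  ])]
```

```bash
python3 -m creep '[{"dp":[0,-60,-150],"angular":[0,0,0],"fingers":85},{"dp":[0,-60,-150],"angular":[0,0,0],"fingers":85},{"dp":[0,-60,-150],"angular":[0,0,0],"fingers":85},{"dp":[0,-60,-150],"angular":[0,0,0],"fingers":85},{"dp":[0,-60,-150],"angular":[0,0,0],"fingers":85}]'
python3 - <<'E'
from h import *
shoot("wrist","w1",scale=1.4);print(r.sense()["eef_pos"],r.sense()["tcp_rot"])
E
```

```text
clock: 0.57
eef_pos: [565.6, 0.0, 389.0]
tcp_rot: [3.132, 0.0, 1.571]
contact_force: [0.5, 0.9, 1.0]
opening: 0.995
[565.74  -0.01 385.59] [3.13 0.   1.57]
```

View pics/w1.png

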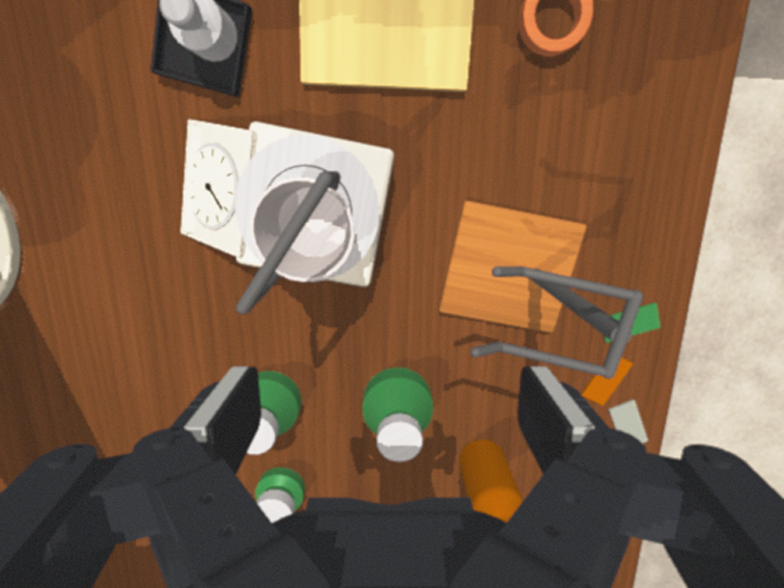

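```bash
python3 - <<'E'
from h import *
im,c=shoot("wrist","w1b",scale=1.4); np.save("c1.npy",np.array([*c[0],*c[1],*c[2].ravel()]));print(c[1])
E
python3 -m creep '[{"dp":[-90,-40,0],"angular":[0,0,0],"fingers":85},{"dp":[-90,-40,0],"angular":[0,0,0],"fingers":85},{"dp":[-90,-40,0],"angular":[0,0,0],"fingers":85},{"dp":[-90,-40,0],"angular":[0,0,0],"fingers":85},{"dp":[-90,-40,0],"angular":[0,0,0],"fingers":85}]'
python3 - <<'E'
from h import *
for i in range(4): optics.grab_frame("wrist")
im,c=shoot("wrist","w2",scale=1.4); np.save("c2.npy",np.array([*c[0],*c[1],*c[2].ravel()]));print(c[1],r.sense()["eef_pos"],r.sense()["qvel"])
E
```

```text
[564.77  69.28 527.9 ]
clock: 1.08
eef_pos: [524.6, -90.5, 379.7]
tcp_rot: [-3.139, -0.001, 1.569]
contact_force: [-0.4, 0.8, -0.4]
opening: 0.996
[525.48 -19.85 522.91] [525.4  -89.11 380.76] [-0.   -0.01 -0.   -0.    0.   -0.  ]
```

View pics/w1b.png

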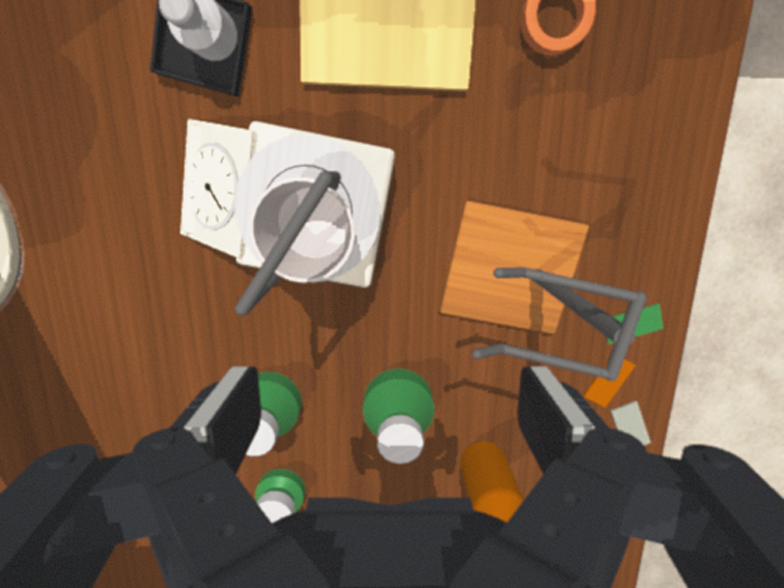

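View pics/w2.png

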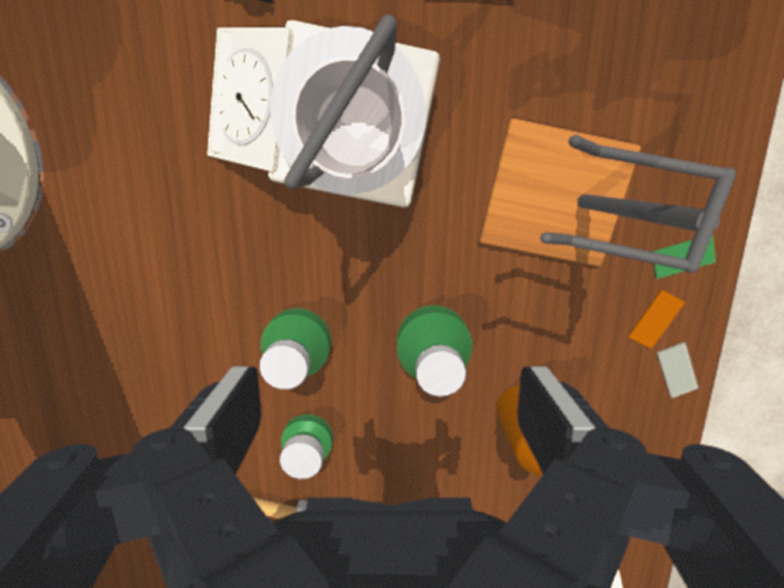

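```bash
cat >> h.py <<'E'
def load(f):
    a=np.load(f);return a[:4],a[4:7],a[7:].reshape(3,3)
E
python3 - <<'E'
from h import *
A=load("c1.npy");B=load("c2.npy");S=cam("scene");D=cam("side")
q=lambda c,u,v:(c,(u/1.4,v/1.4))
s=lambda u,v:(S,(100+u/2.5,130+v/2.5))
d=lambda u,v:(D,(170+u/2.5,140+v/2.5))
pts={"barU":((334,179),(389,22),None,(217,108)),"barL":((242,306),(295,178),(387,90),(192,160)),"xb+":((642,296),(731,173),(562,220),(417,113)),"xb-":((614,374),(692,265),(513,238),(429,140)),
"tip+":((497,272),(574,140),None,(333,122)),"tip-":((475,354),(545,237),(457,176),(340,152)),"lidL":((400,442),(441,374),(308,292),(352,325)),"lidS":((277,512),(302,460),(130,297),(262,490)),"lidM":((257,434),(284,367),(235,228),(212,378))}
for n,(a,b,c_,d_) in pts.items():
    o=[q(A,*a),q(B,*b)]
    P,e=tri(*o); 
    if c_:o.append(s(*c_))
    if d_:o.append(d(*d_))
    P2,e2=tri(*o);print(n,P,np.array(e)[:1],"all",P2,np.array(e2))
    K=[np.array(proj(A,P2))*1.4-a,np.array(proj(B,P2))*1.4-b];print("   ",*K)
print("scale corners z58",[onz(B,u/1.4,v/1.4,58)[:2] for u,v in [(290,22),(438,53),(409,207),(270,181)]])
print("scale corners z58 A",[onz(A,u/1.4,v/1.4,58)[:2] for u,v in [(253,123),(393,151),(369,286),(237,260)]])
print("plate",[onz(B,u/1.4,v/1.4,12)[:2] for u,v in [(512,119),(640,147),(601,267),(480,243)]])
print("board",[onz(A,u/1.4,v/1.4,12)[:2] for u,v in [(300,83),(467,91)]])
print("tray",[onz(A,u/1.4,v/1.4,14)[:2] for u,v in [(152,71),(237,95),(250,8)]])
E
```

```text
barU [527.58  63.05 225.36] [2.71] all [527.55  63.21 223.42] [2.61 2.85 0.27]
    [-3.59 -1.74] [4.16 2.63]
barL [463.14 -25.57 229.33] [1.2] all [464.21 -26.1  230.12] [2.27 0.22 1.99 2.16]
    [2.89 1.61] [-0.32  0.1 ]
xb+ [755.85 -23.02 214.68] [0.25] all [756.34 -23.94 212.82] [0.62 1.25 1.57 2.34]
    [-0.61  0.64] [-2.01  1.23]
xb- [744.07 -87.3  212.79] [0.67] all [743.39 -84.43 216.35] [1.63 2.93 3.69 1.28]
    [ 1.1  -1.78] [ 4.13 -2.47]
tip+ [644.06  -2.4  223.07] [0.29] all [649.42  -3.84 212.69] [3.01 2.14 3.87]
    [ 4.06 -1.14] [1.09 3.06]
tip- [631.21 -64.96 224.62] [0.09] all [634.42 -65.43 219.48] [2.78 1.29 3.25 1.41]
    [ 2.98 -2.13] [ 1.93 -0.49]
lidL [ 580.46 -232.96   91.8 ] [0.56] all [ 580.11 -225.61  105.89] [2.33 1.17 1.7  3.1 ]
    [0.55 2.14] [ 0.95 -0.61]
lidS [ 406.92 -402.7    10.78] [0.84] all [ 418.44 -364.34   60.25] [5.73 1.05 5.25 1.57]
    [-2.93  4.1 ] [ 0.57 -0.73]
lidM [ 406.73 -238.41   65.22] [1.7] all [ 413.5  -225.33   88.53] [2.83 2.42 1.21 0.84]
    [-2.24  1.46] [ 2.   -1.19]
scale corners z58 [array([432.23, 111.32]), array([571.4 ,  85.21]), array([545.66, -58.9 ]), array([402.68, -32.66])]
scale corners z58 A [array([432.03, 112.4 ]), array([572.  ,  85.65]), array([545.62, -56.54]), array([402.54, -26.87])]
plate [array([658.25,  31.24]), array([801.61,   2.38]), array([ 776.77, -132.93]), array([ 631.34, -104.25])]
board [array([472.85, 156.7 ]), array([652.53, 148.78])]
tray [array([317.31, 168.  ]), array([404.89, 144.59]), array([426.12, 226.47])]
```

```bash
python3 -m creep '[{"dp":[108,-30,110],"angular":[0,0,0.625],"fingers":50},{"dp":[108,-30,110],"angular":[0,0,0.625],"fingers":50},{"dp":[108,-30,110],"angular":[0,0,0.625],"fingers":50},{"dp":[108,-30,110],"angular":[0,0,0.625],"fingers":50},{"dp":[108,-30,110],"angular":[0,0,0.625],"fingers":50}]'
python3 -m creep '[{"dp":[0,0,0],"angular":[0,0,0],"fingers":50},{"dp":[0,0,0],"angular":[0,0,0],"fingers":50},{"dp":[0,0,0],"angular":[0,0,0],"fingers":50}]'
python3 - <<'E'
from h import *
shoot("wrist","w3",scale=1.4);shoot("side","s3",(170,100,390,290),2.5)
st=r.sense();print(st["eef_pos"],st["tcp_rot"],tooldelta([495.6,18.5,209]))
E
```

```text
clock: 1.75
eef_pos: [491.3, 21.7, 266.6]
tcp_rot: [-3.135, 0.004, 0.943]
contact_force: [0.0, -0.2, 0.9]
opening: 0.588
clock: 2.0
eef_pos: [495.9, 18.0, 272.1]
tcp_rot: [3.14, -0.001, 0.95]
contact_force: [0.1, 0.1, -0.4]
opening: 0.585
[495.76  17.64 272.08] [ 3.14 -0.    0.95] [ 0.55 -0.71 63.08]
```

View pics/w3.png

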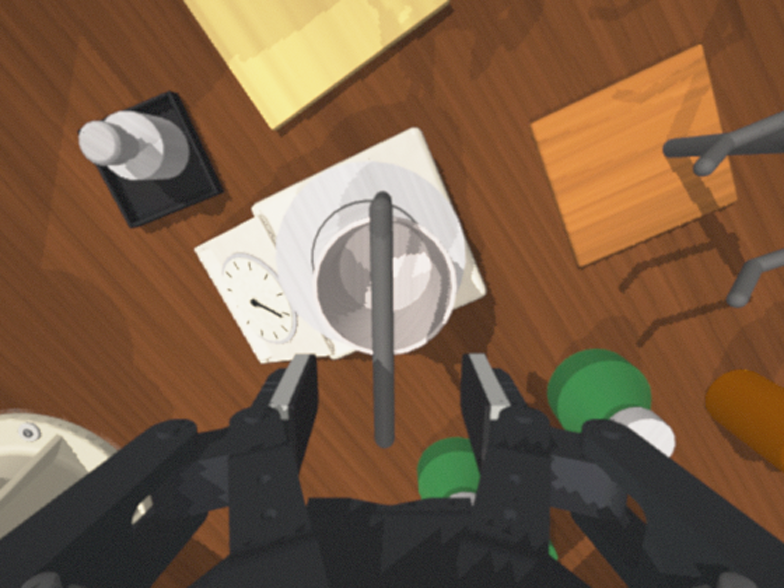

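View pics/s3.png

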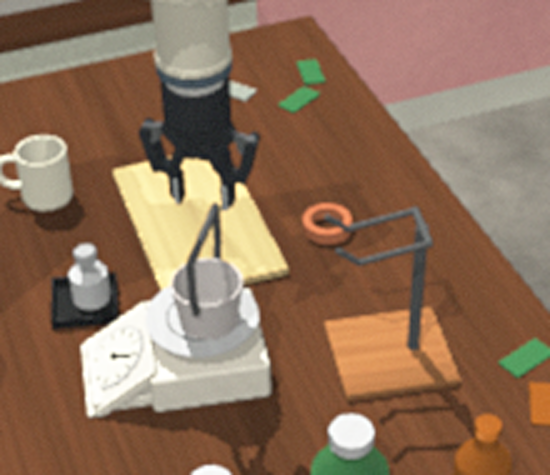

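```bash
python3 -m creep '[{"dp":[0,-0.7,25],"angular":[0,0,0],"fingers":50},{"dp":[0,-0.7,45],"angular":[0,0,0],"fingers":50},{"dp":[0,-0.7,62],"angular":[0,0,0],"fingers":50},{"dp":[0,-0.7,62],"angular":[0,0,0],"fingers":50},{"dp":[0,-0.7,62],"angular":[0,0,0],"fingers":50}]'
python3 -m creep '[{"dp":[0,0,0],"angular":[0,0,0],"fingers":0},{"dp":[0,0,0],"angular":[0,0,0],"fingers":0},{"dp":[0,0,0],"angular":[0,0,0],"fingers":0},{"dp":[0,0,0],"angular":[0,0,0],"fingers":0},{"dp":[0,0,0],"angular":[0,0,0],"fingers":0}]' 60
python3 -m creep '[{"dp":[0,0,0],"angular":[0,0,0],"fingers":0},{"dp":[0,0,0],"angular":[0,0,0],"fingers":0},{"dp":[0,0,0],"angular":[0,0,0],"fingers":0},{"dp":[0,0,-10],"angular":[0,0,0],"fingers":0},{"dp":[0,0,-20],"angular":[0,0,0],"fingers":0}]' 60
python3 - <<'E'
from h import *
shoot("wrist","w4",scale=1.4);shoot("side","s4",(170,100,390,290),2.5)
st=r.sense();print(st["eef_pos"],st["tcp_rot"])
E
```

```text
clock: 2.52
eef_pos: [494.4, 18.0, 209.3]
tcp_rot: [-3.141, 0.001, 0.946]
contact_force: [-0.1, -0.6, -0.2]
opening: 0.586
clock: 2.93
eef_pos: [494.8, 18.5, 209.9]
tcp_rot: [3.141, -0.001, 0.946]
contact_force: [-0.2, 0.8, 0.3]
opening: 0.094
clock: 3.35
eef_pos: [493.8, 18.3, 229.4]
tcp_rot: [-3.14, 0.001, 0.946]
contact_force: [-0.1, -0.2, -2.0]
opening: 0.093
[495.56  18.41 231.27] [ 3.14 -0.    0.95]
```

View pics/w4.png

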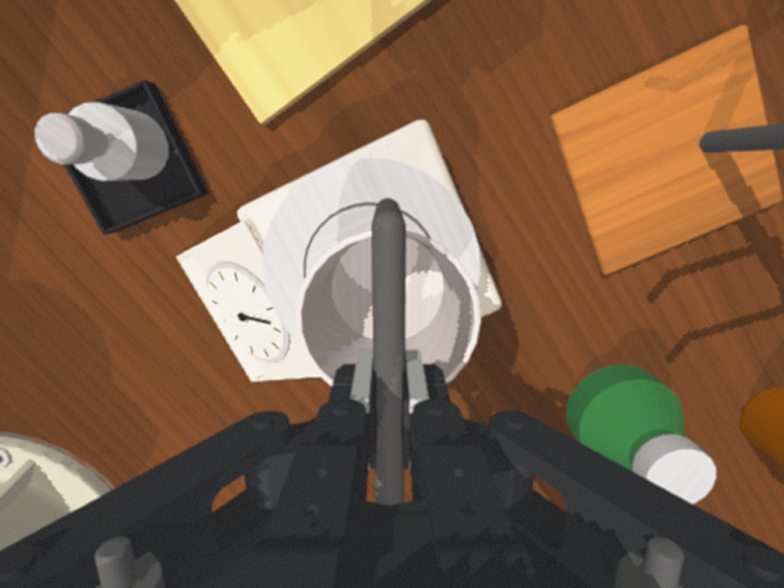

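View pics/s4.png

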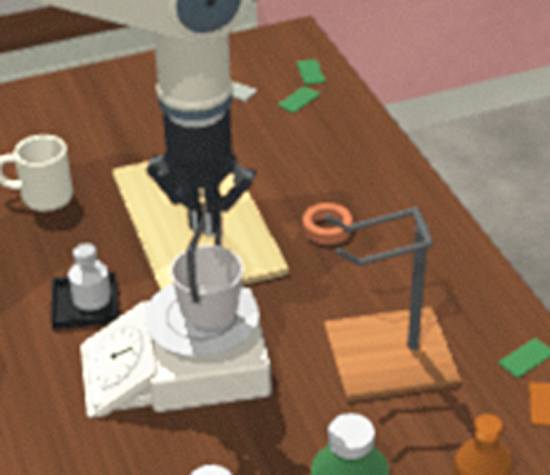

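```bash
python3 -m creep '[{"dp":[1.3,14,0],"angular":[0,0,-0.087],"fingers":0},{"dp":[2.6,29,0],"angular":[0,0,-0.174],"fingers":0},{"dp":[4,43,0],"angular":[0,0,-0.262],"fingers":0},{"dp":[5,57,0],"angular":[0,0,-0.349],"fingers":0},{"dp":[6.4,72,0],"angular":[0,0,-0.436],"fingers":0}]'
python3 -m creep '[{"dp":[0,0,0],"angular":[0,0,0],"fingers":0},{"dp":[0,0,0],"angular":[0,0,0],"fingers":0},{"dp":[0,0,0],"angular":[0,0,0],"fingers":0}]'
python3 - <<'E'
from h import *
shoot("wrist","w5",scale=1.4);shoot("scene","c5",(150,100,390,300),2.5)
st=r.sense();print(st["eef_pos"],st["tcp_rot"],tooldelta([665.5,-39,231]))
E
```

```text
clock: 3.87
eef_pos: [557.0, -18.9, 229.4]
tcp_rot: [3.142, 0.0, 1.386]
contact_force: [-0.2, 0.3, -2.5]
opening: 0.094
clock: 4.12
eef_pos: [555.8, -18.3, 229.0]
tcp_rot: [-3.14, -0.0, 1.379]
contact_force: [0.4, -0.3, -1.7]
opening: 0.091
[555.8  -18.16 229.21] [-3.14 -0.    1.38] [  0.28 111.66  -1.86]
```

View pics/w5.png

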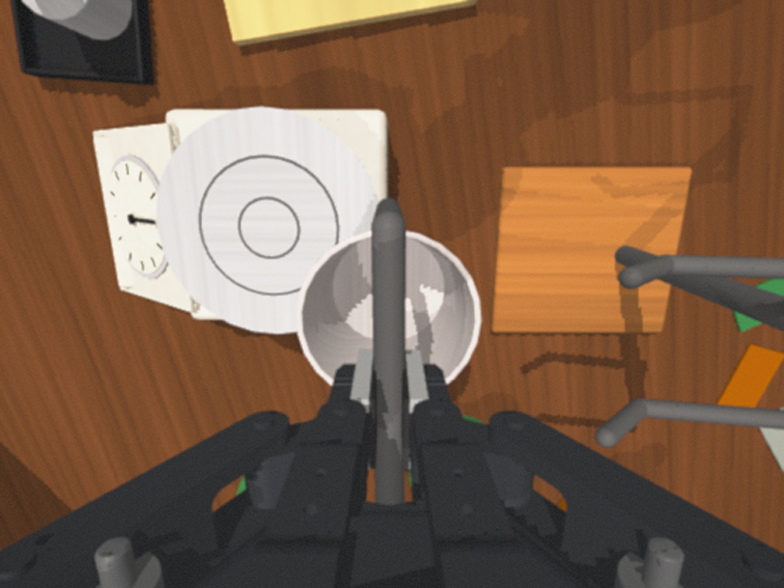

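View pics/c5.png

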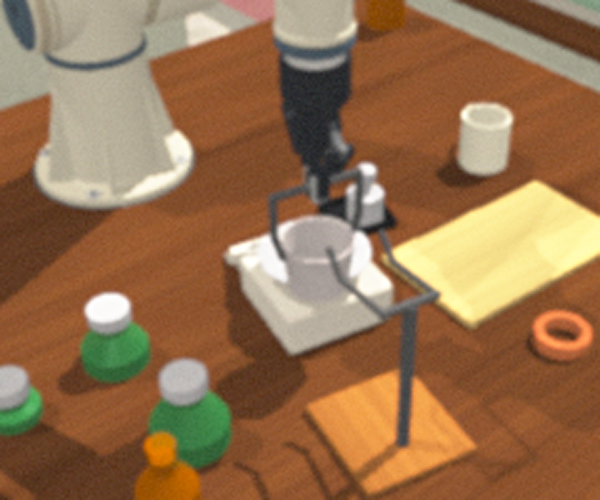

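```bash
python3 - <<'E'
from h import *
st=r.sense();W=cam("wrist",st)
for u,v in [(630,273),(607,435)]: 
    P=onz(W,u/1.4,v/1.4,222);print(P,tooldelta(P,st))
print("pan",onz(W,269/1.4,228/1.4,90))
for u,v in [(503,167),(691,168),(661,332),(492,332)]:print(tooldelta(onz(W,u/1.4,v/1.4,12),st))
E
python3 -m creep '[{"dp":[0,14,-2],"angular":[0,0,0],"fingers":0},{"dp":[0,28,-2],"angular":[0,0,0],"fingers":0},{"dp":[0,42,-2],"angular":[0,0,0],"fingers":0},{"dp":[0,56,-2],"angular":[0,0,0],"fingers":0},{"dp":[0,65,-2],"angular":[0,0,0],"fingers":0}]'
python3 -m creep '[{"dp":[0,0,0],"angular":[0,0,0],"fingers":0},{"dp":[0,0,0],"angular":[0,0,0],"fingers":0},{"dp":[0,0,0],"angular":[0,0,0],"fingers":0}]'
python3 - <<'E'
from h import *
shoot("wrist","w6",scale=1.4);shoot("side","s6",(220,100,410,290),3)
st=r.sense();print(st["eef_pos"],st["tcp_rot"],tooldelta([665.5,-39,231]))
E
```

```text
[645.04  -0.86 222.  ] [33.87 84.37  7.15]
[633.62 -64.78 222.  ] [-31.06  85.24   7.15]
pan [486.56  28.1   90.  ]
[ 69.71  89.77 217.15]
[ 68.77 237.56 217.06]
[-68.83 237.57 217.05]
[-68.74  90.02 217.15]
clock: 4.63
eef_pos: [621.1, -30.6, 231.5]
tcp_rot: [3.141, -0.0, 1.381]
contact_force: [0.2, -0.4, -1.8]
opening: 0.091
clock: 4.88
eef_pos: [619.5, -30.5, 231.1]
tcp_rot: [-3.141, 0.0, 1.382]
contact_force: [0.0, -0.4, -2.3]
opening: 0.088
[619.6  -30.54 231.27] [-3.14  0.    1.38] [ 0.31 46.68  0.24]
```

View pics/w6.png

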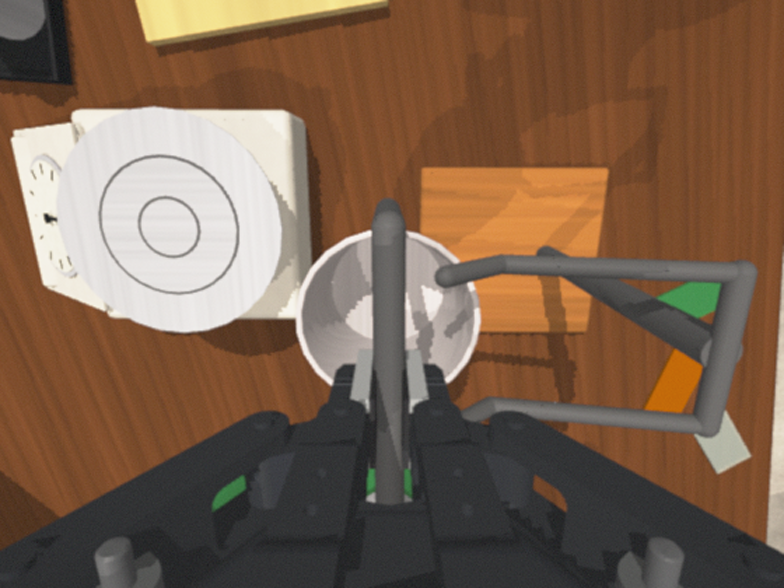

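View pics/s6.png

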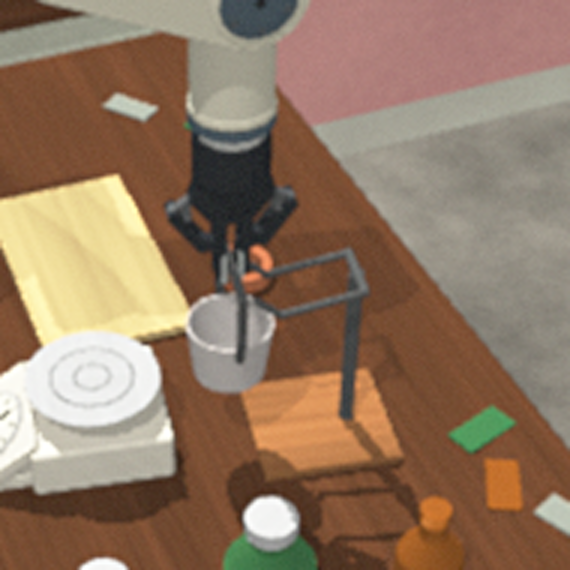

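```bash
python3 -m creep '[{"dp":[0,12,0],"angular":[0,0,0],"fingers":0},{"dp":[0,24,0],"angular":[0,0,0],"fingers":0},{"dp":[0,36,0],"angular":[0,0,0],"fingers":0},{"dp":[0,46,0],"angular":[0,0,0],"fingers":0},{"dp":[0,46,0],"angular":[0,0,0],"fingers":0}]'
python3 -m creep '[{"dp":[0,0,8],"angular":[0,0,0],"fingers":0},{"dp":[0,0,16],"angular":[0,0,0],"fingers":0},{"dp":[0,0,24],"angular":[0,0,0],"fingers":0},{"dp":[0,0,30],"angular":[0,0,0],"fingers":0},{"dp":[0,0,34],"angular":[0,0,0],"fingers":0}]'
python3 -m creep '[{"dp":[0,0,2],"angular":[0,0,0],"fingers":0},{"dp":[0,0,4],"angular":[0,0,0],"fingers":0},{"dp":[0,0,5],"angular":[0,0,0],"fingers":0},{"dp":[0,0,5],"angular":[0,0,0],"fingers":0}]'
python3 - <<'E'
from h import *
shoot("wrist","w7",scale=1.4);shoot("side","s7",(220,100,410,290),3)
st=r.sense();print(st["eef_pos"],st["tcp_rot"],st["contact_force"])
E
```

```text
clock: 5.4
eef_pos: [666.8, -39.6, 231.3]
tcp_rot: [3.14, -0.0, 1.382]
contact_force: [0.2, 0.3, -2.6]
opening: 0.094
clock: 5.82
eef_pos: [664.6, -39.3, 195.7]
tcp_rot: [-3.14, 0.0, 1.382]
contact_force: [-0.6, 0.6, -1.5]
opening: 0.091
clock: 6.15
eef_pos: [666.0, -39.4, 192.6]
tcp_rot: [3.141, -0.0, 1.382]
contact_force: [0.4, 0.3, -1.6]
opening: 0.093
[665.9  -39.39 192.66] [ 3.14 -0.    1.38] [ 0.78  0.06 -1.99]
```

View pics/w7.png

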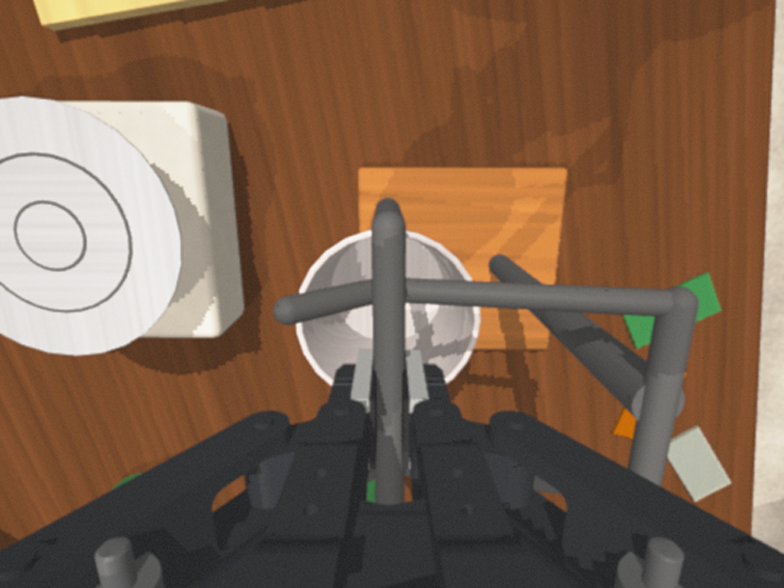

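View pics/s7.png

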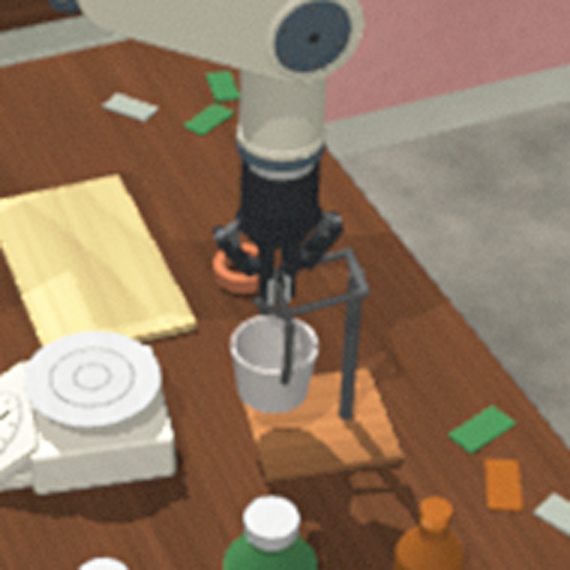

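```bash
python3 -m creep '[{"dp":[0,0,1],"angular":[0,0,0],"fingers":0},{"dp":[0,0,2],"angular":[0,0,0],"fingers":0},{"dp":[0,0,2],"angular":[0,0,0],"fingers":0}]'
python3 -m creep '[{"dp":[0,0,1],"angular":[0,0,0],"fingers":0},{"dp":[0,0,1.5],"angular":[0,0,0],"fingers":0},{"dp":[0,0,1.5],"angular":[0,0,0],"fingers":0}]'
```

```text
clock: 6.5
eef_pos: [666.2, -39.4, 191.9]
tcp_rot: [3.14, -0.0, 1.382]
contact_force: [-1.8, 0.4, 8.4]
opening: 0.092
clock: 6.75
eef_pos: [666.3, -39.4, 191.8]
tcp_rot: [3.139, -0.0, 1.382]
contact_force: [-5.3, 0.6, 17.1]
opening: 0.091
```

```bash
python3 -m creep '[{"dp":[0,0,-2.5],"angular":[0,0,0],"fingers":0},{"dp":[0,0,-2.5],"angular":[0,0,0],"fingers":50},{"dp":[0,0,-2.5],"angular":[0,0,0],"fingers":50},{"dp":[0,0,-2.5],"angular":[0,0,0],"fingers":50},{"dp":[0,0,-2.5],"angular":[0,0,0],"fingers":50}]'
python3 -m creep '[{"dp":[0,0,0],"angular":[0,0,0],"fingers":50},{"dp":[0,0,0],"angular":[0,0,0],"fingers":50},{"dp":[0,0,0],"angular":[0,0,0],"fingers":50}]'
python3 - <<'E'
from h import *
shoot("wrist","w8",scale=1.4);shoot("scene","c8",(220,100,410,290),3)
E
```

```text
clock: 7.17
eef_pos: [665.4, -39.4, 190.9]
tcp_rot: [-3.141, 0.0, 1.382]
contact_force: [0.5, -0.0, -0.0]
opening: 0.587
clock: 7.42
eef_pos: [665.5, -39.4, 191.1]
tcp_rot: [-3.141, 0.0, 1.382]
contact_force: [-0.6, -0.7, 0.2]
opening: 0.583
```

View pics/w8.png

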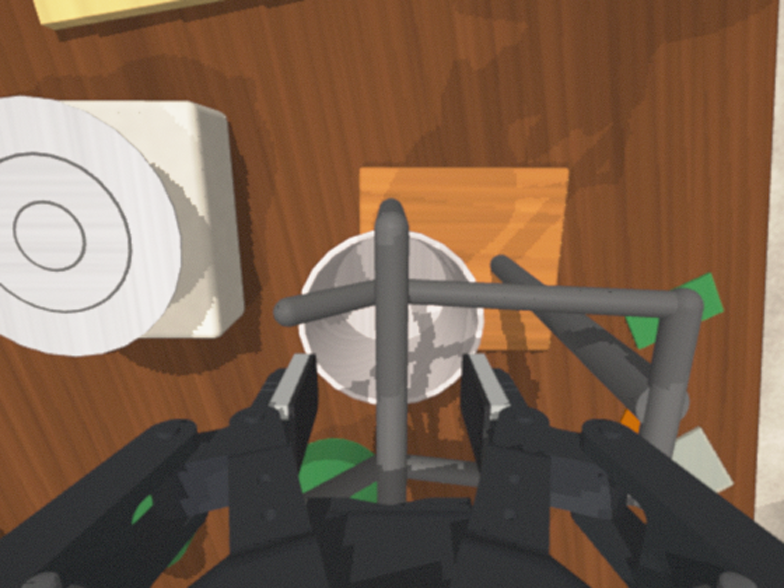

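View pics/c8.png

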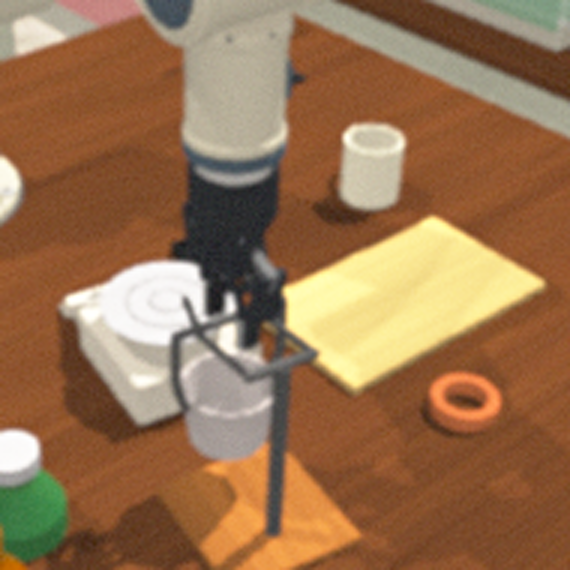

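```bash
python3 -m creep '[{"dp":[0,0,-20],"angular":[0,0,0],"fingers":50},{"dp":[0,0,-50],"angular":[0,0,0],"fingers":50},{"dp":[0,0,-90],"angular":[0,0,0],"fingers":50},{"dp":[0,0,-120],"angular":[0,0,0],"fingers":50}]'
python3 -m creep '[{"dp":[16,-36,0],"angular":[0,0,0],"fingers":50},{"dp":[32,-73,0],"angular":[0,0,0],"fingers":50},{"dp":[48,-109,0],"angular":[0,0,0],"fingers":50},{"dp":[64,-146,0],"angular":[0,0,0],"fingers":50},{"dp":[80,-182,0],"angular":[0,0,0],"fingers":50}]'
python3 -m creep '[{"dp":[46,-112,0],"angular":[0,0,0],"fingers":50},{"dp":[46,-112,0],"angular":[0,0,0],"fingers":50},{"dp":[46,-112,0],"angular":[0,0,0],"fingers":50},{"dp":[46,-112,0],"angular":[0,0,0],"fingers":50},{"dp":[46,-112,0],"angular":[0,0,0],"fingers":50}]'
python3 - <<'E'
from h import *
for i in range(3):optics.grab_frame("wrist")
shoot("wrist","w9",scale=1.4);
im,c=shoot("side","s9");cv2.imwrite("pics/s9.png",im)
st=r.sense();print(st["eef_pos"],st["tcp_rot"],st["contact_force"])
E
```

```text
clock: 7.85
eef_pos: [665.8, -39.4, 313.8]
tcp_rot: [3.141, -0.0, 1.382]
contact_force: [0.3, -0.1, 0.8]
opening: 0.588
clock: 8.27
eef_pos: [500.1, 74.1, 311.3]
tcp_rot: [3.141, -0.0, 1.381]
contact_force: [-0.3, 1.5, 0.6]
opening: 0.584
clock: 8.68
eef_pos: [399.4, 140.5, 311.8]
tcp_rot: [3.14, -0.001, 1.385]
contact_force: [1.5, -0.3, -0.5]
opening: 0.587
[401.38 139.1  311.21] [3.14 0.   1.38] [ 0.66 -0.03  0.53]
```

View pics/w9.png

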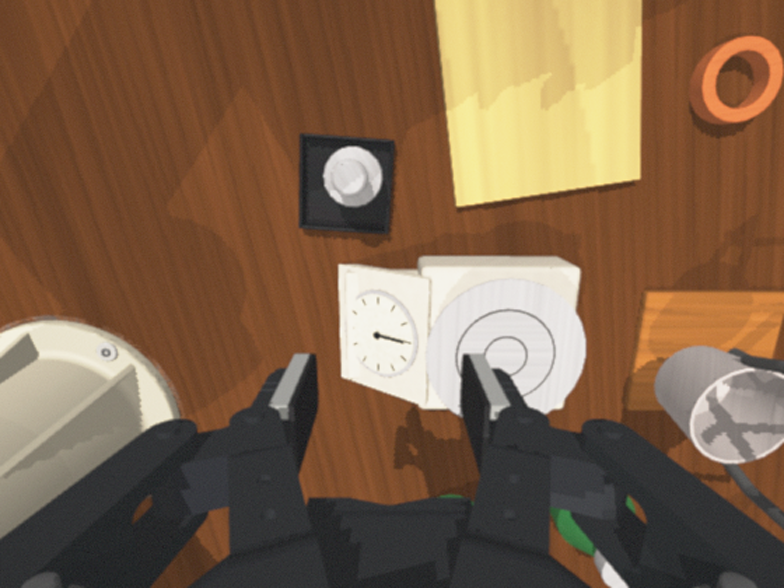

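View pics/s9.png

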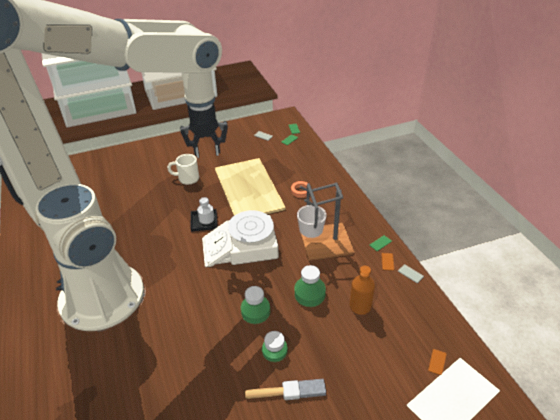

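```bash
python3 - <<'E'
from h import *
st=r.sense();W=cam("wrist",st);D=cam("side");A=load("c1.npy")
print(tri((W,(350/1.4,176/1.4)),(D,(204.2,201.5))))
print("knob@87",onz(W,350/1.4,176/1.4,85),"A", onz(A,183/1.4,7/1.4,85))
im=cv2.imread("pics/s9.png")[190:232,185:225]
cv2.imwrite("pics/k.png",cv2.resize(im,None,fx=14,fy=14,interpolation=cv2.INTER_CUBIC))
t=[onz(W,u/1.4,v/1.4,16) for u,v in[(301,135),(395,142),(390,233),(300,227)]];print("tray",np.array(t),np.mean(t,0))
print("tray fl corners side?",)
p=[onz(W,u/1.4,v/1.4,90) for u,v in[(507,354)]];print("pan",p)
E
```

```text
(array([382.88, 206.54,  81.98]), [np.float64(0.8113891457267756), np.float64(0.8113891457267086)])
knob@87 [382.35 206.74  85.  ] A [386.43 205.49  85.  ]
tray [[339.08 251.73  16.  ]
 [424.57 228.82  16.  ]
 [403.68 145.46  16.  ]
 [317.02 168.32  16.  ]] [371.09 198.58  16.  ]
tray fl corners side?
pan [array([488.03,  29.3 ,  90.  ])]
```

View pics/k.png

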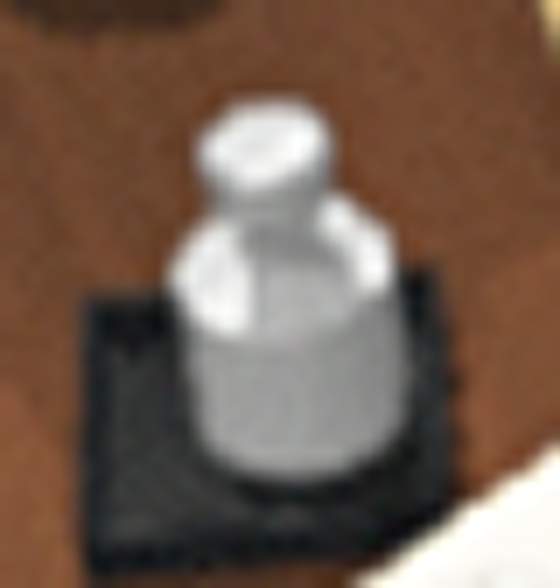

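```bash
python3 -m creep '[{"dp":[62.6,-31.2,0],"angular":[0,0,0],"fingers":60},{"dp":[62.6,-31.2,30],"angular":[0,0,0],"fingers":60},{"dp":[62.6,-31.2,70],"angular":[0,0,0],"fingers":60},{"dp":[62.6,-31.2,110],"angular":[0,0,0],"fingers":60},{"dp":[62.6,-31.2,145],"angular":[0,0,0],"fingers":60}]'
python3 -m creep '[{"dp":[0,0,5],"angular":[0,0,0],"fingers":60},{"dp":[0,0,5],"angular":[0,0,0],"fingers":60},{"dp":[0,0,5],"angular":[0,0,0],"fingers":60}]'
python3 - <<'E'
from h import *
im,W=shoot("wrist","w10",scale=1.4)
st=r.sense();print(st["eef_pos"],st["tcp_rot"],tooldelta([382.5,206.5,60]))
E
```

```text
clock: 9.35
eef_pos: [381.7, 206.8, 164.2]
tcp_rot: [-3.141, 0.0, 1.382]
contact_force: [0.8, 0.6, -0.2]
opening: 0.7
clock: 9.6
eef_pos: [382.8, 207.0, 162.3]
tcp_rot: [3.141, -0.0, 1.381]
contact_force: [-0.0, 0.5, 0.6]
opening: 0.705
[383.26 207.35 163.04] [ 3.14 -0.    1.38] [ -1.13  -0.78 103.04]
```

View pics/w10.png

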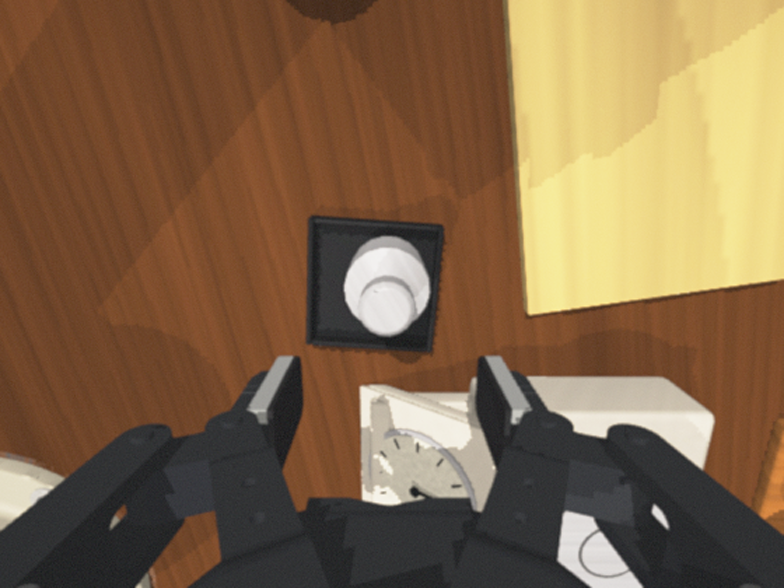

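```bash
python3 - <<'E'
from h import *
st=r.sense();W=cam("wrist",st)
P=onz(W,387/1.4,308/1.4,91);print(P,tooldelta([P[0],P[1],60]))
t=[onz(W,u/1.4,v/1.4,16) for u,v in[(311,216),(443,225),(432,353),(306,347)]];print("tray",np.array(t),np.mean(t,0))
E
```

```text
[382.55 207.77  91.  ] [  0.13  -0.96 103.04]
tray [[341.1  255.47  16.  ]
 [424.75 233.33  16.  ]
 [402.84 144.99  16.  ]
 [315.69 166.58  16.  ]] [371.1  200.09  16.  ]
```

```bash
python3 -m creep '[{"dp":[0,-1,35],"angular":[0,0,0],"fingers":60},{"dp":[0,-1,65],"angular":[0,0,0],"fingers":60},{"dp":[0,-1,90],"angular":[0,0,0],"fingers":60},{"dp":[0,-1,102],"angular":[0,0,0],"fingers":60},{"dp":[0,-1,102],"angular":[0,0,0],"fingers":60}]'
python3 -m creep '[{"dp":[0,0,0],"angular":[0,0,0],"fingers":15},{"dp":[0,0,0],"angular":[0,0,0],"fingers":15},{"dp":[0,0,0],"angular":[0,0,0],"fingers":15},{"dp":[0,0,0],"angular":[0,0,0],"fingers":15},{"dp":[0,0,0],"angular":[0,0,0],"fingers":15}]' 80
python3 -m creep '[{"dp":[0,0,0],"angular":[0,0,0],"fingers":15},{"dp":[0,0,0],"angular":[0,0,0],"fingers":15},{"dp":[0,0,-4],"angular":[0,0,0],"fingers":15},{"dp":[0,0,-12],"angular":[0,0,0],"fingers":15},{"dp":[0,0,-20],"angular":[0,0,0],"fingers":15}]'
python3 -m creep '[{"dp":[0,0,0],"angular":[0,0,0],"fingers":15},{"dp":[0,0,0],"angular":[0,0,0],"fingers":15}]'
python3 - <<'E'
from h import *
im,W=shoot("wrist","w11",scale=1.4);shoot("side","s11",(130,100,320,290),3)
E
```

```text
clock: 10.07
eef_pos: [381.0, 207.1, 59.0]
tcp_rot: [-3.141, 0.0, 1.381]
contact_force: [-0.3, 0.2, 0.7]
opening: 0.706
clock: 10.48
eef_pos: [382.1, 208.0, 61.3]
tcp_rot: [3.139, -0.002, 1.382]
contact_force: [-2.5, -0.2, 9.9]
opening: 0.324
clock: 10.9
eef_pos: [380.5, 207.1, 80.3]
tcp_rot: [-3.142, 0.0, 1.382]
contact_force: [1.4, 0.1, -5.4]
opening: 0.323
clock: 11.07
eef_pos: [381.2, 207.4, 80.1]
tcp_rot: [3.14, -0.001, 1.382]
contact_force: [0.2, -0.3, -3.9]
opening: 0.319
```

View pics/w11.png

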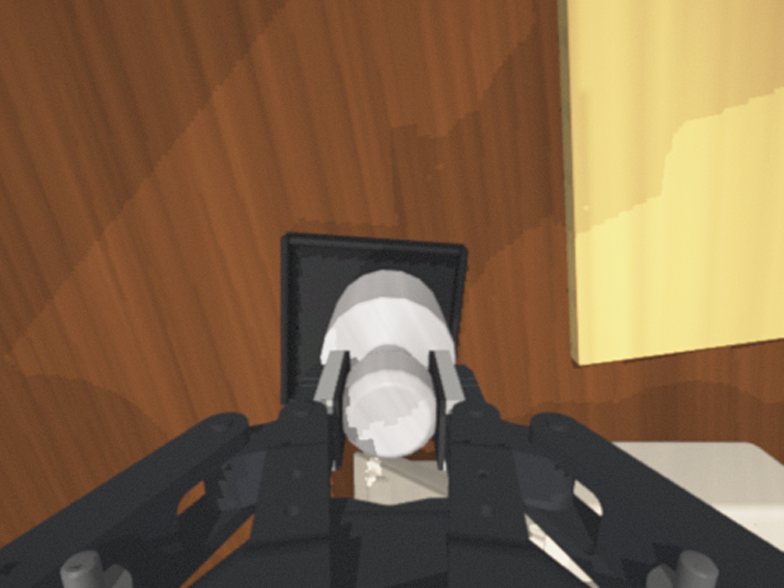

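View pics/s11.png

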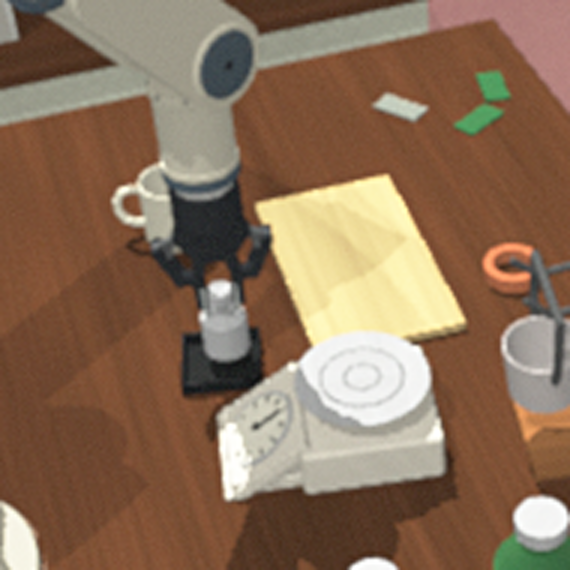

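```bash
python3 -m creep '[{"dp":[0,0,-20],"angular":[0,0,0],"fingers":15},{"dp":[0,0,-42],"angular":[0,0,0],"fingers":15},{"dp":[0,0,-66],"angular":[0,0,0],"fingers":15},{"dp":[0,0,-86],"angular":[0,0,0],"fingers":15},{"dp":[0,0,-97],"angular":[0,0,0],"fingers":15}]'
python3 -m creep '[{"dp":[-12,11,0],"angular":[0,0,0],"fingers":15},{"dp":[-30,27,0],"angular":[0,0,0],"fingers":15},{"dp":[-48,43,0],"angular":[0,0,0],"fingers":15},{"dp":[-66,59,0],"angular":[0,0,0],"fingers":15},{"dp":[-84,75,0],"angular":[0,0,0],"fingers":15}]'
python3 -m creep '[{"dp":[-18,16,0],"angular":[0,0,0],"fingers":15},{"dp":[-36,32,0],"angular":[0,0,0],"fingers":15},{"dp":[-54,48,0],"angular":[0,0,0],"fingers":15},{"dp":[-66,58,0],"angular":[0,0,0],"fingers":15},{"dp":[-72,63,0],"angular":[0,0,0],"fingers":15}]'
python3 -m creep '[{"dp":[0,0,0],"angular":[0,0,0],"fingers":15},{"dp":[0,0,0],"angular":[0,0,0],"fingers":15},{"dp":[0,0,0],"angular":[0,0,0],"fingers":15}]'
python3 - <<'E'
from h import *
im,W=shoot("wrist","w12",scale=1.4);shoot("side","s12",(130,130,320,320),3);shoot("scene","c12",(180,130,370,280),3)
st=r.sense();print(st["eef_pos"],st["tcp_rot"],tooldelta([487.5,28.3,146]),st["contact_force"])
E
```

```text
clock: 11.58
eef_pos: [381.1, 207.4, 178.0]
tcp_rot: [3.14, -0.001, 1.382]
contact_force: [0.5, 0.8, -4.8]
opening: 0.323
clock: 12.0
eef_pos: [438.4, 109.5, 175.8]
tcp_rot: [-3.141, 0.0, 1.382]
contact_force: [0.0, 0.5, -5.0]
opening: 0.319
clock: 12.42
eef_pos: [487.4, 26.3, 175.7]
tcp_rot: [-3.141, 0.001, 1.38]
contact_force: [-0.4, 0.4, -4.9]
opening: 0.323
clock: 12.67
eef_pos: [486.0, 28.7, 175.9]
tcp_rot: [-3.14, -0.0, 1.382]
contact_force: [0.6, 0.7, -4.7]
opening: 0.323
[486.39  28.8  176.24] [-3.14 -0.    1.38] [-0.29  1.19 30.24] [ 1.22  0.49 -3.78]
```

View pics/w12.png

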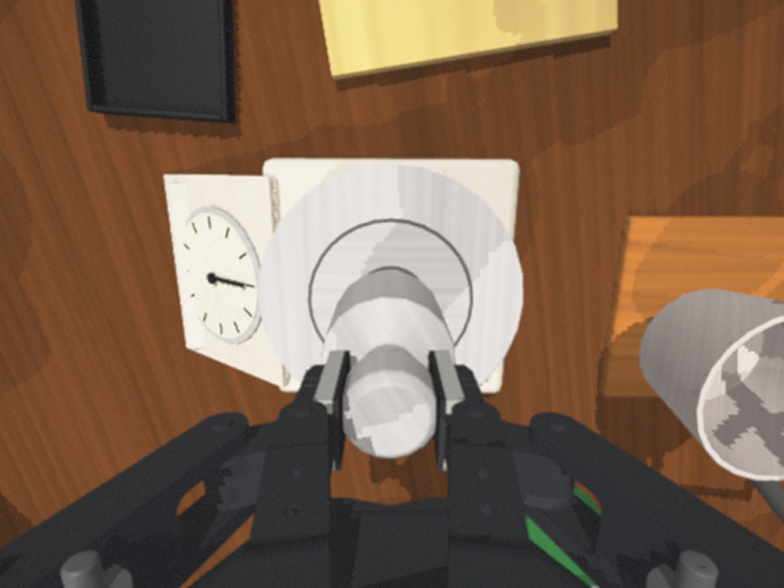

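View pics/s12.png

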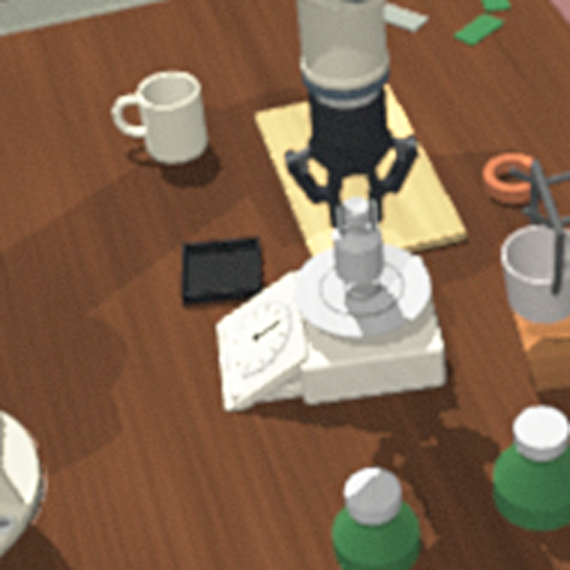

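View pics/c12.png

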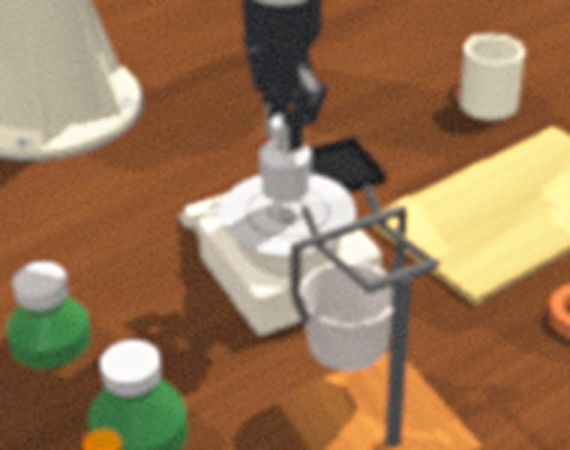

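```bash
python3 - <<'E'
from h import *
st=r.sense();W=cam("wrist",st)
# top & side points of outer disc and ring
pts=[(391,165),(522,294),(260,294)]
P=np.array([onz(W,u/1.4,v/1.4,90) for u,v in pts]);
def circ(P):
    A=np.c_[2*P[:,:2],np.ones(len(P))];x=np.linalg.solve(A,(P[:,:2]**2).sum(1));return x[:2],np.sqrt(x[2]+x[:2]@x[:2])
print(circ(P)); P=np.array([onz(W,u/1.4,v/1.4,90) for u,v in [(391,218),(473,298),(309,298)]]);print(circ(P))
print(proj(W,[487.5,28.3,90])*1.4)
E
python3 -m creep '[{"dp":[0,1,8],"angular":[0,0,0],"fingers":15},{"dp":[0,1,16],"angular":[0,0,0],"fingers":15},{"dp":[0,1,22],"angular":[0,0,0],"fingers":15},{"dp":[0,1,26],"angular":[0,0,0],"fingers":15},{"dp":[0,1,27],"angular":[0,0,0],"fingers":15}]'
```

```text
(array([487.42,  28.1 ]), np.float64(71.09987026429714))
(array([487.49,  28.39]), np.float64(44.57535988988168))
[391.02 300.81]
clock: 13.23
eef_pos: [487.1, 27.8, 148.0]
tcp_rot: [-3.14, 0.0, 1.382]
contact_force: [-0.6, -1.1, -4.8]
opening: 0.324
```

Pan centre confirmed at (487.5, 28.3). Lower gently.

```bash
python3 -m creep '[{"dp":[0,0,1],"angular":[0,0,0],"fingers":15},{"dp":[0,0,2],"angular":[0,0,0],"fingers":15},{"dp":[0,0,3],"angular":[0,0,0],"fingers":15},{"dp":[0,0,4],"angular":[0,0,0],"fingers":15},{"dp":[0,0,5],"angular":[0,0,0],"fingers":15}]'
python3 -m creep '[{"dp":[0,0,1],"angular":[0,0,0],"fingers":15},{"dp":[0,0,2],"angular":[0,0,0],"fingers":15},{"dp":[0,0,2.5],"angular":[0,0,0],"fingers":15},{"dp":[0,0,2.5],"angular":[0,0,0],"fingers":15},{"dp":[0,0,2.5],"angular":[0,0,0],"fingers":15}]'
```

```text
clock: 13.65
eef_pos: [487.9, 27.8, 144.5]
tcp_rot: [3.141, -0.0, 1.382]
contact_force: [-1.1, 0.7, -2.1]
opening: 0.322
clock: 14.07
eef_pos: [487.9, 27.8, 141.9]
tcp_rot: [3.141, -0.0, 1.382]
contact_force: [-1.6, 0.4, -0.7]
opening: 0.324
```

```bash
python3 -m creep '[{"dp":[0,0,0],"angular":[0,0,0],"fingers":55},{"dp":[0,0,0],"angular":[0,0,0],"fingers":55},{"dp":[0,0,0],"angular":[0,0,0],"fingers":55},{"dp":[0,0,0],"angular":[0,0,0],"fingers":55},{"dp":[0,0,0],"angular":[0,0,0],"fingers":55}]'
python3 -m creep '[{"dp":[0,0,-20],"angular":[0,0,0],"fingers":55},{"dp":[0,0,-40],"angular":[0,0,0],"fingers":55},{"dp":[0,0,-60],"angular":[0,0,0],"fingers":55},{"dp":[0,0,-60],"angular":[0,0,0],"fingers":55},{"dp":[0,0,-60],"angular":[0,0,0],"fingers":55}]'
python3 - <<'E'
from h import *
im,W=shoot("wrist","w13",scale=1.4);shoot("side","s13",(130,130,320,320),3)
st=r.sense();print(st["eef_pos"],st["tcp_rot"])
E
```

```text
clock: 14.48
eef_pos: [488.1, 27.8, 141.9]
tcp_rot: [3.141, -0.0, 1.382]
contact_force: [0.4, 0.5, -0.2]
opening: 0.643
clock: 14.9
eef_pos: [488.6, 27.9, 202.7]
tcp_rot: [3.139, -0.001, 1.382]
contact_force: [0.5, -0.9, -0.0]
opening: 0.647
[487.43  27.78 201.22] [-3.14  0.    1.38]
```

View pics/w13.png

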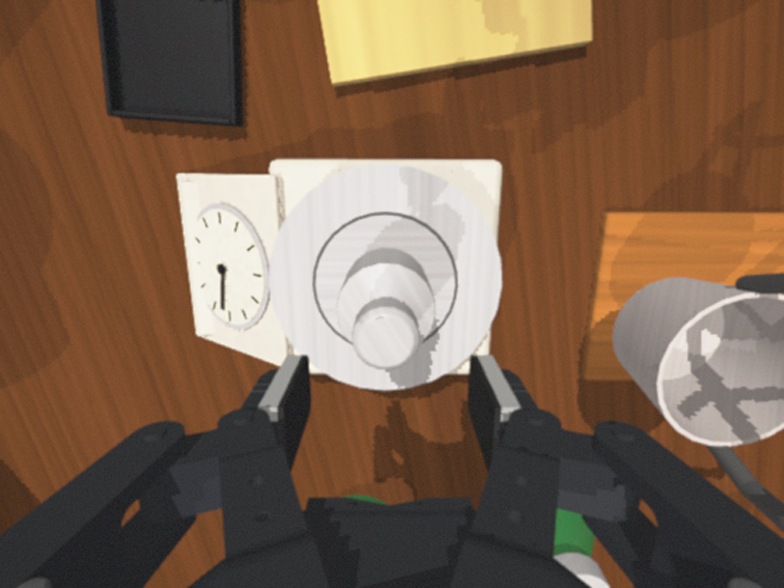

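View pics/s13.png

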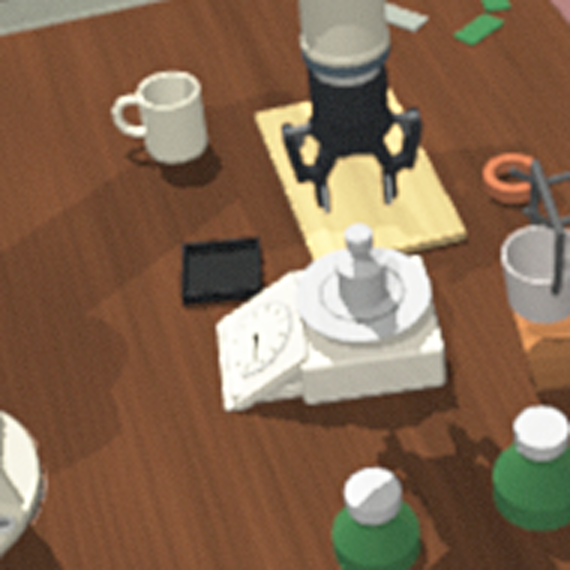

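```bash
python3 - <<'E'
from h import *
st=r.sense();W=cam("wrist",st);P=onz(W,385/1.4,335/1.4,170);print(P)
E
for i in 1 2 3 4 5; do python3 -m creep '[{"dp":[0,0,0],"angular":[0,0,0],"fingers":55},{"dp":[0,0,0],"angular":[0,0,0],"fingers":55},{"dp":[0,0,0],"angular":[0,0,0],"fingers":55},{"dp":[0,0,0],"angular":[0,0,0],"fingers":55},{"dp":[0,0,0],"angular":[0,0,0],"fingers":55}]' |head -1; done
```

```text
[486.13  29.4  170.  ]
clock: 15.42
clock: 15.83
clock: 16.25
clock: 16.67
clock: 17.08
```

```bash
python3 -m creep '[{"dp":[0,0,25],"angular":[0,0,0],"fingers":55},{"dp":[0,0,45],"angular":[0,0,0],"fingers":55},{"dp":[0,0,58],"angular":[0,0,0],"fingers":55},{"dp":[0,0,61],"angular":[0,0,0],"fingers":55},{"dp":[0,0,61],"angular":[0,0,0],"fingers":55}]'
python3 -m creep '[{"dp":[0,0,0],"angular":[0,0,0],"fingers":15},{"dp":[0,0,0],"angular":[0,0,0],"fingers":15},{"dp":[0,0,0],"angular":[0,0,0],"fingers":15},{"dp":[0,0,0],"angular":[0,0,0],"fingers":15},{"dp":[0,0,0],"angular":[0,0,0],"fingers":15}]' 80
python3 -m creep '[{"dp":[0,0,-1],"angular":[0,0,0],"fingers":15},{"dp":[0,0,-6],"angular":[0,0,0],"fingers":15},{"dp":[0,0,-14],"angular":[0,0,0],"fingers":15},{"dp":[0,0,-25],"angular":[0,0,0],"fingers":15},{"dp":[0,0,-35],"angular":[0,0,0],"fingers":15}]'
python3 - <<'E'
from h import *
st=r.sense();print(st["eef_pos"],tooldelta([371.1,199.5,175]))
E
```

```text
clock: 17.5
eef_pos: [487.2, 27.8, 140.1]
tcp_rot: [-3.14, 0.0, 1.382]
contact_force: [0.3, 0.4, -0.4]
opening: 0.648
clock: 17.92
eef_pos: [488.3, 27.9, 141.4]
tcp_rot: [3.14, -0.0, 1.382]
contact_force: [-0.5, 0.1, 1.2]
opening: 0.317
clock: 18.33
eef_pos: [487.5, 27.8, 176.4]
tcp_rot: [-3.141, 0.0, 1.382]
contact_force: [1.3, 0.7, -4.8]
opening: 0.322
[487.5   27.77 176.45] [ 146.8  -146.59    1.54]
```

```bash
python3 -m creep '[{"dp":[11,-11,0],"angular":[0,0,0],"fingers":15},{"dp":[28,-28,0],"angular":[0,0,0],"fingers":15},{"dp":[45,-45,0],"angular":[0,0,0],"fingers":15},{"dp":[62,-62,0],"angular":[0,0,0],"fingers":15},{"dp":[79,-79,0],"angular":[0,0,0],"fingers":15}]'
python3 -m creep '[{"dp":[17,-17,0],"angular":[0,0,0],"fingers":15},{"dp":[34,-34,0],"angular":[0,0,0],"fingers":15},{"dp":[50,-50,0],"angular":[0,0,0],"fingers":15},{"dp":[62,-62,0],"angular":[0,0,0],"fingers":15},{"dp":[68,-68,0],"angular":[0,0,0],"fingers":15}]'
python3 -m creep '[{"dp":[0,0,20],"angular":[0,0,0],"fingers":15},{"dp":[0,0,42],"angular":[0,0,0],"fingers":15},{"dp":[0,0,64],"angular":[0,0,0],"fingers":15},{"dp":[0,0,82],"angular":[0,0,0],"fingers":15},{"dp":[0,0,90],"angular":[0,0,0],"fingers":15}]'
python3 -m creep '[{"dp":[0,0,0],"angular":[0,0,0],"fingers":15},{"dp":[0,0,0],"angular":[0,0,0],"fingers":15}]'
python3 - <<'E'
from h import *
im,W=shoot("wrist","w14",scale=1.4);shoot("side","s14",(130,130,320,320),3)
st=r.sense();print(st["eef_pos"],st["tcp_rot"])
E
```

```text
clock: 18.75
eef_pos: [424.4, 120.9, 176.4]
tcp_rot: [3.141, -0.0, 1.381]
contact_force: [0.4, 0.3, -4.5]
opening: 0.32
clock: 19.17
eef_pos: [370.0, 201.0, 176.3]
tcp_rot: [-3.141, -0.0, 1.383]
contact_force: [0.4, -1.4, -4.6]
opening: 0.32
clock: 19.58
eef_pos: [370.4, 199.1, 84.3]
tcp_rot: [-3.14, 0.002, 1.382]
contact_force: [-0.3, -0.7, -4.1]
opening: 0.32
clock: 19.75
eef_pos: [371.4, 199.7, 86.1]
tcp_rot: [-3.141, 0.0, 1.382]
contact_force: [-0.3, 0.0, -3.8]
opening: 0.319
[371.99 200.13  86.82] [ 3.14 -0.    1.38]
```

View pics/w14.png

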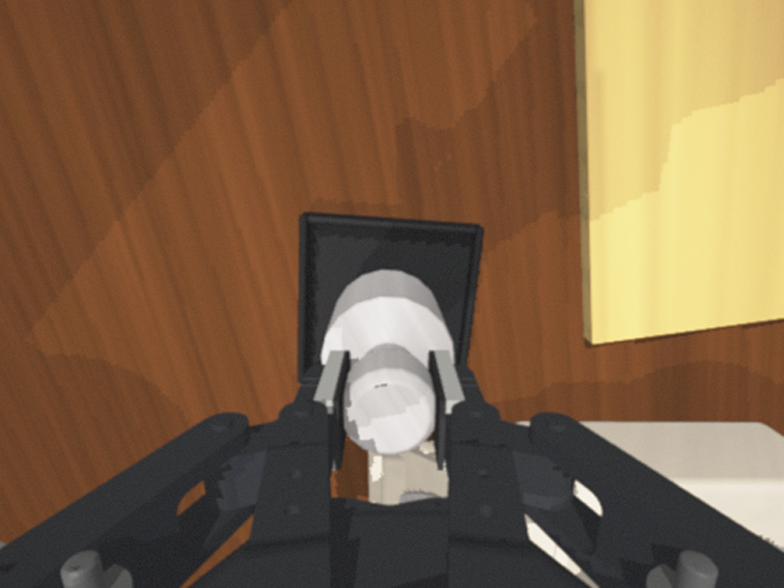

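View pics/s14.png

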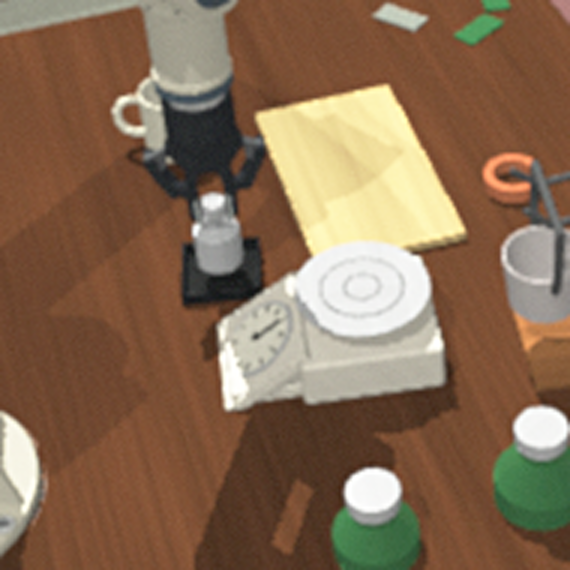

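```bash
python3 -m creep '[{"dp":[0,0,8],"angular":[0,0,0],"fingers":15},{"dp":[0,0,14],"angular":[0,0,0],"fingers":15},{"dp":[0,0,19],"angular":[0,0,0],"fingers":15},{"dp":[0,0,22],"angular":[0,0,0],"fingers":15},{"dp":[0,0,22],"angular":[0,0,0],"fingers":15}]'
python3 -m creep '[{"dp":[0,0,1],"angular":[0,0,0],"fingers":15},{"dp":[0,0,2],"angular":[0,0,0],"fingers":15},{"dp":[0,0,2],"angular":[0,0,0],"fingers":15}]'
```

```text
clock: 20.27
eef_pos: [370.9, 199.8, 63.6]
tcp_rot: [-3.141, 0.0, 1.382]
contact_force: [-0.6, 0.5, -3.3]
opening: 0.316
clock: 20.52
eef_pos: [371.0, 200.1, 63.3]
tcp_rot: [-3.141, -0.0, 1.382]
contact_force: [-10.0, -3.7, 34.2]
opening: 0.319
```

```bash
python3 -m creep '[{"dp":[0,0,-1.5],"angular":[0,0,0],"fingers":15},{"dp":[0,0,-1.5],"angular":[0,0,0],"fingers":55},{"dp":[0,0,-1.5],"angular":[0,0,0],"fingers":55},{"dp":[0,0,-1.5],"angular":[0,0,0],"fingers":55},{"dp":[0,0,-1.5],"angular":[0,0,0],"fingers":55}]'
python3 -m creep '[{"dp":[0,0,-30],"angular":[0,0,0],"fingers":60},{"dp":[0,0,-60],"angular":[0,0,0],"fingers":60},{"dp":[0,0,-100],"angular":[0,0,0],"fingers":60},{"dp":[0,0,-140],"angular":[0,0,0],"fingers":60},{"dp":[0,0,-180],"angular":[0,0,0],"fingers":60}]'
python3 - <<'E'
from h import *
im,W=shoot("wrist","w15",scale=1.4)
im,_=shoot("side","s15");shoot("scene","c15")
st=r.sense();print(st["eef_pos"],st["tcp_rot"])
E
```

```text
clock: 20.93
eef_pos: [371.2, 199.9, 63.1]
tcp_rot: [3.142, -0.0, 1.382]
contact_force: [0.3, 0.9, 0.0]
opening: 0.642
clock: 21.35
eef_pos: [370.6, 199.5, 245.0]
tcp_rot: [-3.141, 0.0, 1.382]
contact_force: [1.4, 0.7, 0.0]
opening: 0.702
[372.92 200.77 246.23] [ 3.14 -0.    1.38]
```

View pics/w15.png

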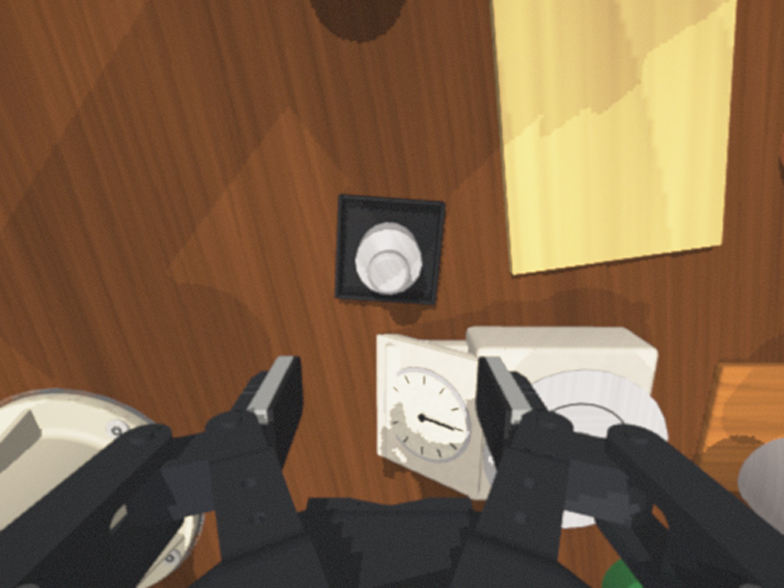

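View pics/s15.png

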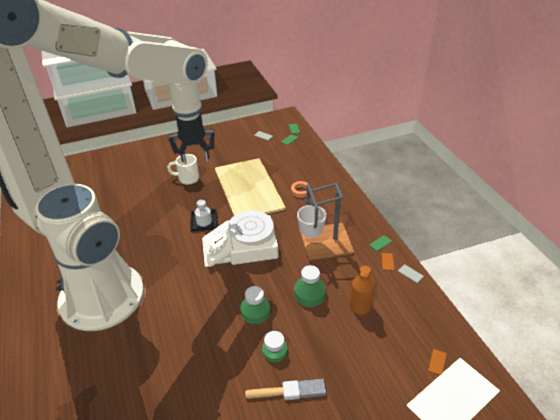

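```bash
python3 -m creep '[{"dp":[-36,15,-20],"angular":[0,0,0],"fingers":75},{"dp":[-72,29,-40],"angular":[0,0,0],"fingers":75},{"dp":[-108,44,-60],"angular":[0,0,0],"fingers":75},{"dp":[-144,59,-75],"angular":[0,0,0],"fingers":75},{"dp":[-180,73,-90],"angular":[0,0,0],"fingers":75}]'
python3 -m creep '[{"dp":[-36,15,0],"angular":[0,0,0],"fingers":75},{"dp":[-72,29,0],"angular":[0,0,0],"fingers":75},{"dp":[-108,44,0],"angular":[0,0,0],"fingers":75},{"dp":[-144,59,0],"angular":[0,0,0],"fingers":75},{"dp":[-180,73,0],"angular":[0,0,0],"fingers":75}]'
python3 -m creep '[{"dp":[-36,15,0],"angular":[0,0,0],"fingers":75},{"dp":[-72,29,0],"angular":[0,0,0],"fingers":75},{"dp":[-108,44,0],"angular":[0,0,0],"fingers":75},{"dp":[-144,59,0],"angular":[0,0,0],"fingers":75},{"dp":[-151,62,0],"angular":[0,0,0],"fingers":75}]'
python3 - <<'E'
from h import *
for i in range(4):optics.grab_frame("wrist")
im,W=shoot("wrist","w16",scale=1.4)
np.save("c16.npy",np.array([*W[0],*W[1],*W[2].ravel()]))
st=r.sense();print(st["eef_pos"],st["tcp_rot"])
E
```

```text
clock: 21.92
eef_pos: [407.5, 13.2, 330.7]
tcp_rot: [-3.14, 0.0, 1.383]
contact_force: [0.0, 0.7, -0.2]
opening: 0.881
clock: 22.33
eef_pos: [445.3, -177.7, 329.4]
tcp_rot: [-3.139, -0.001, 1.381]
contact_force: [-0.1, 0.8, 0.6]
opening: 0.879
clock: 22.75
eef_pos: [478.4, -340.5, 328.5]
tcp_rot: [-3.14, 0.001, 1.379]
contact_force: [-2.2, 0.8, 0.1]
opening: 0.878
[ 477.85 -334.3   330.07] [-3.14 -0.    1.38]
```

View pics/w16.png

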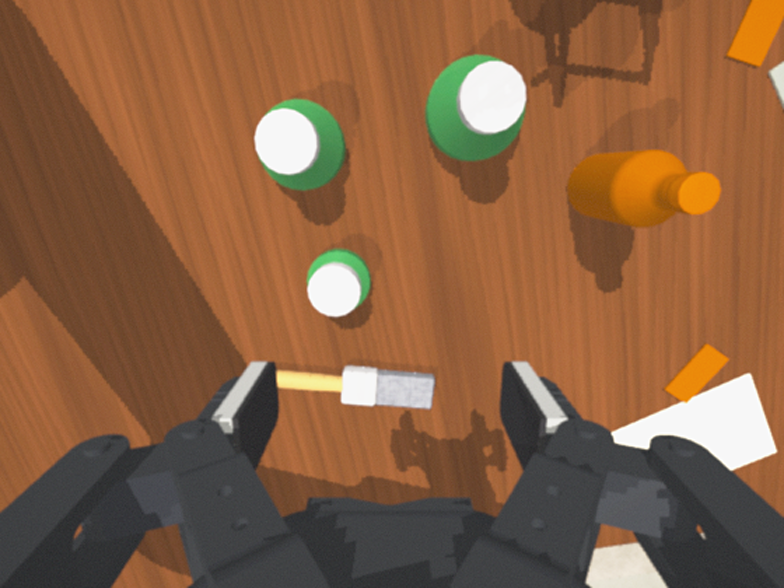

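```bash
cat >> h.py <<'E'
def jars(im,W,hyp=(55,70,85,100)):
    """segment lids/green; print lid centre at each height hypothesis, apparent lid diameter-> height, green base extent"""
    hsv=cv2.cvtColor(im,cv2.COLOR_BGR2HSV)
    lid=((hsv[...,1]<40)&(hsv[...,2]>140)).astype(np.uint8)
    grn=((hsv[...,0]>45)&(hsv[...,0]<85)&(hsv[...,1]>110)).astype(np.uint8)
    K,e,R=W;out=[]
    cs,_=cv2.findContours(grn,cv2.RETR_EXTERNAL,cv2.CHAIN_APPROX_NONE)
    ls,_=cv2.findContours(lid,cv2.RETR_EXTERNAL,cv2.CHAIN_APPROX_NONE)
    ls=[l for l in ls if 300<cv2.contourArea(l)<8000]
    for g in cs:
        if cv2.contourArea(g)<250: continue
        (gx,gy),gr=cv2.minEnclosingCircle(g)
        for l in ls:
            (lx,ly),lr=cv2.minEnclosingCircle(l)
            el=cv2.fitEllipse(l)
            if np.hypot(lx-gx,ly-gy)>1.6*gr: continue
            d=sum(el[1])/2
            # height by which equal-area ellipse diameter=52
            best=min(np.arange(20,140,1.),key=lambda z:abs(disk(W,el[0],z)-cv2.contourArea(l)/1))
            out.append((el,g));print("lid",np.array(el[0]),"axes",np.array(el[1]),"area-h",best,"green",np.array((gx,gy,gr)))
            for h in hyp: print("   h",h,onz(W,*el[0],h)[:2])
    return out
def disk(W,uv,z,D=52):
    c=onz(W,*uv,z);t=np.linspace(0,2*np.pi,60,endpoint=False)
    P=np.array([proj(W,c+[D/2*np.cos(a),D/2*np.sin(a),0]) for a in t],np.float32);return cv2.contourArea(P)
def circpx(W,c,z,D):
    t=np.linspace(0,2*np.pi,60,endpoint=False)
    return np.array([proj(W,[c[0]+D/2*np.cos(a),c[1]+D/2*np.sin(a),z]) for a in t],np.int32)
E
python3 - <<'E'
from h import *
im,W=shoot("wrist","w16b")
jars(im,W)
S,cs=optics.grab_frame("side"),cam("side")
E
```

```text
lid [238.47 206.55] axes [37.08 37.65] area-h 59.0 green [241.33 200.11  22.36]
   h 55 [ 415.41 -368.63]
   h 70 [ 418.13 -364.96]
   h 85 [ 420.86 -361.29]
   h 100 [ 423.59 -357.62]
lid [204.51 101.13] axes [43.73 47.53] area-h 84.0 green [215.   102.    32.45]
   h 55 [ 404.03 -226.24]
   h 70 [ 407.17 -227.68]
   h 85 [ 410.31 -229.13]
   h 100 [ 413.44 -230.58]
lid [350.36  69.98] axes [46.63 52.63] area-h 100.0 green [337.86  76.35  37.71]
   h 55 [ 588.92 -224.98]
   h 70 [ 585.41 -226.47]
   h 85 [ 581.9  -227.97]
   h 100 [ 578.39 -229.46]
```

```bash
python3 - <<'E'
from h import *
W=load("c16.npy")
# side lids: ellipse fit of bright low-sat top
im=optics.grab_frame("side");D=cam("side")
cv2.imwrite("pics/s17.png",cv2.resize(im[240:380,220:400],None,fx=4,fy=4,interpolation=cv2.INTER_CUBIC))
for n,uv,h,c in [("S",(238.5,206.5),55,(415.4,-368.6)),("M",(204.5,101.1),85,(410.3,-229.1)),("L",(350.4,70),100,(578.4,-229.5))]:
    for hh in (55,70,85,100): print(n,hh,(proj(D,[*onz(W,*uv,hh)[:2],hh])-[220,240])*4, end=" ")
    print()
E
```

```text
S 55 [215.06 394.2 ] S 70 [216.45 375.13] S 85 [217.84 355.87] S 100 [219.25 336.41] 
M 55 [128.48 239.43] M 70 [132.31 226.12] M 85 [136.19 212.62] M 100 [140.12 198.93] 
L 55 [367.93 162.86] L 70 [364.86 152.13] L 85 [361.73 141.23] L 100 [358.56 130.15]
```

View pics/s17.png

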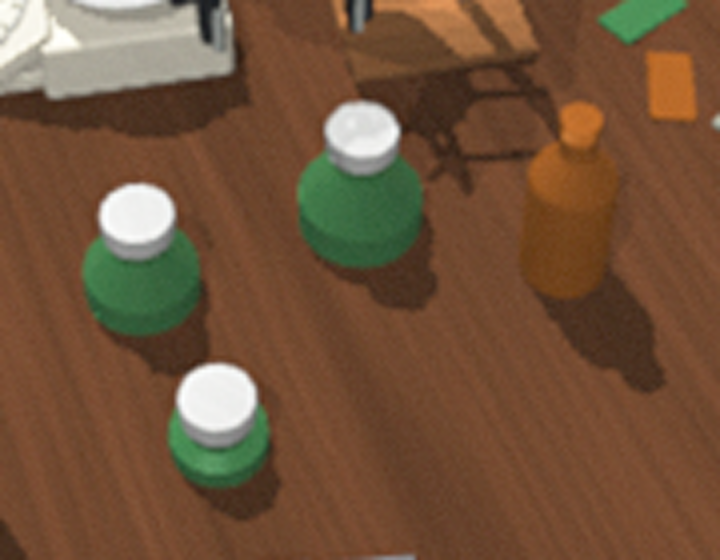

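```bash
python3 -m creep '[{"dp":[-45.4,-55,20],"angular":[0,0,0],"fingers":72},{"dp":[-45.4,-55,60],"angular":[0,0,0],"fingers":72},{"dp":[-45.4,-55,100],"angular":[0,0,0],"fingers":72},{"dp":[-45.4,-55,140],"angular":[0,0,0],"fingers":72},{"dp":[-45.4,-55,180],"angular":[0,0,0],"fingers":72}]'
python3 -m creep '[{"dp":[0,0,35],"angular":[0,0,0],"fingers":72},{"dp":[0,0,40],"angular":[0,0,0],"fingers":72},{"dp":[0,0,40],"angular":[0,0,0],"fingers":72},{"dp":[0,0,40],"angular":[0,0,0],"fingers":72}]'
python3 - <<'E'
from h import *
optics.grab_frame("wrist")
im,W=shoot("wrist","w18",scale=1.4)
st=r.sense();print(st["eef_pos"],st["tcp_rot"])
print(tooldelta([415.4,-368.6,28]));jars(im,W,(55,))
E
```

```text
clock: 23.57
eef_pos: [415.5, -369.6, 159.8]
tcp_rot: [3.14, 0.001, 1.382]
contact_force: [0.4, -1.7, -0.7]
opening: 0.842
clock: 23.9
eef_pos: [416.9, -370.2, 122.0]
tcp_rot: [3.14, 0.001, 1.383]
contact_force: [0.6, -0.8, 0.2]
opening: 0.845
[ 417.43 -370.88  122.97] [3.14 0.   1.38]
[ 2.06 -2.76 94.96]
lid [273.47 218.9 ] axes [71.63 72.99] area-h 55.0 green [273.72 205.07  40.52]
   h 55 [ 415.05 -367.98]
lid [214.11  17.14] axes [ 43.18 101.45] area-h 20.0 green [226.26  21.29  62.48]
   h 55 [ 404.65 -238.51]
```

View pics/w18.png

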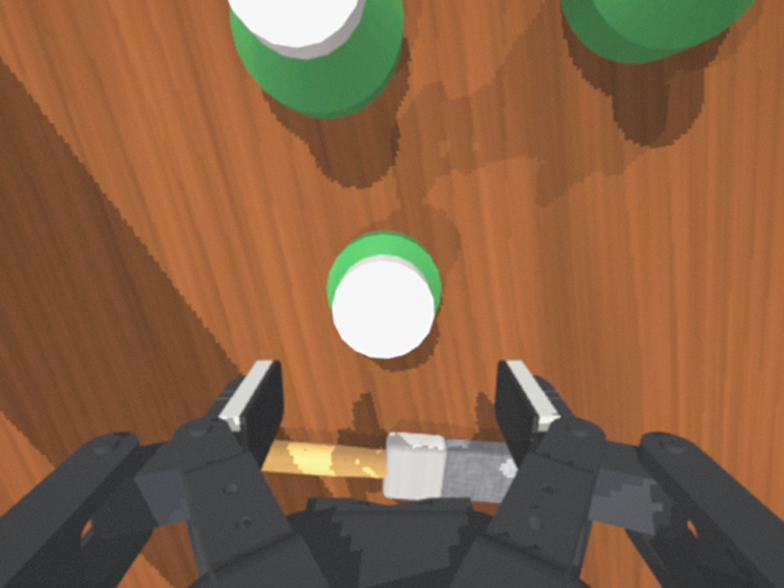

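```bash
python3 -m creep '[{"dp":[1.8,-2.2,35],"angular":[0,0,0],"fingers":72},{"dp":[1.8,-2.2,62],"angular":[0,0,0],"fingers":72},{"dp":[1.8,-2.2,83],"angular":[0,0,0],"fingers":72},{"dp":[1.8,-2.2,93],"angular":[0,0,0],"fingers":72},{"dp":[1.8,-2.2,94],"angular":[0,0,0],"fingers":72}]'
python3 -m creep '[{"dp":[0,0,0],"angular":[0,0,0],"fingers":40},{"dp":[0,0,0],"angular":[0,0,0],"fingers":40},{"dp":[0,0,0],"angular":[0,0,0],"fingers":40},{"dp":[0,0,0],"angular":[0,0,0],"fingers":40},{"dp":[0,0,0],"angular":[0,0,0],"fingers":40}]' 60
python3 -m creep '[{"dp":[0,0,-3],"angular":[0,0,0],"fingers":40},{"dp":[0,0,-10],"angular":[0,0,0],"fingers":40},{"dp":[0,0,-22],"angular":[0,0,0],"fingers":40},{"dp":[0,0,-30],"angular":[0,0,0],"fingers":40},{"dp":[0,0,-30],"angular":[0,0,0],"fingers":40}]'
python3 - <<'E'
from h import *
im,W=shoot("wrist","w19",scale=1.4);shoot("side","s19",(170,230,360,400),3)
st=r.sense();print(st["eef_pos"],st["tcp_rot"])
E
```

```text
clock: 24.42
eef_pos: [414.1, -367.6, 26.1]
tcp_rot: [-3.141, -0.0, 1.382]
contact_force: [-1.0, 1.1, 0.1]
opening: 0.842
clock: 24.83
eef_pos: [415.1, -368.7, 28.4]
tcp_rot: [3.139, 0.002, 1.382]
contact_force: [-1.2, 0.6, 7.5]
opening: 0.587
clock: 25.25
eef_pos: [415.2, -368.7, 58.8]
tcp_rot: [3.138, 0.002, 1.382]
contact_force: [0.3, 0.1, -2.7]
opening: 0.586
[ 414.44 -368.05   57.15] [3.14 0.   1.38]
```

View pics/w19.png

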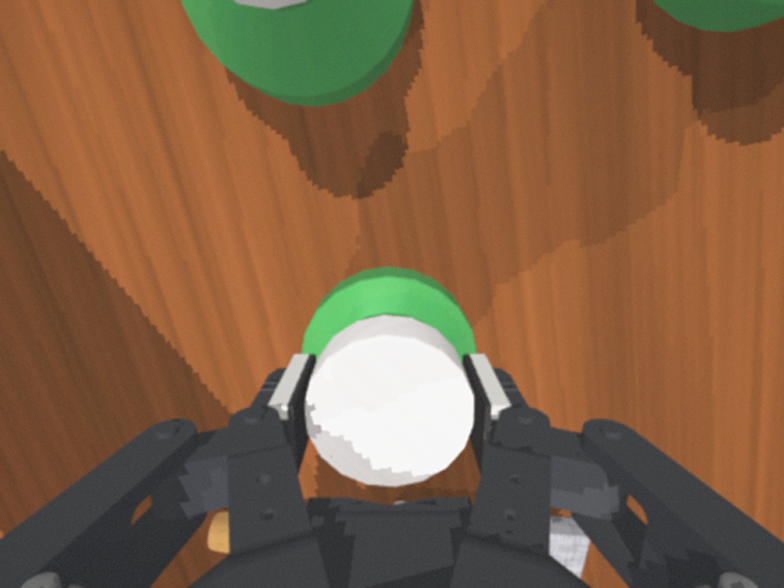

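View pics/s19.png

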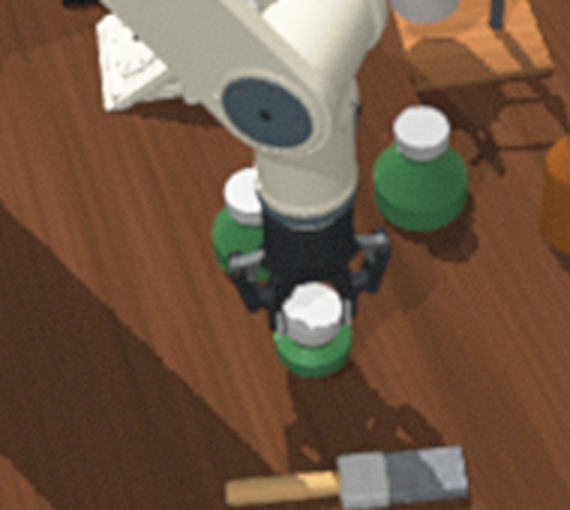

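```bash
python3 -m creep '[{"dp":[0,0,-15],"angular":[0,0,0],"fingers":40},{"dp":[0,0,-40],"angular":[0,0,0],"fingers":40},{"dp":[0,0,-68],"angular":[0,0,0],"fingers":40},{"dp":[0,0,-92],"angular":[0,0,0],"fingers":40},{"dp":[0,0,-108],"angular":[0,0,0],"fingers":40}]'
python3 -m creep '[{"dp":[12,0,0],"angular":[0,0,0],"fingers":40},{"dp":[34,0,0],"angular":[0,0,0],"fingers":40},{"dp":[60,-1,0],"angular":[0,0,0],"fingers":40},{"dp":[86,-1,0],"angular":[0,0,0],"fingers":40},{"dp":[112,-1,0],"angular":[0,0,0],"fingers":40}]'
python3 -m creep '[{"dp":[28,0,0],"angular":[0,0,0],"fingers":40},{"dp":[56,0,0],"angular":[0,0,0],"fingers":40},{"dp":[84,-1,0],"angular":[0,0,0],"fingers":40},{"dp":[112,-1,0],"angular":[0,0,0],"fingers":40},{"dp":[140,-1,0],"angular":[0,0,0],"fingers":40}]'
python3 -m creep '[{"dp":[28,0,0],"angular":[0,0,0],"fingers":40},{"dp":[56,0,0],"angular":[0,0,0],"fingers":40},{"dp":[84,-1,0],"angular":[0,0,0],"fingers":40},{"dp":[110,-1,0],"angular":[0,0,0],"fingers":40},{"dp":[130,-1,0],"angular":[0,0,0],"fingers":40}]'
python3 -m creep '[{"dp":[14,0,0],"angular":[0,0,0],"fingers":40},{"dp":[21,0,0],"angular":[0,0,0],"fingers":40},{"dp":[21,0,0],"angular":[0,0,0],"fingers":40},{"dp":[21,0,0],"angular":[0,0,0],"fingers":40}]'
python3 - <<'E'
from h import *
im,W=shoot("wrist","w20",scale=1.4);shoot("side","s20",(130,130,320,320),3)
st=r.sense();print(st["eef_pos"],st["tcp_rot"],tooldelta([487.5,28.3,119]))
P=proj(W,[487.5,28.3,90])*1.4;print(P)
E
```

```text
clock: 25.77
eef_pos: [414.4, -368.0, 166.2]
tcp_rot: [3.14, 0.001, 1.382]
contact_force: [0.1, 0.6, -2.8]
opening: 0.587
clock: 26.18
eef_pos: [433.2, -255.4, 162.9]
tcp_rot: [-3.139, -0.001, 1.381]
contact_force: [0.3, -0.0, -1.8]
opening: 0.591
clock: 26.6
eef_pos: [458.3, -117.7, 163.0]
tcp_rot: [-3.14, -0.0, 1.382]
contact_force: [0.8, -0.2, -2.6]
opening: 0.59
clock: 27.02
eef_pos: [481.7, 10.4, 163.0]
tcp_rot: [-3.139, -0.0, 1.382]
contact_force: [0.6, 0.7, -3.6]
opening: 0.593
clock: 27.35
eef_pos: [486.0, 28.7, 163.6]
tcp_rot: [-3.14, 0.001, 1.383]
contact_force: [0.8, -0.3, -3.6]
opening: 0.59
[486.28  28.   163.92] [-3.14  0.    1.38] [ 0.54  1.17 44.92]
[391.91 307.51]
```

View pics/w20.png

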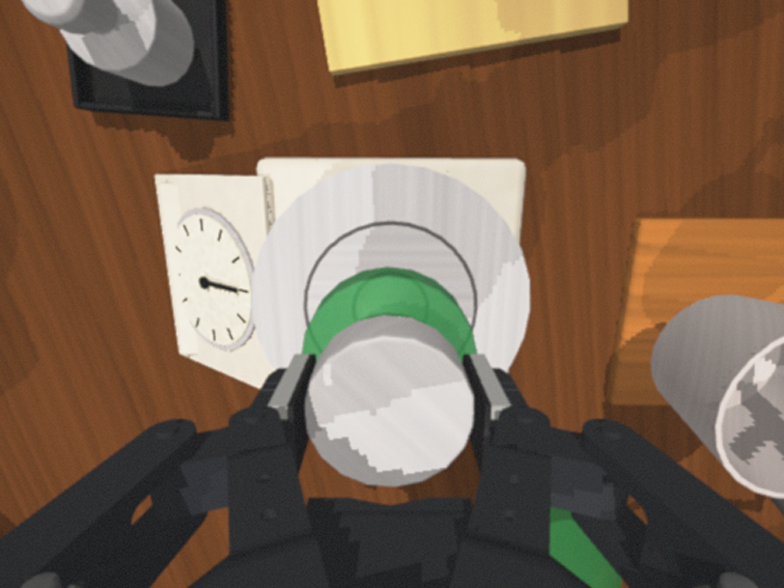

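View pics/s20.png

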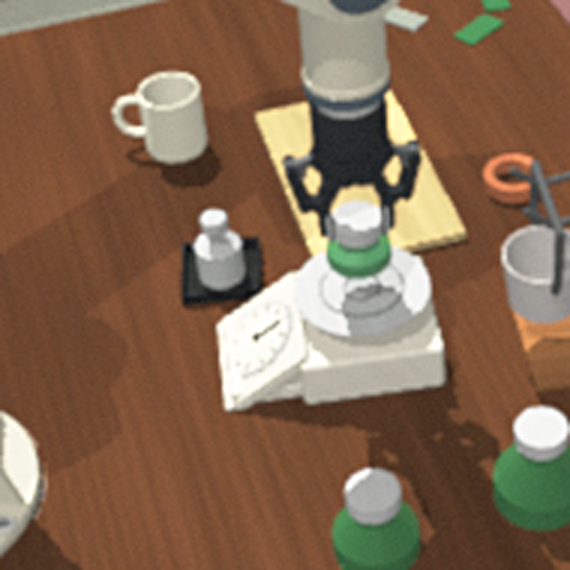

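```bash
python3 -m creep '[{"dp":[0,0.8,12],"angular":[0,0,0],"fingers":40},{"dp":[0,0.8,24],"angular":[0,0,0],"fingers":40},{"dp":[0,0.8,34],"angular":[0,0,0],"fingers":40},{"dp":[0,0.8,40],"angular":[0,0,0],"fingers":40},{"dp":[0,0.8,42],"angular":[0,0,0],"fingers":40}]'
python3 -m creep '[{"dp":[0,0,1],"angular":[0,0,0],"fingers":40},{"dp":[0,0,2],"angular":[0,0,0],"fingers":40},{"dp":[0,0,3],"angular":[0,0,0],"fingers":40},{"dp":[0,0,4],"angular":[0,0,0],"fingers":40},{"dp":[0,0,4],"angular":[0,0,0],"fingers":40}]'
```

```text
clock: 27.87
eef_pos: [486.8, 28.0, 121.2]
tcp_rot: [-3.14, 0.001, 1.381]
contact_force: [-0.2, -0.8, -3.2]
opening: 0.586
clock: 28.28
eef_pos: [487.7, 28.5, 118.5]
tcp_rot: [3.141, -0.0, 1.382]
contact_force: [-0.3, 0.8, -3.6]
opening: 0.589
```

```bash
python3 -m creep '[{"dp":[0,0,1],"angular":[0,0,0],"fingers":40},{"dp":[0,0,2],"angular":[0,0,0],"fingers":40},{"dp":[0,0,3],"angular":[0,0,0],"fingers":40},{"dp":[0,0,3],"angular":[0,0,0],"fingers":40},{"dp":[0,0,3],"angular":[0,0,0],"fingers":40}]'
```

```text
clock: 28.7
eef_pos: [487.8, 28.6, 115.4]
tcp_rot: [3.141, -0.0, 1.382]
contact_force: [-0.5, -0.3, -0.3]
opening: 0.586
```

Balanced on the pan; release.

```bash
python3 -m creep '[{"dp":[0,0,0],"angular":[0,0,0],"fingers":72},{"dp":[0,0,0],"angular":[0,0,0],"fingers":72},{"dp":[0,0,0],"angular":[0,0,0],"fingers":72},{"dp":[0,0,0],"angular":[0,0,0],"fingers":72},{"dp":[0,0,0],"angular":[0,0,0],"fingers":72}]'
python3 -m creep '[{"dp":[0,0,-20],"angular":[0,0,0],"fingers":72},{"dp":[0,0,-40],"angular":[0,0,0],"fingers":72},{"dp":[0,0,-60],"angular":[0,0,0],"fingers":72},{"dp":[0,0,-60],"angular":[0,0,0],"fingers":72},{"dp":[0,0,-60],"angular":[0,0,0],"fingers":72}]'
python3 - <<'E'
from h import *
im,W=shoot("wrist","w21",scale=1.4);jars(im,W,(141.5,))
shoot("side","s21")
E
for i in 1 2 3 4 5; do python3 -m creep '[{"dp":[0,0,0],"angular":[0,0,0],"fingers":72},{"dp":[0,0,0],"angular":[0,0,0],"fingers":72},{"dp":[0,0,0],"angular":[0,0,0],"fingers":72},{"dp":[0,0,0],"angular":[0,0,0],"fingers":72},{"dp":[0,0,0],"angular":[0,0,0],"fingers":72}]' |head -1; done
```

```text
clock: 29.12
eef_pos: [487.7, 28.5, 115.4]
tcp_rot: [3.141, -0.0, 1.382]
contact_force: [-0.2, -0.3, 0.0]
opening: 0.843
clock: 29.53
eef_pos: [488.4, 28.6, 176.2]
tcp_rot: [3.139, -0.001, 1.382]
contact_force: [0.0, 0.3, 0.4]
opening: 0.842
clock: 30.05
clock: 30.47
clock: 30.88
clock: 31.3
clock: 31.72
```

View pics/w21.png

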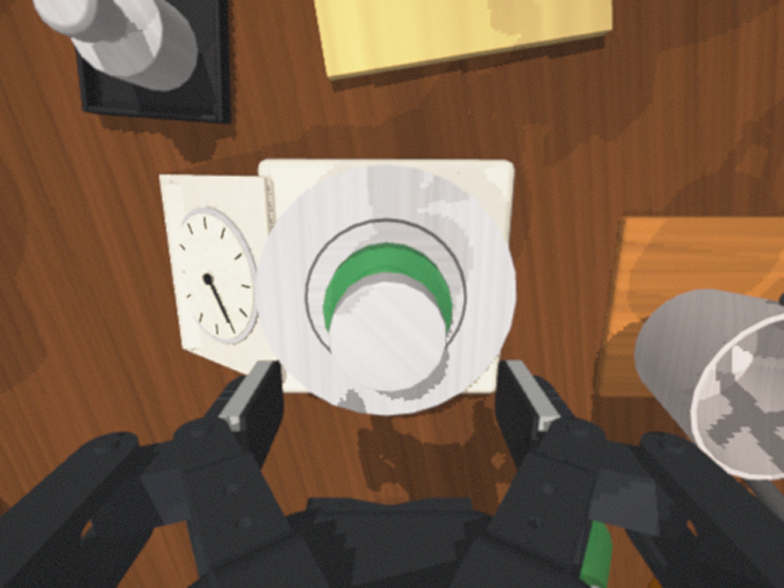

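View pics/s21.png

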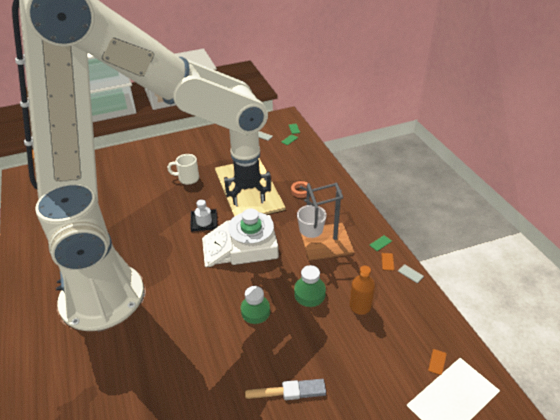

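```bash
python3 - <<'E'
from h import *
W=cam("wrist");print([onz(W,u/1.4,v/1.4,12)[:2] for u,v in [(330,77),(612,30)]], onz(W,389/1.4,332/1.4,141.5))
E
python3 -m creep '[{"dp":[0,0,25],"angular":[0,0,0],"fingers":72},{"dp":[0,0,45],"angular":[0,0,0],"fingers":72},{"dp":[0,0,58],"angular":[0,0,0],"fingers":72},{"dp":[0,0,60],"angular":[0,0,0],"fingers":72},{"dp":[0,0,60],"angular":[0,0,0],"fingers":72}]'
python3 -m creep '[{"dp":[0,0,0],"angular":[0,0,0],"fingers":40},{"dp":[0,0,0],"angular":[0,0,0],"fingers":40},{"dp":[0,0,0],"angular":[0,0,0],"fingers":40},{"dp":[0,0,0],"angular":[0,0,0],"fingers":40},{"dp":[0,0,0],"angular":[0,0,0],"fingers":40}]' 60
python3 -m creep '[{"dp":[0,0,-3],"angular":[0,0,0],"fingers":40},{"dp":[0,0,-12],"angular":[0,0,0],"fingers":40},{"dp":[0,0,-26],"angular":[0,0,0],"fingers":40},{"dp":[0,0,-38],"angular":[0,0,0],"fingers":40},{"dp":[0,0,-45],"angular":[0,0,0],"fingers":40}]'
python3 - <<'E'
from h import *
st=r.sense();print(st["eef_pos"],tooldelta([573.5,405,160]))
E
```

```text
[array([474.47, 157.84]), array([651.25, 150.64])] [488.04  30.16 141.5 ]
clock: 32.13
eef_pos: [487.1, 28.5, 114.8]
tcp_rot: [-3.14, 0.0, 1.382]
contact_force: [1.1, -0.0, 1.0]
opening: 0.846
clock: 32.55
eef_pos: [488.3, 28.6, 116.0]
tcp_rot: [3.14, -0.0, 1.382]
contact_force: [0.4, 0.1, 1.0]
opening: 0.584
clock: 32.97
eef_pos: [487.9, 28.5, 161.9]
tcp_rot: [3.141, -0.0, 1.382]
contact_force: [0.6, 0.1, -3.7]
opening: 0.588
[487.91  28.54 161.89] [385.84  13.34   2.  ]
```

```bash
python3 -m creep '[{"dp":[12,0,0],"angular":[0,0,0],"fingers":40},{"dp":[34,1,0],"angular":[0,0,0],"fingers":40},{"dp":[60,2,0],"angular":[0,0,0],"fingers":40},{"dp":[86,3,0],"angular":[0,0,0],"fingers":40},{"dp":[112,4,0],"angular":[0,0,0],"fingers":40}]'
python3 -m creep '[{"dp":[28,1,0],"angular":[0,0,0],"fingers":40},{"dp":[56,2,0],"angular":[0,0,0],"fingers":40},{"dp":[84,3,0],"angular":[0,0,0],"fingers":40},{"dp":[112,4,0],"angular":[0,0,0],"fingers":40},{"dp":[140,5,0],"angular":[0,0,0],"fingers":40}]'
python3 -m creep '[{"dp":[28,1,0],"angular":[0,0,0],"fingers":40},{"dp":[56,2,0],"angular":[0,0,0],"fingers":40},{"dp":[84,3,0],"angular":[0,0,0],"fingers":40},{"dp":[110,4,0],"angular":[0,0,0],"fingers":40},{"dp":[126,4,0],"angular":[0,0,0],"fingers":40}]'
python3 -m creep '[{"dp":[7,0,20],"angular":[0,0,0],"fingers":40},{"dp":[7,0,45],"angular":[0,0,0],"fingers":40},{"dp":[7,0,70],"angular":[0,0,0],"fingers":40},{"dp":[7,0,90],"angular":[0,0,0],"fingers":40},{"dp":[7,0,100],"angular":[0,0,0],"fingers":40}]'
python3 -m creep '[{"dp":[0,0,0],"angular":[0,0,0],"fingers":40},{"dp":[0,0,0],"angular":[0,0,0],"fingers":40}]'
python3 - <<'E'
from h import *
im,W=shoot("wrist","w22",scale=1.4);shoot("side","s22",(130,110,320,250),3)
st=r.sense();print(st["eef_pos"],st["tcp_rot"],st["contact_force"])
E
```

```text
clock: 33.38
eef_pos: [512.3, 139.4, 160.0]
tcp_rot: [-3.141, 0.0, 1.381]
contact_force: [0.6, -0.6, -3.0]
opening: 0.589
clock: 33.8
eef_pos: [543.3, 276.3, 159.7]
tcp_rot: [-3.141, 0.001, 1.382]
contact_force: [-0.9, -0.2, -3.1]
opening: 0.586
clock: 34.22
eef_pos: [571.0, 400.6, 159.5]
tcp_rot: [-3.141, -0.0, 1.383]
contact_force: [-0.0, -0.2, -3.8]
opening: 0.586
clock: 34.63
eef_pos: [570.4, 403.7, 56.5]
tcp_rot: [-3.138, 0.004, 1.382]
contact_force: [-0.6, -1.3, -2.8]
opening: 0.591
clock: 34.8
eef_pos: [572.4, 404.5, 60.1]
tcp_rot: [-3.141, 0.001, 1.382]
contact_force: [0.1, 0.7, -2.6]
opening: 0.588
[573.49 404.98  61.78] [ 3.14 -0.    1.38] [ 0.29 -0.37 -2.48]
```

View pics/w22.png

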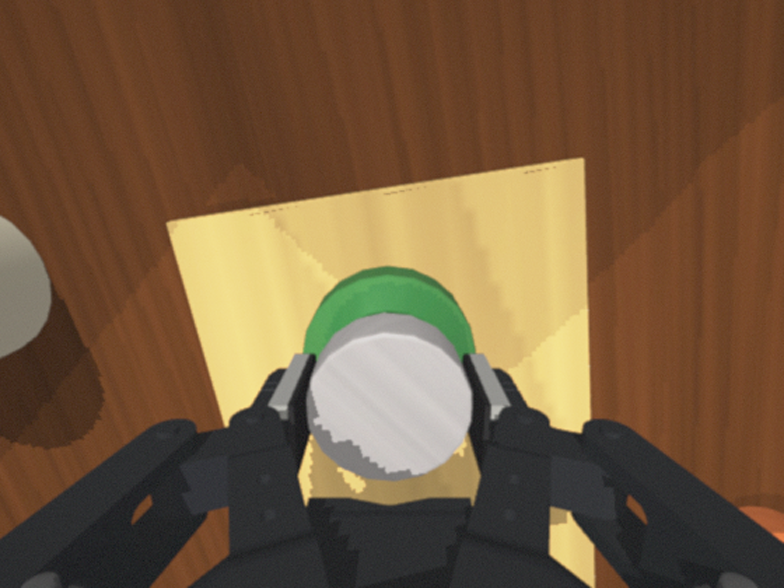

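View pics/s22.png

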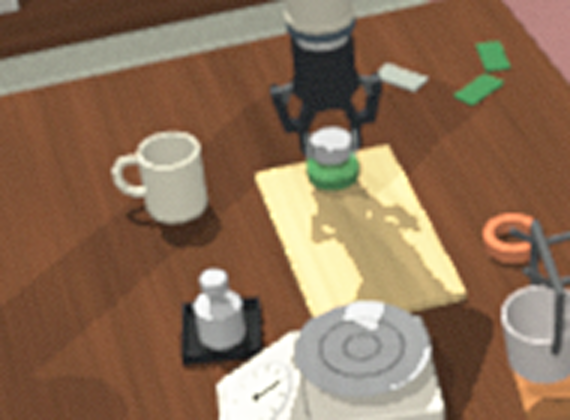

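```bash
python3 -m creep '[{"dp":[0,0,7],"angular":[0,0,0],"fingers":40},{"dp":[0,0,13],"angular":[0,0,0],"fingers":40},{"dp":[0,0,16],"angular":[0,0,0],"fingers":40},{"dp":[0,0,17],"angular":[0,0,0],"fingers":40},{"dp":[0,0,17],"angular":[0,0,0],"fingers":40}]'
python3 -m creep '[{"dp":[0,0,1],"angular":[0,0,0],"fingers":40},{"dp":[0,0,2],"angular":[0,0,0],"fingers":40},{"dp":[0,0,2],"angular":[0,0,0],"fingers":40}]'
```

```text
clock: 35.32
eef_pos: [572.6, 404.1, 43.2]
tcp_rot: [-3.141, 0.0, 1.382]
contact_force: [-0.3, 0.5, -2.6]
opening: 0.589
clock: 35.57
eef_pos: [572.8, 404.3, 43.0]
tcp_rot: [3.141, -0.0, 1.382]
contact_force: [-4.8, -3.6, 10.3]
opening: 0.59
```

Contact. Release, rise, then return to look at the remaining jars.

```bash
python3 -m creep '[{"dp":[0,0,-1],"angular":[0,0,0],"fingers":72},{"dp":[0,0,-1],"angular":[0,0,0],"fingers":72},{"dp":[0,0,-1],"angular":[0,0,0],"fingers":72},{"dp":[0,0,-1],"angular":[0,0,0],"fingers":72},{"dp":[0,0,-1],"angular":[0,0,0],"fingers":72}]'
python3 -m creep '[{"dp":[0,0,-30],"angular":[0,0,0],"fingers":72},{"dp":[0,0,-70],"angular":[0,0,0],"fingers":72},{"dp":[0,0,-110],"angular":[0,0,0],"fingers":72},{"dp":[0,0,-150],"angular":[0,0,0],"fingers":72},{"dp":[0,0,-190],"angular":[0,0,0],"fingers":72}]'
python3 - <<'E'
from h import *
optics.grab_frame("wrist");im,W=shoot("wrist","w23",scale=1.4);jars(im,W,(67,))
im,_=shoot("side","s23")
st=r.sense();print(st["eef_pos"],tooldelta([450,-290,300]))
E
```

```text
clock: 35.98
eef_pos: [572.8, 404.2, 42.2]
tcp_rot: [-3.142, -0.0, 1.382]
contact_force: [-0.8, 0.7, -0.4]
opening: 0.843
clock: 36.4
eef_pos: [572.5, 404.1, 234.1]
tcp_rot: [-3.141, 0.0, 1.382]
contact_force: [0.6, 0.7, 0.1]
opening: 0.841
lid [274.02 193.17] axes [48.15 48.82] area-h 61.0 green [274.   186.    28.02]
   h 67 [572.69 404.12]
[574.55 405.54 236.77] [-706.2     8.7   -67.02]
```

View pics/w23.png

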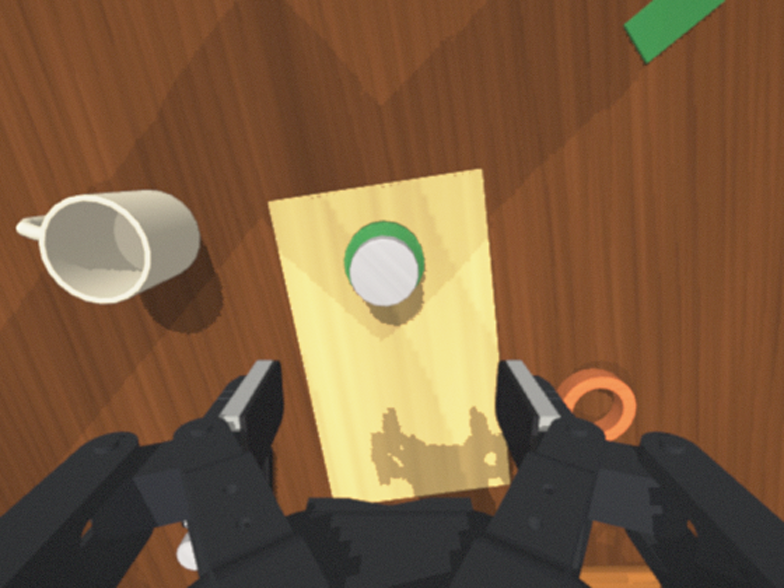

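View pics/s23.png

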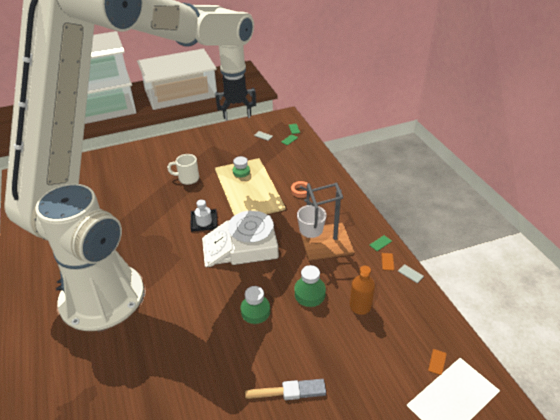

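```bash
python3 -m creep '[{"dp":[-39,0,-12],"angular":[0,0,0],"fingers":75},{"dp":[-78,1,-24],"angular":[0,0,0],"fingers":75},{"dp":[-117,1,-36],"angular":[0,0,0],"fingers":75},{"dp":[-156,2,-48],"angular":[0,0,0],"fingers":75},{"dp":[-195,2,-60],"angular":[0,0,0],"fingers":75}]'
python3 -m creep '[{"dp":[-40,0,0],"angular":[0,0,0],"fingers":75},{"dp":[-80,1,0],"angular":[0,0,0],"fingers":75},{"dp":[-120,1,0],"angular":[0,0,0],"fingers":75},{"dp":[-160,2,0],"angular":[0,0,0],"fingers":75},{"dp":[-200,2,0],"angular":[0,0,0],"fingers":75}]'
python3 -m creep '[{"dp":[-40,0,0],"angular":[0,0,0],"fingers":75},{"dp":[-80,1,0],"angular":[0,0,0],"fingers":75},{"dp":[-120,1,0],"angular":[0,0,0],"fingers":75},{"dp":[-160,2,0],"angular":[0,0,0],"fingers":75},{"dp":[-200,2,0],"angular":[0,0,0],"fingers":75}]'
python3 -m creep '[{"dp":[-40,0,0],"angular":[0,0,0],"fingers":75},{"dp":[-80,0,0],"angular":[0,0,0],"fingers":75},{"dp":[-111,0,0],"angular":[0,0,0],"fingers":75},{"dp":[-111,0,0],"angular":[0,0,0],"fingers":75},{"dp":[-111,0,0],"angular":[0,0,0],"fingers":75}]'
python3 - <<'E'
from h import *
for i in range(3):optics.grab_frame("wrist")
im,W=shoot("wrist","w24",scale=1.4);jars(im,W,(85,100))
st=r.sense();print(st["eef_pos"],st["tcp_rot"])
E
```

```text
clock: 36.97
eef_pos: [536.8, 210.5, 291.0]
tcp_rot: [-3.14, 0.001, 1.382]
contact_force: [0.6, -0.1, -1.5]
opening: 0.88
clock: 37.38
eef_pos: [501.1, 13.8, 290.9]
tcp_rot: [-3.14, 0.0, 1.382]
contact_force: [0.9, 0.2, -0.4]
opening: 0.881
clock: 37.8
eef_pos: [465.5, -182.9, 291.0]
tcp_rot: [-3.14, -0.0, 1.382]
contact_force: [0.7, 0.1, -0.4]
opening: 0.88
clock: 38.22
eef_pos: [444.9, -291.3, 290.7]
tcp_rot: [-3.139, -0.001, 1.379]
contact_force: [1.4, 1.1, -0.7]
opening: 0.879
lid [234.83 135.78] axes [47.1  48.84] area-h 80.0 green [240.79 132.57  33.37]
   h 85 [ 409.72 -228.51]
   h 100 [ 411.85 -228.2 ]
lid [394.87 104.5 ] axes [50.71 57.21] area-h 106.0 green [374.64 105.43  40.26]
   h 85 [ 582.74 -229.  ]
   h 100 [ 577.43 -228.67]
[ 445.99 -289.08  291.75] [-3.14 -0.    1.38]
```

View pics/w24.png

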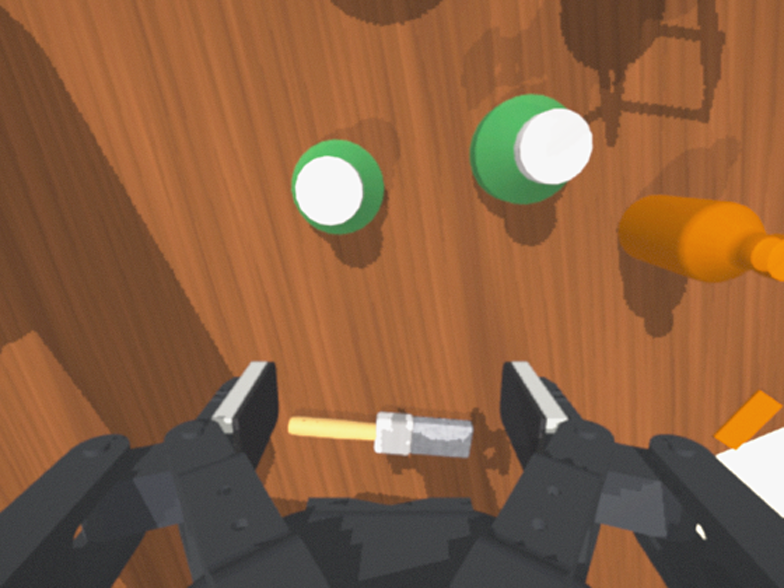

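```bash
python3 -m creep '[{"dp":[52.5,-46.7,0],"angular":[0,0,0],"fingers":72},{"dp":[52.5,-46.7,30],"angular":[0,0,0],"fingers":72},{"dp":[52.5,-46.7,70],"angular":[0,0,0],"fingers":72},{"dp":[52.5,-46.7,110],"angular":[0,0,0],"fingers":72},{"dp":[52.5,-46.7,138],"angular":[0,0,0],"fingers":72}]'
python3 -m creep '[{"dp":[0,0,0],"angular":[0,0,0],"fingers":72},{"dp":[0,0,0],"angular":[0,0,0],"fingers":72},{"dp":[0,0,0],"angular":[0,0,0],"fingers":72},{"dp":[0,0,0],"angular":[0,0,0],"fingers":72}]'
python3 - <<'E'
from h import *
optics.grab_frame("wrist")
im,W=shoot("wrist","w25",scale=1.4);jars(im,W,(85,))
st=r.sense();print(st["eef_pos"],st["tcp_rot"],tooldelta([409.8,-228.8,58]))
E
```

```text
clock: 38.83
eef_pos: [409.1, -227.8, 152.2]
tcp_rot: [-3.141, -0.0, 1.384]
contact_force: [0.4, -0.3, 0.9]
opening: 0.842
clock: 39.17
eef_pos: [411.5, -230.5, 156.4]
tcp_rot: [3.138, 0.001, 1.382]
contact_force: [-0.3, -0.7, 0.6]
opening: 0.85
lid [274.07 215.49] axes [70.68 72.03] area-h 85.0 green [274.22 195.73  45.97]
   h 85 [ 409.74 -226.46]
lid [521.53 175.13] axes [80.27 88.41] area-h 106.0 green [464.44 155.49  60.22]
   h 85 [ 582.49 -230.2 ]
[ 411.15 -230.54  156.1 ] [3.14 0.   1.38] [ 1.56 -1.95 98.09]
```

View pics/w25.png

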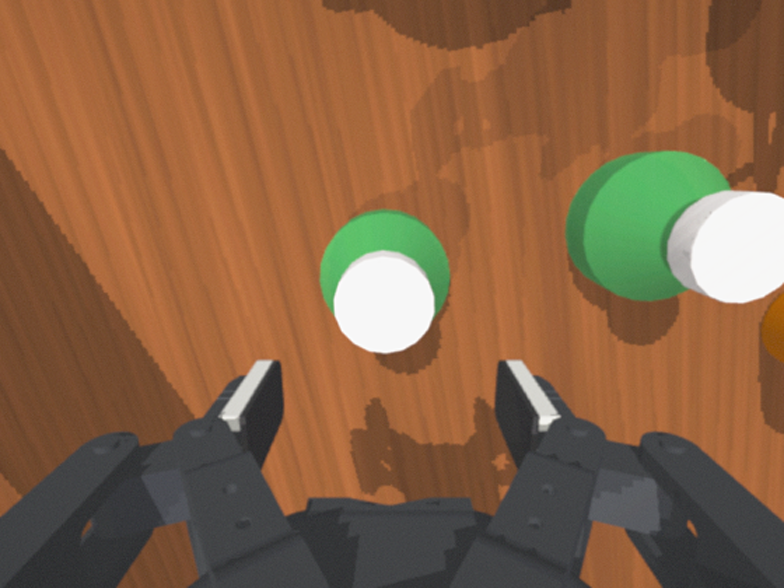

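```bash
python3 -m creep '[{"dp":[2.2,-1.6,35],"angular":[0,0,0],"fingers":72},{"dp":[2.2,-1.6,62],"angular":[0,0,0],"fingers":72},{"dp":[2.2,-1.6,85],"angular":[0,0,0],"fingers":72},{"dp":[2.2,-1.6,95],"angular":[0,0,0],"fingers":72},{"dp":[2.2,-1.6,97],"angular":[0,0,0],"fingers":72}]'
python3 -m creep '[{"dp":[0,0,0],"angular":[0,0,0],"fingers":40},{"dp":[0,0,0],"angular":[0,0,0],"fingers":40},{"dp":[0,0,0],"angular":[0,0,0],"fingers":40},{"dp":[0,0,0],"angular":[0,0,0],"fingers":40},{"dp":[0,0,0],"angular":[0,0,0],"fingers":40}]' 80
python3 -m creep '[{"dp":[0,0,-3],"angular":[0,0,0],"fingers":40},{"dp":[0,0,-10],"angular":[0,0,0],"fingers":40},{"dp":[0,0,-22],"angular":[0,0,0],"fingers":40},{"dp":[0,0,-36],"angular":[0,0,0],"fingers":40},{"dp":[0,0,-50],"angular":[0,0,0],"fingers":40}]'
python3 - <<'E'
from h import *
im,W=shoot("wrist","w26",scale=1.4);shoot("side","s26",(170,200,360,370),3)
st=r.sense();print(st["eef_pos"],st["tcp_rot"])
E
```

```text
clock: 39.68
eef_pos: [408.2, -227.3, 56.4]
tcp_rot: [-3.14, -0.001, 1.382]
contact_force: [-0.5, 0.2, 0.0]
opening: 0.843
clock: 40.1
eef_pos: [409.5, -228.0, 59.0]
tcp_rot: [3.14, 0.001, 1.382]
contact_force: [-3.6, 0.3, 7.9]
opening: 0.587
clock: 40.52
eef_pos: [408.6, -227.4, 108.4]
tcp_rot: [-3.142, -0.0, 1.382]
contact_force: [-0.9, 0.7, -5.3]
opening: 0.582
[ 410.26 -228.32  109.73] [3.14 0.   1.38]
```

View pics/w26.png

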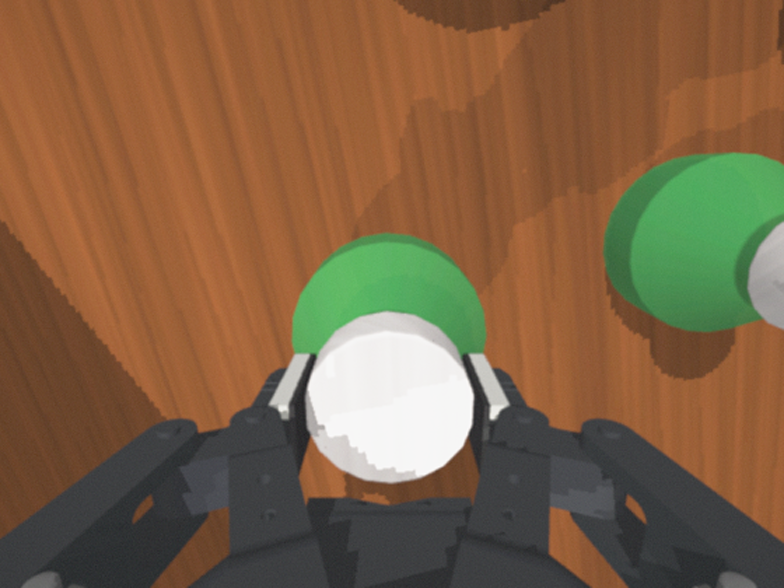

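View pics/s26.png

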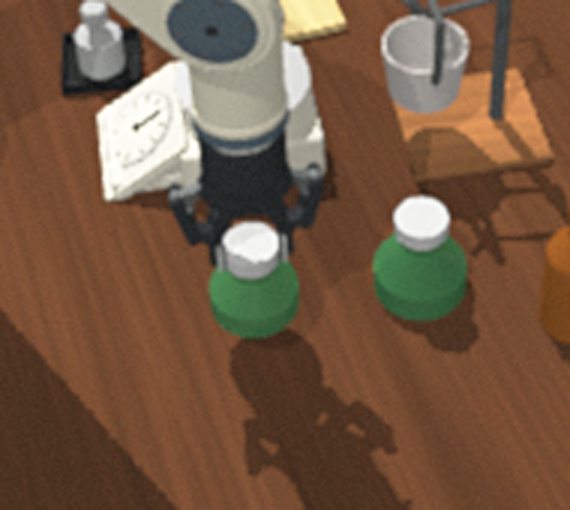

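```bash
python3 -m creep '[{"dp":[0,0,-15],"angular":[0,0,0],"fingers":40},{"dp":[0,0,-32],"angular":[0,0,0],"fingers":40},{"dp":[0,0,-50],"angular":[0,0,0],"fingers":40},{"dp":[0,0,-65],"angular":[0,0,0],"fingers":40},{"dp":[0,0,-75],"angular":[0,0,0],"fingers":40}]'
python3 -m creep '[{"dp":[12,1,0],"angular":[0,0,0],"fingers":40},{"dp":[34,4,0],"angular":[0,0,0],"fingers":40},{"dp":[58,6,0],"angular":[0,0,0],"fingers":40},{"dp":[82,9,0],"angular":[0,0,0],"fingers":40},{"dp":[106,11,0],"angular":[0,0,0],"fingers":40}]'
python3 -m creep '[{"dp":[26,3,0],"angular":[0,0,0],"fingers":40},{"dp":[52,6,0],"angular":[0,0,0],"fingers":40},{"dp":[78,8,0],"angular":[0,0,0],"fingers":40},{"dp":[104,11,0],"angular":[0,0,0],"fingers":40},{"dp":[128,14,0],"angular":[0,0,0],"fingers":40}]'
python3 -m creep '[{"dp":[18,2,0],"angular":[0,0,0],"fingers":40},{"dp":[28,3,0],"angular":[0,0,0],"fingers":40},{"dp":[32,3.4,0],"angular":[0,0,0],"fingers":40},{"dp":[32,3.4,0],"angular":[0,0,0],"fingers":40},{"dp":[32,3.4,0],"angular":[0,0,0],"fingers":40}]'
python3 - <<'E'
from h import *
im,W=shoot("wrist","w27",scale=1.4);shoot("side","s27")
st=r.sense();print(st["eef_pos"],st["tcp_rot"],tooldelta([487.5,28.3,150]),st["contact_force"])
E
```

```text
clock: 41.03
eef_pos: [409.0, -227.6, 183.4]
tcp_rot: [3.141, 0.0, 1.382]
contact_force: [0.1, -0.4, -4.7]
opening: 0.582
clock: 41.45
eef_pos: [439.4, -124.4, 181.9]
tcp_rot: [-3.141, -0.0, 1.381]
contact_force: [0.1, -0.4, -5.4]
opening: 0.584
clock: 41.87
eef_pos: [477.1, -0.9, 181.8]
tcp_rot: [-3.141, 0.0, 1.382]
contact_force: [0.2, -0.6, -4.4]
opening: 0.585
clock: 42.28
eef_pos: [486.2, 27.8, 182.0]
tcp_rot: [-3.141, 0.001, 1.382]
contact_force: [0.2, -0.0, -5.3]
opening: 0.589
[486.26  27.49 182.18] [-3.14  0.    1.38] [ 1.04  1.08 32.18] [ 0.27 -0.29 -5.55]
```

View pics/w27.png

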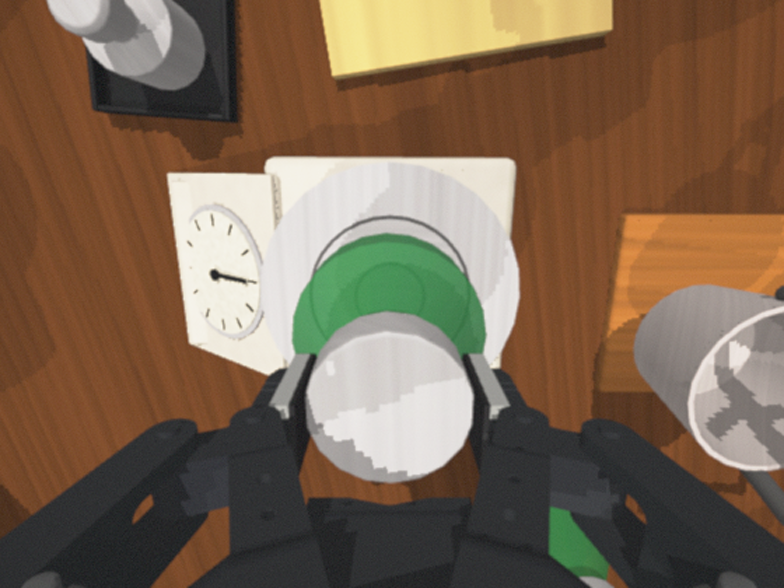

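View pics/s27.png

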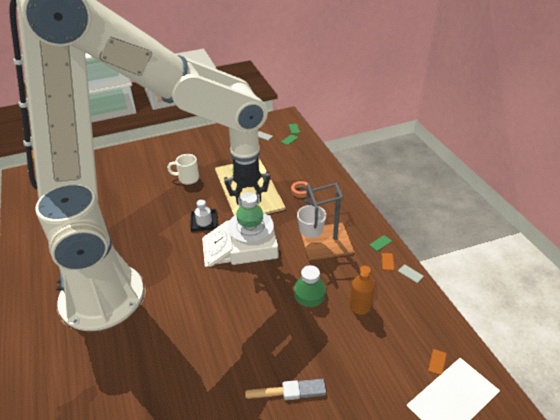

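```bash
python3 -m creep '[{"dp":[0.8,0.8,10],"angular":[0,0,0],"fingers":40},{"dp":[0.8,0.8,19],"angular":[0,0,0],"fingers":40},{"dp":[0.8,0.8,26],"angular":[0,0,0],"fingers":40},{"dp":[0.8,0.8,30],"angular":[0,0,0],"fingers":40},{"dp":[0.8,0.8,31],"angular":[0,0,0],"fingers":40}]'
python3 -m creep '[{"dp":[0,0,1],"angular":[0,0,0],"fingers":40},{"dp":[0,0,2],"angular":[0,0,0],"fingers":40},{"dp":[0,0,3],"angular":[0,0,0],"fingers":40},{"dp":[0,0,4],"angular":[0,0,0],"fingers":40},{"dp":[0,0,5],"angular":[0,0,0],"fingers":40}]'
python3 -m creep '[{"dp":[0,0,1],"angular":[0,0,0],"fingers":40},{"dp":[0,0,2],"angular":[0,0,0],"fingers":40},{"dp":[0,0,3],"angular":[0,0,0],"fingers":40},{"dp":[0,0,3],"angular":[0,0,0],"fingers":40},{"dp":[0,0,3],"angular":[0,0,0],"fingers":40}]'
```

```text
clock: 42.8
eef_pos: [486.7, 28.8, 150.0]
tcp_rot: [-3.139, 0.001, 1.382]
contact_force: [-0.0, -0.6, -4.2]
opening: 0.583
clock: 43.22
eef_pos: [487.8, 29.1, 146.6]
tcp_rot: [3.141, -0.0, 1.382]
contact_force: [-1.4, -0.2, -1.6]
opening: 0.583
clock: 43.63
eef_pos: [487.8, 29.1, 143.4]
tcp_rot: [3.141, -0.0, 1.382]
contact_force: [0.2, -0.2, -0.9]
opening: 0.585
```

```bash
python3 -m creep '[{"dp":[0,0,0.5],"angular":[0,0,0],"fingers":40},{"dp":[0,0,0.5],"angular":[0,0,0],"fingers":72},{"dp":[0,0,0.5],"angular":[0,0,0],"fingers":72},{"dp":[0,0,0.5],"angular":[0,0,0],"fingers":72},{"dp":[0,0,0.5],"angular":[0,0,0],"fingers":72}]'
python3 -m creep '[{"dp":[0,0,-20],"angular":[0,0,0],"fingers":72},{"dp":[0,0,-40],"angular":[0,0,0],"fingers":72},{"dp":[0,0,-60],"angular":[0,0,0],"fingers":72},{"dp":[0,0,-60],"angular":[0,0,0],"fingers":72},{"dp":[0,0,-60],"angular":[0,0,0],"fingers":72}]'
for i in 1 2 3 4 5; do python3 -m creep '[{"dp":[0,0,0],"angular":[0,0,0],"fingers":72},{"dp":[0,0,0],"angular":[0,0,0],"fingers":72},{"dp":[0,0,0],"angular":[0,0,0],"fingers":72},{"dp":[0,0,0],"angular":[0,0,0],"fingers":72},{"dp":[0,0,0],"angular":[0,0,0],"fingers":72}]' |head -1; done
python3 - <<'E'
from h import *
im,W=shoot("wrist","w28",scale=1.4)
E
```

```text
clock: 44.05
eef_pos: [487.8, 29.0, 142.9]
tcp_rot: [3.141, -0.0, 1.382]
contact_force: [-0.3, -0.1, 1.1]
opening: 0.843
clock: 44.47
eef_pos: [488.4, 29.1, 203.8]
tcp_rot: [3.139, -0.001, 1.382]
contact_force: [-0.1, -0.6, -0.2]
opening: 0.848
clock: 44.88
clock: 45.3
clock: 45.72
clock: 46.13
clock: 46.55
```

View pics/w28.png

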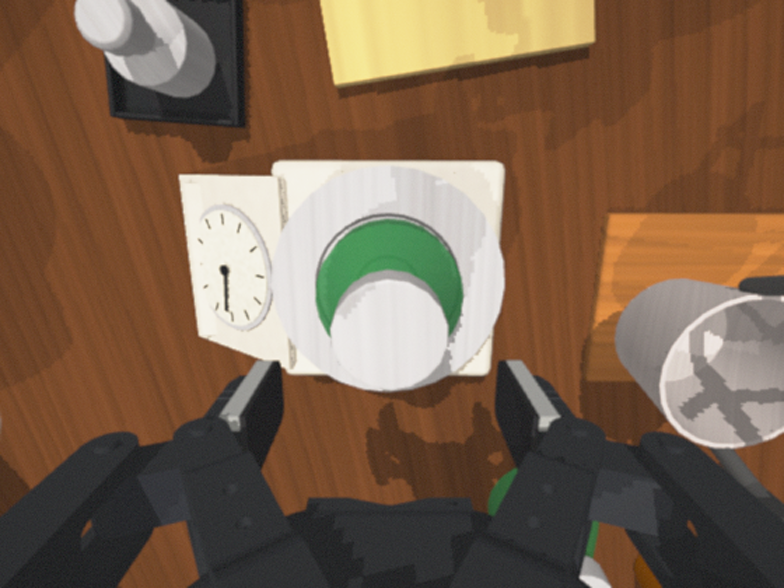

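```bash
python3 -m creep '[{"dp":[0,0,25],"angular":[0,0,0],"fingers":72},{"dp":[0,0,45],"angular":[0,0,0],"fingers":72},{"dp":[0,0,58],"angular":[0,0,0],"fingers":72},{"dp":[0,0,60],"angular":[0,0,0],"fingers":72},{"dp":[0,0,60],"angular":[0,0,0],"fingers":72}]'
python3 -m creep '[{"dp":[0,0,0],"angular":[0,0,0],"fingers":40},{"dp":[0,0,0],"angular":[0,0,0],"fingers":40},{"dp":[0,0,0],"angular":[0,0,0],"fingers":40},{"dp":[0,0,0],"angular":[0,0,0],"fingers":40},{"dp":[0,0,0],"angular":[0,0,0],"fingers":40}]' 80
python3 -m creep '[{"dp":[0,0,-3],"angular":[0,0,0],"fingers":40},{"dp":[0,0,-12],"angular":[0,0,0],"fingers":40},{"dp":[0,0,-26],"angular":[0,0,0],"fingers":40},{"dp":[0,0,-38],"angular":[0,0,0],"fingers":40},{"dp":[0,0,-45],"angular":[0,0,0],"fingers":40}]'
python3 - <<'E'
from h import *
st=r.sense();print(st["eef_pos"],tooldelta([569,305,72]))
E
```

```text
clock: 47.02
eef_pos: [487.0, 29.0, 142.2]
tcp_rot: [-3.14, 0.0, 1.382]
contact_force: [-0.3, 0.6, -0.1]
opening: 0.847
clock: 47.43
eef_pos: [488.1, 29.1, 143.4]
tcp_rot: [3.14, -0.0, 1.382]
contact_force: [-1.0, -0.1, 1.6]
opening: 0.585
clock: 47.85
eef_pos: [487.7, 29.0, 189.2]
tcp_rot: [3.141, -0.0, 1.382]
contact_force: [-0.0, 0.3, -4.5]
opening: 0.577
[487.7   29.03 189.22] [286.32  27.95 117.26]
```

```bash
python3 -m creep '[{"dp":[12,1,0],"angular":[0,0,0],"fingers":40},{"dp":[34,3,0],"angular":[0,0,0],"fingers":40},{"dp":[60,6,0],"angular":[0,0,0],"fingers":40},{"dp":[86,8,0],"angular":[0,0,0],"fingers":40},{"dp":[112,11,0],"angular":[0,0,0],"fingers":40}]'
python3 -m creep '[{"dp":[28,3,0],"angular":[0,0,0],"fingers":40},{"dp":[56,6,0],"angular":[0,0,0],"fingers":40},{"dp":[84,8,0],"angular":[0,0,0],"fingers":40},{"dp":[112,11,0],"angular":[0,0,0],"fingers":40},{"dp":[138,14,0],"angular":[0,0,0],"fingers":40}]'
python3 -m creep '[{"dp":[20,2,0],"angular":[0,0,0],"fingers":40},{"dp":[32,3,0],"angular":[0,0,0],"fingers":40},{"dp":[36,3,20],"angular":[0,0,0],"fingers":40},{"dp":[36,3,45],"angular":[0,0,0],"fingers":40},{"dp":[36,3,65],"angular":[0,0,0],"fingers":40}]'
python3 -m creep '[{"dp":[0,0,20],"angular":[0,0,0],"fingers":40},{"dp":[0,0,30],"angular":[0,0,0],"fingers":40},{"dp":[0,0,30],"angular":[0,0,0],"fingers":40},{"dp":[0,0,30],"angular":[0,0,0],"fingers":40}]'
python3 - <<'E'
from h import *
im,W=shoot("wrist","w29",scale=1.4);shoot("side","s29")
st=r.sense();print(st["eef_pos"],st["tcp_rot"],st["contact_force"])
E
```

```text
clock: 48.27
eef_pos: [519.1, 138.6, 187.3]
tcp_rot: [-3.14, 0.0, 1.381]
contact_force: [-0.1, 0.3, -4.7]
opening: 0.58
clock: 48.68
eef_pos: [558.7, 272.1, 187.0]
tcp_rot: [-3.14, 0.001, 1.382]
contact_force: [-0.1, -0.2, -4.2]
opening: 0.581
clock: 49.1
eef_pos: [568.0, 305.0, 121.1]
tcp_rot: [-3.141, 0.001, 1.382]
contact_force: [-0.3, -0.2, -5.0]
opening: 0.581
clock: 49.43
eef_pos: [568.5, 304.5, 92.6]
tcp_rot: [-3.141, 0.001, 1.382]
contact_force: [-0.0, 1.0, -3.6]
opening: 0.579
[569.65 305.08  94.11] [ 3.14 -0.    1.38] [ 0.21 -0.68 -4.75]
```

View pics/w29.png

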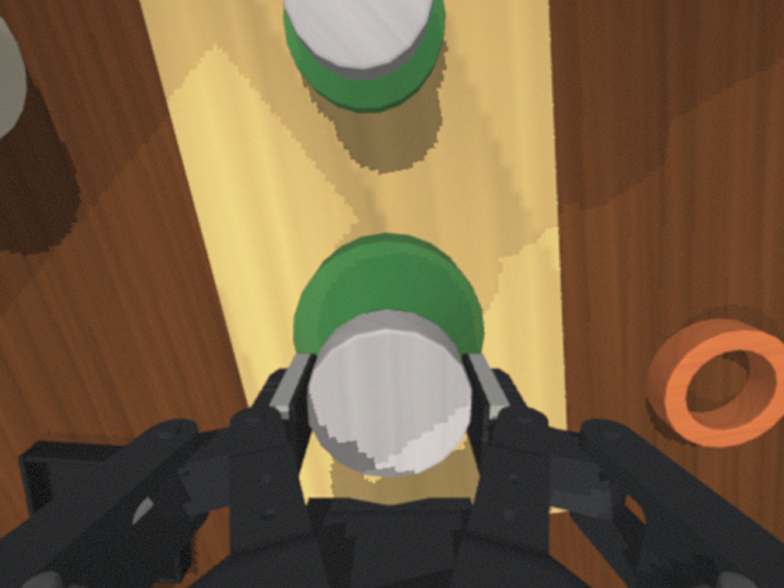

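View pics/s29.png

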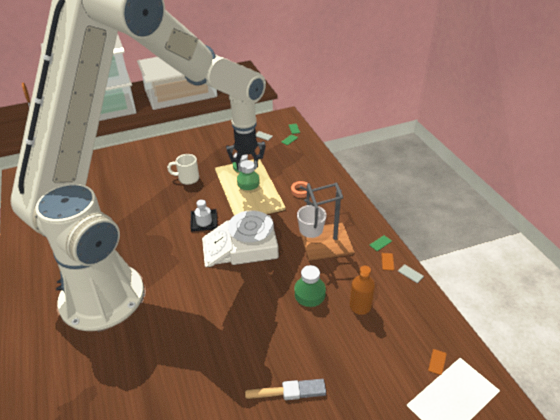

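```bash
python3 -m creep '[{"dp":[0,0,8],"angular":[0,0,0],"fingers":40},{"dp":[0,0,14],"angular":[0,0,0],"fingers":40},{"dp":[0,0,17],"angular":[0,0,0],"fingers":40},{"dp":[0,0,18],"angular":[0,0,0],"fingers":40},{"dp":[0,0,18],"angular":[0,0,0],"fingers":40}]'
python3 -m creep '[{"dp":[0,0,1],"angular":[0,0,0],"fingers":40},{"dp":[0,0,2],"angular":[0,0,0],"fingers":40},{"dp":[0,0,2],"angular":[0,0,0],"fingers":40}]'
```

```text
clock: 49.95
eef_pos: [568.5, 304.5, 74.4]
tcp_rot: [-3.141, 0.0, 1.382]
contact_force: [-1.1, 0.5, -4.7]
opening: 0.584
clock: 50.2
eef_pos: [569.1, 304.9, 73.6]
tcp_rot: [3.141, -0.0, 1.382]
contact_force: [-2.0, -1.6, 1.4]
opening: 0.575
```

```bash
python3 -m creep '[{"dp":[0,0,0],"angular":[0,0,0],"fingers":72},{"dp":[0,0,0],"angular":[0,0,0],"fingers":72},{"dp":[0,0,0],"angular":[0,0,0],"fingers":72},{"dp":[0,0,0],"angular":[0,0,0],"fingers":72},{"dp":[0,0,0],"angular":[0,0,0],"fingers":72}]'
python3 -m creep '[{"dp":[0,0,-30],"angular":[0,0,0],"fingers":72},{"dp":[0,0,-70],"angular":[0,0,0],"fingers":72},{"dp":[0,0,-110],"angular":[0,0,0],"fingers":72},{"dp":[0,0,-150],"angular":[0,0,0],"fingers":72},{"dp":[0,0,-190],"angular":[0,0,0],"fingers":72}]'
python3 - <<'E'
from h import *
optics.grab_frame("wrist");im,W=shoot("wrist","w30",scale=1.4);jars(im,W,(67,97))
im,_=shoot("side","s30")
st=r.sense();print(st["eef_pos"],tooldelta([570,-290,310]))
E
```

```text
clock: 50.62
eef_pos: [569.0, 304.8, 73.0]
tcp_rot: [3.141, -0.0, 1.382]
contact_force: [-0.4, -0.5, -0.9]
opening: 0.844
clock: 51.03
eef_pos: [568.6, 304.5, 264.8]
tcp_rot: [3.142, -0.0, 1.382]
contact_force: [0.8, 0.6, 0.7]
opening: 0.841
lid [273.5  191.54] axes [48.81 49.05] area-h 94.0 green [273.44 180.54  32.65]
   h 67 [567.47 299.28]
   h 97 [568.86 305.65]
lid [262.87  64.17] axes [49.05 53.63] area-h 55.0 green [264.54  72.35  28.87]
   h 67 [582.44 432.08]
   h 97 [582.55 427.06]
[570.69 305.69 267.08] [-585.    111.5   -45.02]
```

View pics/w30.png

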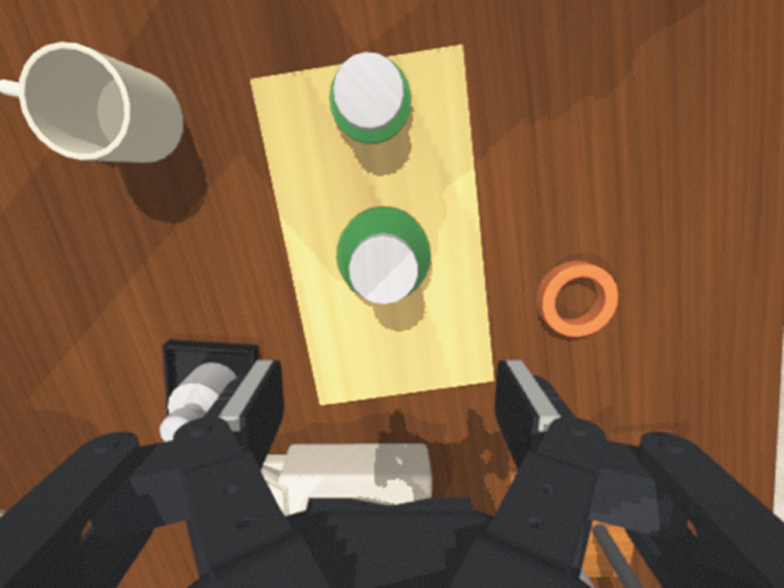

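View pics/s30.png

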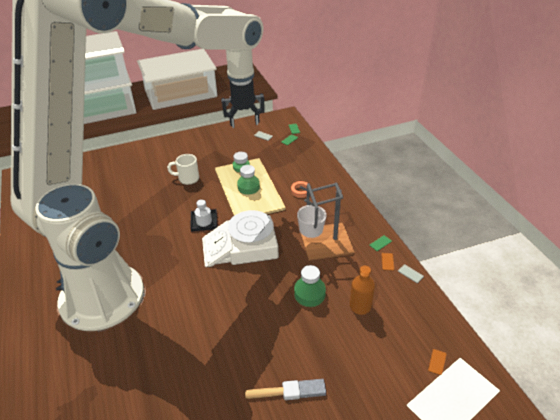

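```bash
python3 -m creep '[{"dp":[-37,7,-12],"angular":[0,0,0],"fingers":75},{"dp":[-74,14,-24],"angular":[0,0,0],"fingers":75},{"dp":[-111,21,-36],"angular":[0,0,0],"fingers":75},{"dp":[-148,28,-45],"angular":[0,0,0],"fingers":75},{"dp":[-186,35,-45],"angular":[0,0,0],"fingers":75}]'
python3 -m creep '[{"dp":[-40,8,0],"angular":[0,0,0],"fingers":75},{"dp":[-80,15,0],"angular":[0,0,0],"fingers":75},{"dp":[-120,23,0],"angular":[0,0,0],"fingers":75},{"dp":[-160,30,0],"angular":[0,0,0],"fingers":75},{"dp":[-200,38,0],"angular":[0,0,0],"fingers":75}]'
python3 -m creep '[{"dp":[-40,8,0],"angular":[0,0,0],"fingers":75},{"dp":[-80,15,0],"angular":[0,0,0],"fingers":75},{"dp":[-120,23,0],"angular":[0,0,0],"fingers":75},{"dp":[-160,30,0],"angular":[0,0,0],"fingers":75},{"dp":[-199,38,0],"angular":[0,0,0],"fingers":75}]'
python3 - <<'E'
from h import *
for i in range(4):optics.grab_frame("wrist")
im,W=shoot("wrist","w31",scale=1.4);jars(im,W,(100,))
st=r.sense();print(st["eef_pos"],st["tcp_rot"])
E
```

```text
clock: 51.6
eef_pos: [568.3, 114.0, 308.3]
tcp_rot: [3.141, -0.0, 1.382]
contact_force: [1.1, 0.6, -1.1]
opening: 0.876
clock: 52.02
eef_pos: [566.9, -90.0, 306.4]
tcp_rot: [-3.14, 0.0, 1.382]
contact_force: [-0.0, 1.3, -0.7]
opening: 0.878
clock: 52.43
eef_pos: [566.9, -292.6, 306.1]
tcp_rot: [-3.139, -0.001, 1.382]
contact_force: [0.9, 0.1, 0.0]
opening: 0.878
lid [278.94 124.88] axes [47.64 49.63] area-h 94.0 green [278.76 122.77  35.97]
   h 100 [ 580.05 -228.62]
[ 567.32 -290.45  306.25] [-3.14 -0.    1.38]
```

View pics/w31.png

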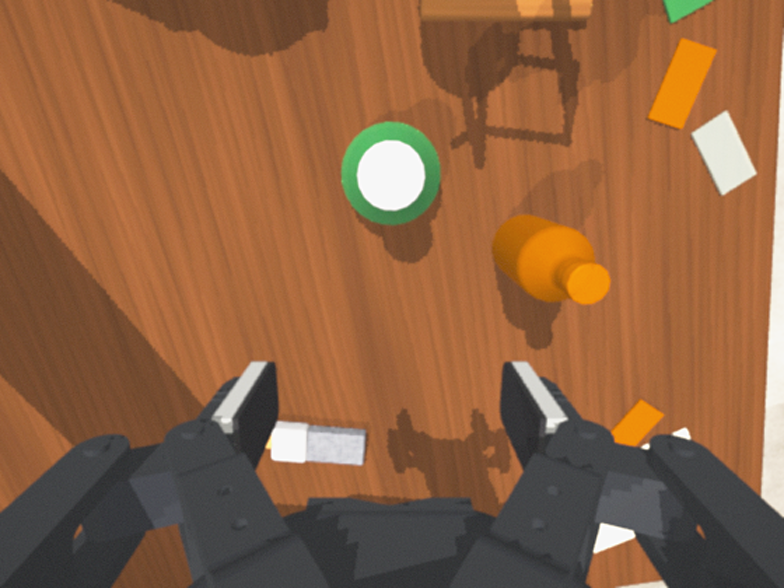

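```bash
python3 -m creep '[{"dp":[63,1,0],"angular":[0,0,0],"fingers":72},{"dp":[63,1,30],"angular":[0,0,0],"fingers":72},{"dp":[63,1,70],"angular":[0,0,0],"fingers":72},{"dp":[63,1,110],"angular":[0,0,0],"fingers":72},{"dp":[63,1,136],"angular":[0,0,0],"fingers":72}]'
python3 -m creep '[{"dp":[0,0,0],"angular":[0,0,0],"fingers":72},{"dp":[0,0,0],"angular":[0,0,0],"fingers":72},{"dp":[0,0,0],"angular":[0,0,0],"fingers":72},{"dp":[0,0,0],"angular":[0,0,0],"fingers":72}]'
python3 - <<'E'
from h import *
optics.grab_frame("wrist")
im,W=shoot("wrist","w32",scale=1.4);jars(im,W,(100,))
st=r.sense();print(st["eef_pos"],st["tcp_rot"],tooldelta([580,-228.5,73]))
E
```

```text
clock: 53.1
eef_pos: [579.2, -226.0, 168.2]
tcp_rot: [-3.138, -0.001, 1.385]
contact_force: [-0.9, -0.5, 0.5]
opening: 0.844
clock: 53.43
eef_pos: [582.2, -229.2, 174.3]
tcp_rot: [3.138, 0.001, 1.382]
contact_force: [0.6, 0.2, -0.4]
opening: 0.844
lid [274.31 215.88] axes [70.03 71.08] area-h 101.0 green [274.29 193.24  48.03]
   h 100 [ 580.5  -226.46]
[ 581.92 -229.43  174.04] [3.14 0.   1.38] [  0.62  -2.4  101.03]
```

View pics/w32.png

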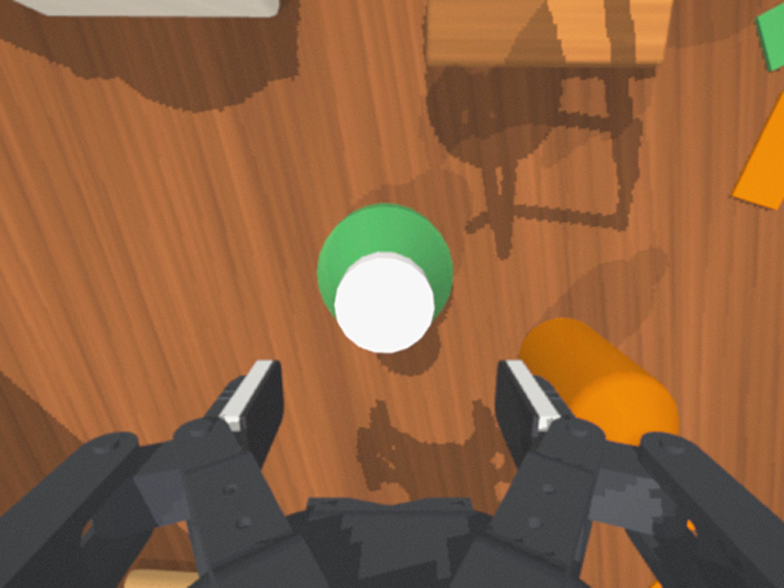

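```bash
python3 -m creep '[{"dp":[1.6,-1.6,35],"angular":[0,0,0],"fingers":72},{"dp":[1.6,-1.6,62],"angular":[0,0,0],"fingers":72},{"dp":[1.6,-1.6,86],"angular":[0,0,0],"fingers":72},{"dp":[1.6,-1.6,98],"angular":[0,0,0],"fingers":72},{"dp":[1.6,-1.6,99],"angular":[0,0,0],"fingers":72}]'
python3 -m creep '[{"dp":[0,0,0],"angular":[0,0,0],"fingers":40},{"dp":[0,0,0],"angular":[0,0,0],"fingers":40},{"dp":[0,0,0],"angular":[0,0,0],"fingers":40},{"dp":[0,0,0],"angular":[0,0,0],"fingers":40},{"dp":[0,0,0],"angular":[0,0,0],"fingers":40}]' 90
python3 -m creep '[{"dp":[0,0,-3],"angular":[0,0,0],"fingers":40},{"dp":[0,0,-10],"angular":[0,0,0],"fingers":40},{"dp":[0,0,-22],"angular":[0,0,0],"fingers":40},{"dp":[0,0,-36],"angular":[0,0,0],"fingers":40},{"dp":[0,0,-50],"angular":[0,0,0],"fingers":40}]'
python3 - <<'E'
from h import *
im,W=shoot("wrist","w33",scale=1.4);shoot("side","s33",(190,170,380,340),3)
st=r.sense();print(st["eef_pos"],st["tcp_rot"])
E
```

```text
clock: 53.95
eef_pos: [578.4, -226.9, 71.2]
tcp_rot: [-3.139, -0.001, 1.382]
contact_force: [-0.4, 0.6, 0.3]
opening: 0.841
clock: 54.37
eef_pos: [580.4, -227.6, 74.9]
tcp_rot: [3.139, 0.001, 1.382]
contact_force: [-2.8, 0.0, 6.9]
opening: 0.578
clock: 54.78
eef_pos: [579.3, -227.1, 124.0]
tcp_rot: [-3.141, -0.0, 1.382]
contact_force: [-0.3, -0.2, -6.2]
opening: 0.578
[ 581.25 -227.85  125.95] [3.14 0.   1.38]
```

View pics/w33.png

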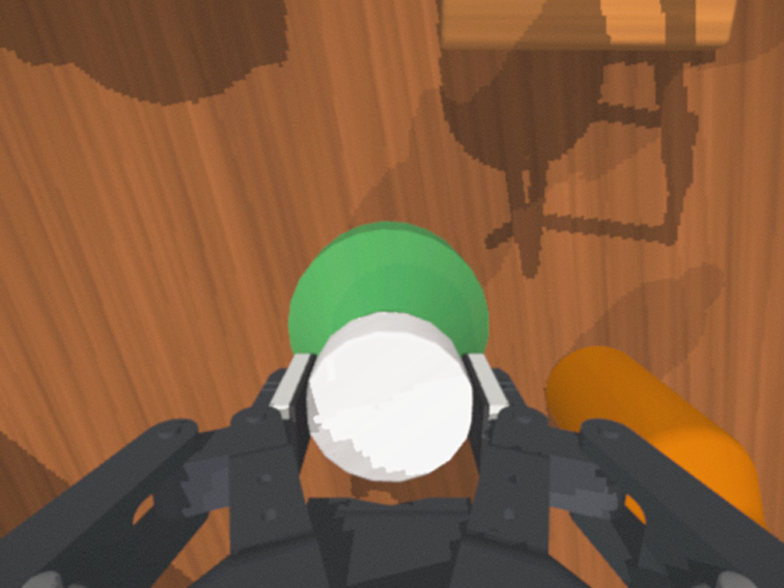

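View pics/s33.png

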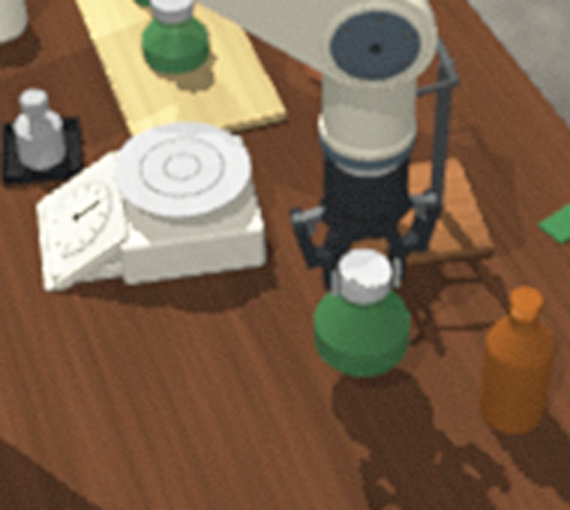

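```bash
python3 -m creep '[{"dp":[0,0,-15],"angular":[0,0,0],"fingers":40},{"dp":[0,0,-32],"angular":[0,0,0],"fingers":40},{"dp":[0,0,-50],"angular":[0,0,0],"fingers":40},{"dp":[0,0,-65],"angular":[0,0,0],"fingers":40},{"dp":[0,0,-75],"angular":[0,0,0],"fingers":40}]'
python3 -m creep '[{"dp":[9,-9,0],"angular":[0,0,0],"fingers":40},{"dp":[26,-22,0],"angular":[0,0,0],"fingers":40},{"dp":[46,-36,0],"angular":[0,0,0],"fingers":40},{"dp":[66,-50,0],"angular":[0,0,0],"fingers":40},{"dp":[86,-62,0],"angular":[0,0,0],"fingers":40}]'
python3 -m creep '[{"dp":[20,-12,0],"angular":[0,0,0],"fingers":40},{"dp":[42,-24,0],"angular":[0,0,0],"fingers":40},{"dp":[64,-36,0],"angular":[0,0,0],"fingers":40},{"dp":[86,-48,0],"angular":[0,0,0],"fingers":40},{"dp":[108,-60,0],"angular":[0,0,0],"fingers":40}]'
python3 -m creep '[{"dp":[18,-9,0],"angular":[0,0,0],"fingers":40},{"dp":[31,-14,0],"angular":[0,0,0],"fingers":40},{"dp":[39,-17,0],"angular":[0,0,0],"fingers":40},{"dp":[40,-17.4,0],"angular":[0,0,0],"fingers":40},{"dp":[40,-17.4,0],"angular":[0,0,0],"fingers":40}]'
python3 - <<'E'
from h import *
im,W=shoot("wrist","w34",scale=1.4);shoot("side","s34")
st=r.sense();print(st["eef_pos"],st["tcp_rot"],tooldelta([487.5,28.3,165]),st["contact_force"])
E
```

```text
clock: 55.3
eef_pos: [579.7, -227.3, 199.1]
tcp_rot: [3.141, 0.0, 1.382]
contact_force: [-0.7, 0.4, -6.8]
opening: 0.579
clock: 55.72
eef_pos: [532.9, -129.8, 196.8]
tcp_rot: [-3.14, -0.0, 1.381]
contact_force: [0.5, -0.3, -7.5]
opening: 0.579
clock: 56.13
eef_pos: [494.6, -12.5, 197.1]
tcp_rot: [-3.14, 0.0, 1.382]
contact_force: [0.2, -0.1, -6.4]
opening: 0.58
clock: 56.55
eef_pos: [486.3, 28.9, 197.5]
tcp_rot: [-3.141, 0.0, 1.383]
contact_force: [-0.6, -0.1, -6.5]
opening: 0.582
[486.63  28.23 197.67] [-3.14  0.    1.38] [ 0.25  0.84 32.67] [-0.07  0.33 -6.97]
```

View pics/w34.png

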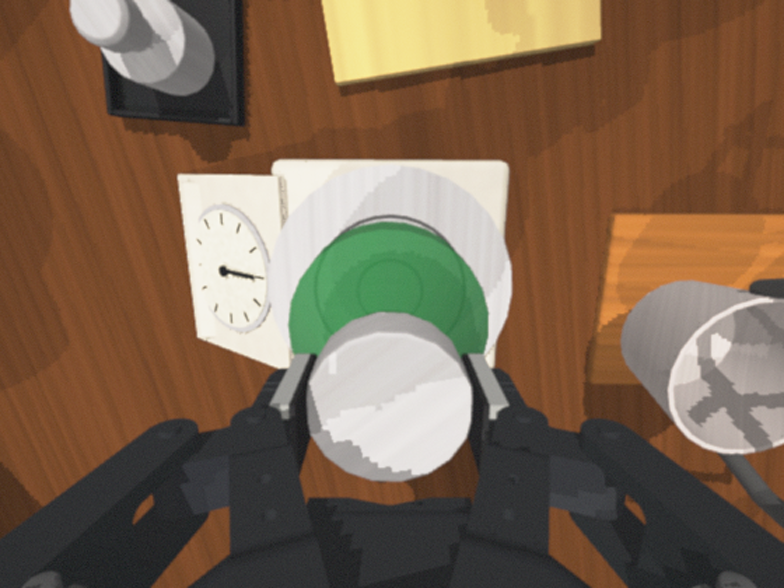

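View pics/s34.png

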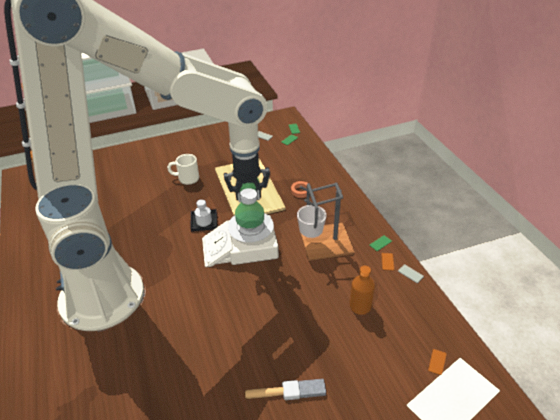

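```bash
python3 -m creep '[{"dp":[0,0.5,10],"angular":[0,0,0],"fingers":40},{"dp":[0,0.5,19],"angular":[0,0,0],"fingers":40},{"dp":[0,0.5,26],"angular":[0,0,0],"fingers":40},{"dp":[0,0.5,30],"angular":[0,0,0],"fingers":40},{"dp":[0,0.5,31],"angular":[0,0,0],"fingers":40}]'
python3 -m creep '[{"dp":[0,0,1],"angular":[0,0,0],"fingers":40},{"dp":[0,0,2],"angular":[0,0,0],"fingers":40},{"dp":[0,0,3],"angular":[0,0,0],"fingers":40},{"dp":[0,0,4],"angular":[0,0,0],"fingers":40},{"dp":[0,0,5],"angular":[0,0,0],"fingers":40}]'
python3 -m creep '[{"dp":[0,0,1],"angular":[0,0,0],"fingers":40},{"dp":[0,0,2],"angular":[0,0,0],"fingers":40},{"dp":[0,0,3],"angular":[0,0,0],"fingers":40},{"dp":[0,0,3.5],"angular":[0,0,0],"fingers":40},{"dp":[0,0,3.5],"angular":[0,0,0],"fingers":40}]'
```

```text
clock: 57.07
eef_pos: [486.2, 28.5, 165.4]
tcp_rot: [-3.139, 0.001, 1.381]
contact_force: [-0.1, -0.0, -6.3]
opening: 0.582
clock: 57.48
eef_pos: [487.2, 28.8, 162.1]
tcp_rot: [3.141, -0.0, 1.382]
contact_force: [-1.7, -0.5, -3.4]
opening: 0.585
clock: 57.9
eef_pos: [487.2, 28.7, 158.4]
tcp_rot: [3.141, -0.0, 1.382]
contact_force: [-1.8, -0.4, -1.6]
opening: 0.578
```

```bash
python3 -m creep '[{"dp":[0,0,1],"angular":[0,0,0],"fingers":40},{"dp":[0,0,2],"angular":[0,0,0],"fingers":40},{"dp":[0,0,2],"angular":[0,0,0],"fingers":40},{"dp":[0,0,2],"angular":[0,0,0],"fingers":40}]'
python3 -m creep '[{"dp":[0,0,0],"angular":[0,0,0],"fingers":72},{"dp":[0,0,0],"angular":[0,0,0],"fingers":72},{"dp":[0,0,0],"angular":[0,0,0],"fingers":72},{"dp":[0,0,0],"angular":[0,0,0],"fingers":72},{"dp":[0,0,0],"angular":[0,0,0],"fingers":72}]'
python3 -m creep '[{"dp":[0,0,-20],"angular":[0,0,0],"fingers":72},{"dp":[0,0,-40],"angular":[0,0,0],"fingers":72},{"dp":[0,0,-60],"angular":[0,0,0],"fingers":72},{"dp":[0,0,-60],"angular":[0,0,0],"fingers":72},{"dp":[0,0,-60],"angular":[0,0,0],"fingers":72}]'
for i in 1 2 3 4 5; do python3 -m creep '[{"dp":[0,0,0],"angular":[0,0,0],"fingers":72},{"dp":[0,0,0],"angular":[0,0,0],"fingers":72},{"dp":[0,0,0],"angular":[0,0,0],"fingers":72},{"dp":[0,0,0],"angular":[0,0,0],"fingers":72},{"dp":[0,0,0],"angular":[0,0,0],"fingers":72}]' |head -1; done
python3 - <<'E'
from h import *
im,W=shoot("wrist","w35",scale=1.4);jars(im,W,(181.2,))
E
```

```text
clock: 58.23
eef_pos: [487.2, 28.7, 156.4]
tcp_rot: [3.141, -0.0, 1.382]
contact_force: [-1.2, -1.1, 0.0]
opening: 0.578
clock: 58.65
eef_pos: [487.2, 28.8, 156.4]
tcp_rot: [3.141, -0.0, 1.382]
contact_force: [-0.1, -0.0, 0.7]
opening: 0.841
clock: 59.07
eef_pos: [487.8, 28.8, 217.3]
tcp_rot: [3.139, -0.001, 1.382]
contact_force: [0.0, 0.0, -0.7]
opening: 0.841
clock: 59.48
clock: 59.9
clock: 60.32
clock: 60.73
clock: 61.15
```

View pics/w35.png

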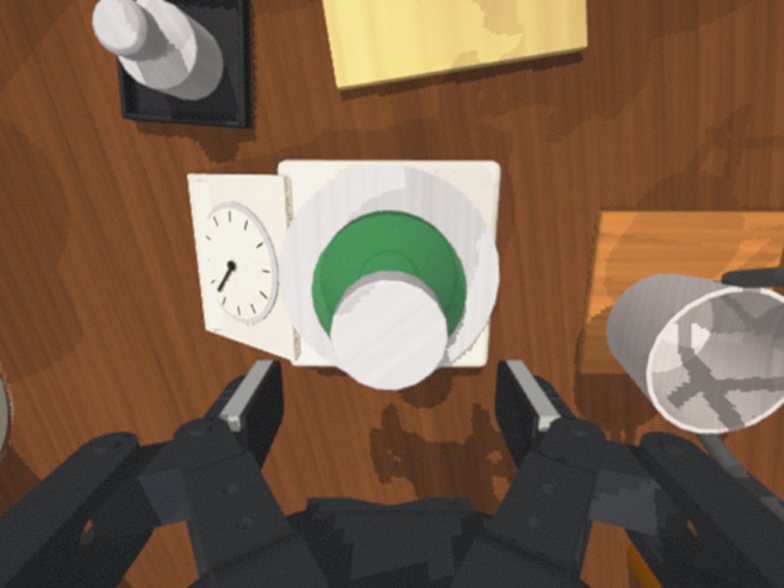

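```bash
python3 -m creep '[{"dp":[0,0,25],"angular":[0,0,0],"fingers":72},{"dp":[0,0,45],"angular":[0,0,0],"fingers":72},{"dp":[0,0,58],"angular":[0,0,0],"fingers":72},{"dp":[0,0,60],"angular":[0,0,0],"fingers":72},{"dp":[0,0,60],"angular":[0,0,0],"fingers":72}]'
python3 -m creep '[{"dp":[0,0,0],"angular":[0,0,0],"fingers":40},{"dp":[0,0,0],"angular":[0,0,0],"fingers":40},{"dp":[0,0,0],"angular":[0,0,0],"fingers":40},{"dp":[0,0,0],"angular":[0,0,0],"fingers":40},{"dp":[0,0,0],"angular":[0,0,0],"fingers":40}]' 90
python3 -m creep '[{"dp":[0,0,-3],"angular":[0,0,0],"fingers":40},{"dp":[0,0,-12],"angular":[0,0,0],"fingers":40},{"dp":[0,0,-26],"angular":[0,0,0],"fingers":40},{"dp":[0,0,-38],"angular":[0,0,0],"fingers":40},{"dp":[0,0,-48],"angular":[0,0,0],"fingers":40}]'
python3 - <<'E'
from h import *
st=r.sense();print(st["eef_pos"],tooldelta([565.5,209,88]))
E
```

```text
clock: 61.62
eef_pos: [486.5, 28.7, 155.7]
tcp_rot: [-3.14, 0.0, 1.382]
contact_force: [0.2, -0.1, -1.1]
opening: 0.84
clock: 62.03
eef_pos: [487.4, 28.8, 156.9]
tcp_rot: [3.14, -0.0, 1.382]
contact_force: [-0.6, 1.7, 0.8]
opening: 0.578
clock: 62.45
eef_pos: [486.6, 28.7, 205.2]
tcp_rot: [-3.141, 0.0, 1.382]
contact_force: [1.2, -0.4, -6.1]
opening: 0.58
[486.59  28.66 205.16] [191.98  43.71 117.07]
```

```bash
python3 -m creep '[{"dp":[12,3,0],"angular":[0,0,0],"fingers":40},{"dp":[34,8,0],"angular":[0,0,0],"fingers":40},{"dp":[58,13,0],"angular":[0,0,0],"fingers":40},{"dp":[82,19,0],"angular":[0,0,0],"fingers":40},{"dp":[106,24,0],"angular":[0,0,0],"fingers":40}]'
python3 -m creep '[{"dp":[24,5.5,0],"angular":[0,0,0],"fingers":40},{"dp":[48,11,0],"angular":[0,0,0],"fingers":40},{"dp":[68,15.5,0],"angular":[0,0,0],"fingers":40},{"dp":[80,18,0],"angular":[0,0,0],"fingers":40},{"dp":[86,19,0],"angular":[0,0,0],"fingers":40}]'
python3 -m creep '[{"dp":[0,0,15],"angular":[0,0,0],"fingers":40},{"dp":[0,0,38],"angular":[0,0,0],"fingers":40},{"dp":[0,0,62],"angular":[0,0,0],"fingers":40},{"dp":[0,0,82],"angular":[0,0,0],"fingers":40},{"dp":[0,0,96],"angular":[0,0,0],"fingers":40}]'
python3 -m creep '[{"dp":[0,0,0],"angular":[0,0,0],"fingers":40},{"dp":[0,0,0],"angular":[0,0,0],"fingers":40},{"dp":[0,0,0],"angular":[0,0,0],"fingers":40}]'
python3 - <<'E'
from h import *
im,W=shoot("wrist","w36",scale=1.4);shoot("side","s36",(180,130,330,260),4)
st=r.sense();print(st["eef_pos"],st["tcp_rot"],st["contact_force"])
E
```

```text
clock: 62.87
eef_pos: [530.6, 129.7, 204.0]
tcp_rot: [-3.141, 0.0, 1.381]
contact_force: [1.1, 0.6, -6.5]
opening: 0.577
clock: 63.28
eef_pos: [565.5, 211.0, 203.8]
tcp_rot: [-3.141, 0.0, 1.383]
contact_force: [0.0, -0.3, -6.9]
opening: 0.576
clock: 63.7
eef_pos: [563.7, 208.1, 106.1]
tcp_rot: [-3.139, 0.002, 1.381]
contact_force: [0.3, -0.0, -5.2]
opening: 0.576
clock: 63.95
eef_pos: [565.8, 209.1, 109.3]
tcp_rot: [3.141, -0.0, 1.382]
contact_force: [0.3, -0.7, -6.7]
opening: 0.581
[566.2  209.39 109.77] [ 3.14 -0.    1.38] [-0.41 -0.28 -5.91]
```

View pics/w36.png

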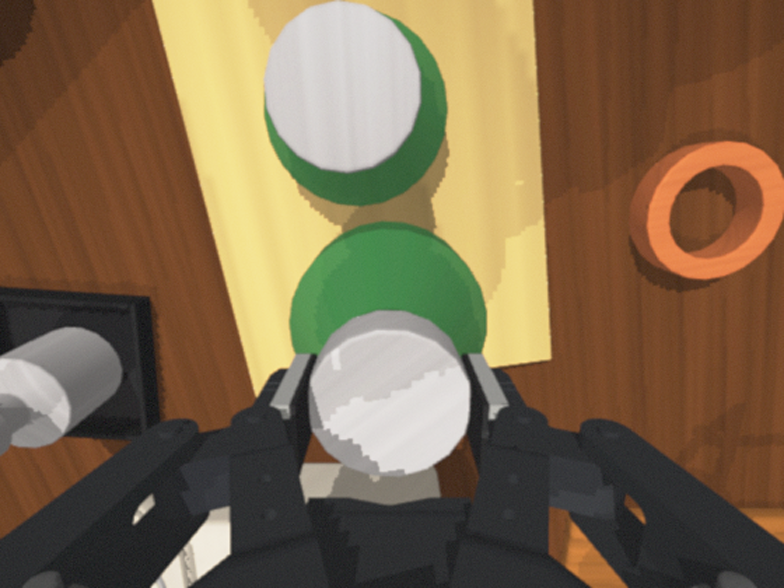

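View pics/s36.png

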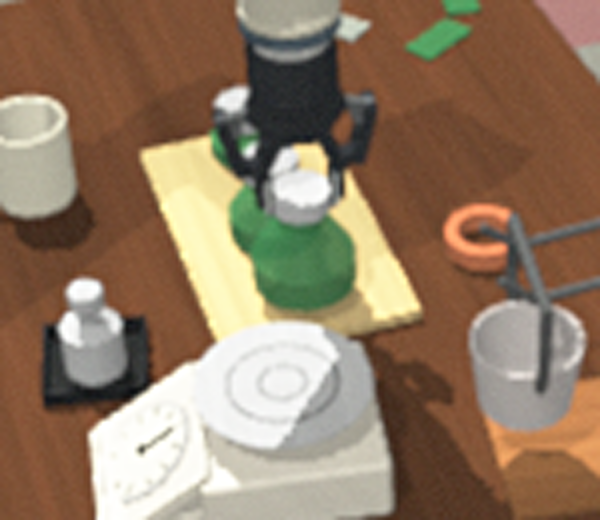

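```bash
python3 -m creep '[{"dp":[0,0,8],"angular":[0,0,0],"fingers":40},{"dp":[0,0,14],"angular":[0,0,0],"fingers":40},{"dp":[0,0,17],"angular":[0,0,0],"fingers":40},{"dp":[0,0,18],"angular":[0,0,0],"fingers":40},{"dp":[0,0,18],"angular":[0,0,0],"fingers":40}]'
python3 -m creep '[{"dp":[0,0,1],"angular":[0,0,0],"fingers":40},{"dp":[0,0,2],"angular":[0,0,0],"fingers":40},{"dp":[0,0,2],"angular":[0,0,0],"fingers":40}]'
```

```text
clock: 64.47
eef_pos: [565.1, 209.2, 90.1]
tcp_rot: [-3.141, 0.0, 1.382]
contact_force: [0.2, 0.2, -5.8]
opening: 0.583
clock: 64.72
eef_pos: [565.4, 209.5, 89.8]
tcp_rot: [3.141, -0.0, 1.382]
contact_force: [-5.9, -1.3, 9.5]
opening: 0.58
```

```bash
python3 -m creep '[{"dp":[0,0,-1],"angular":[0,0,0],"fingers":72},{"dp":[0,0,-1],"angular":[0,0,0],"fingers":72},{"dp":[0,0,-1],"angular":[0,0,0],"fingers":72},{"dp":[0,0,-1],"angular":[0,0,0],"fingers":72},{"dp":[0,0,-1],"angular":[0,0,0],"fingers":72}]'
python3 -m creep '[{"dp":[0,0,-30],"angular":[0,0,0],"fingers":72},{"dp":[0,0,-70],"angular":[0,0,0],"fingers":72},{"dp":[0,0,-110],"angular":[0,0,0],"fingers":72},{"dp":[0,0,-150],"angular":[0,0,0],"fingers":72},{"dp":[0,0,-190],"angular":[0,0,0],"fingers":72}]'
python3 -m creep '[{"dp":[40,0,-20],"angular":[0,0,0],"fingers":72},{"dp":[70,0,-40],"angular":[0,0,0],"fingers":72},{"dp":[70,0,-60],"angular":[0,0,0],"fingers":72},{"dp":[70,0,-60],"angular":[0,0,0],"fingers":72},{"dp":[70,0,-60],"angular":[0,0,0],"fingers":72}]'
python3 - <<'E'
from h import *
for i in range(4):optics.grab_frame("wrist")
im,W=shoot("wrist","w37",scale=1.4);jars(im,W,(67,97,112))
print([onz(W,u/1.4,v/1.4,12)[:2] for u,v in [(0,0)]])
im,_=shoot("side","s37");shoot("scene","c37")
st=r.sense();print(st["eef_pos"])
E
```

```text
clock: 65.13
eef_pos: [565.6, 209.3, 89.4]
tcp_rot: [3.141, -0.0, 1.382]
contact_force: [0.3, 0.1, -0.2]
opening: 0.845
clock: 65.55
eef_pos: [565.1, 209.1, 281.3]
tcp_rot: [3.142, -0.0, 1.382]
contact_force: [1.2, 0.7, 0.1]
opening: 0.844
clock: 65.97
eef_pos: [578.8, 278.4, 339.9]
tcp_rot: [3.14, -0.001, 1.383]
contact_force: [0.6, -0.3, -1.0]
opening: 0.845
lid [278.05 233.45] axes [40.44 41.7 ] area-h 118.0 green [278.5  215.    29.92]
   h 67 [561.73 194.47]
   h 97 [563.89 205.43]
   h 112 [564.98 210.9 ]
lid [266.47 157.36] axes [41.69 42.82] area-h 90.0 green [267.54 151.17  28.6 ]
   h 67 [566.92 301.29]
   h 97 [568.71 304.49]
   h 112 [569.6  306.08]
lid [257.33  46.33] axes [42.18 46.83] area-h 53.0 green [260.32  54.89  25.48]
   h 67 [582.41 431.9 ]
   h 97 [583.07 425.61]
   h 112 [583.4  422.46]
[array([263.26, 560.64])]
[578.25 277.39 338.43]
```

View pics/w37.png

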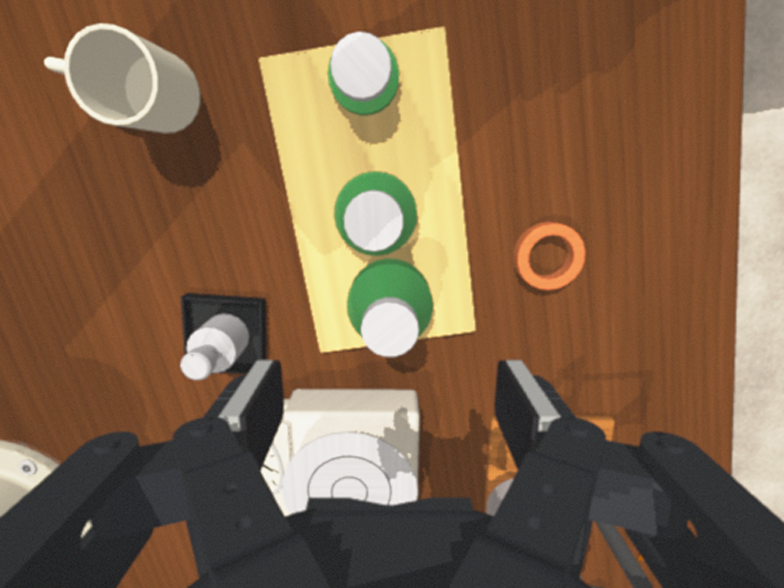

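View pics/s37.png

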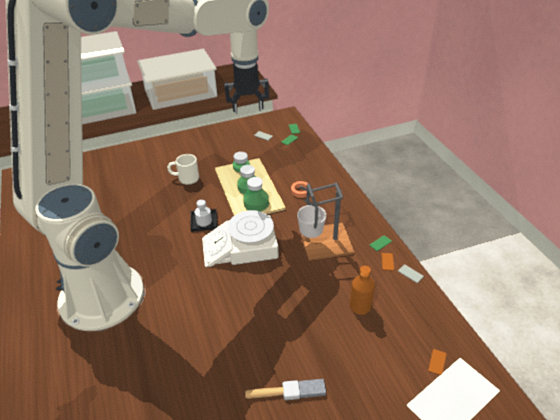

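View pics/c37.png

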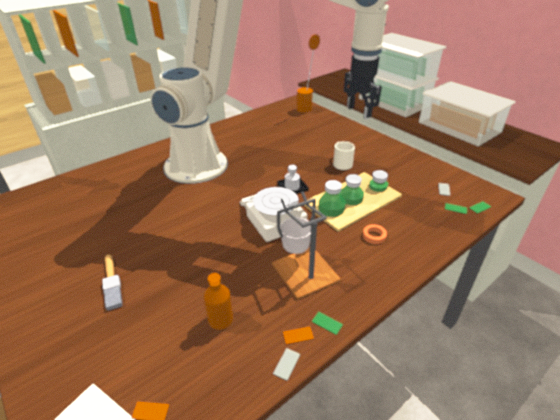

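```bash
python3 - <<'E'
from h import *
W=cam("wrist");D=cam("side")
c=np.array([onz(W,u/1.4,v/1.4,12)[:2] for u,v in [(260,58),(445,27),(475,331),(321,353)]]);print(c,c.mean(0))
im=cv2.imread("pics/s37.png");cv2.imwrite("pics/s37z.png",cv2.resize(im[140:225,205:295],None,fx=7,fy=7,interpolation=cv2.INTER_CUBIC))
for P in [(572.7,404,67),(582.4,432,67),(568.7,304.5,97),(565,211,112)]: print((proj(D,P)-[205,140])*7)
E
```

```text
[[488.39 468.25]
 [667.12 460.48]
 [653.32 151.22]
 [474.73 157.93]] [570.89 309.47]
[243.98 140.23]
[245.08 107.76]
[292.72 201.46]
[344.54 285.96]
```

View pics/s37z.png

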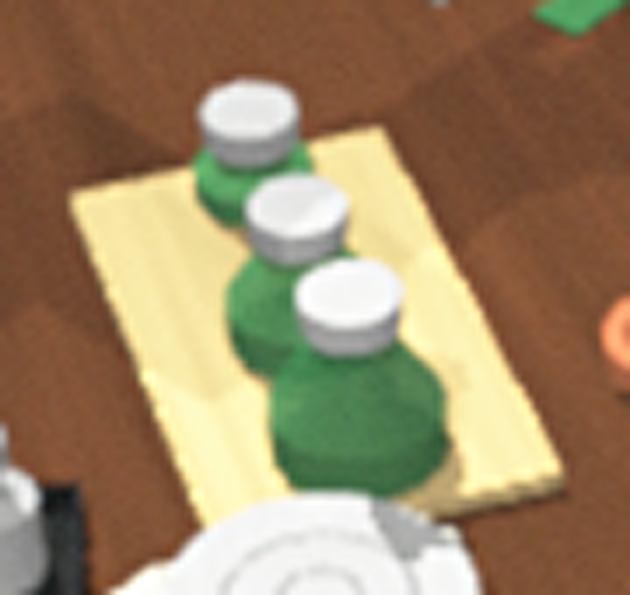

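```bash
python3 - <<'E'
from rig import r
print(r.sense()["clock"],r.sign_off())
E
```

```text
the job is handed in; nothing more can be done
66.3167 None
```

I handed the job in at 66.3 s of the 210 s allowed, with every step carried out; the sign-off gives no verdict.

**What I did**
- I hung the pail by its handle on both prongs.
- I weighed the check weight and put it back in its tray.
- Three jars were present: 55, 85 and 100 mm tall, that is jar1, jar3 and jar4. I weighed each alone, shortest first.
- Each weighing was left untouched for more than two seconds, after lowering until the pan carried the load. The two measured by calculation (weight and jar1) came out within about 2 mm of the pan centre. Jar3 and jar4 looked centred on the pan's rings.

**Last checks**
- In the final pictures all three jars stand upright on the board, at about y = +123, −5 and −98 mm from its centre (the limit is 150 mm).
- The pan is empty, the weight is in its tray, and the pail hangs free. The bottle, tape, brush and mug look undisturbed.

**Disagreement**
- Jar1 was found about 30 mm from where I had set it on the board, probably the knock the task mentions. The wrist and side views agree that it still stands upright, about 27 mm inside the allowed range, so I left it there.

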